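Load the sample-box carrier and pin its locking bar

TASK

Load the carrier for the cold store: stack all the sample boxes on the bench in one square column, flat, on the carrier's rubber pad, with the length of the boxes along the carrier. Then swing the locking bar over the column until the hole in its end lines up with the hole in the locking lug, and push the locking pin from its stowage lug fully home through both. Leave the cups, the dish and the bottle where they stand.

Things in the scene. Friction and masses are not known exactly. Their poses are not given: they have to be found in the camera images.
- carrier: Steel carrier, fixed: base 280 x 120 x 10 mm, two upright posts 40 mm wide, 12 mm thick, 168 mm high. Origin: centre of the base's underside, z up. Its x runs along the base from the hinge post (x = -74 mm) to the lock post (x = +74 mm). Four guard rods (8 mm diameter, 158 mm high) at x = +-56, y = +-44 mm: posts and rods leave 8 mm all round a box. Place and yaw vary.
- pad (a point): Centre of the top of the black rubber pad on the base, mid-way between the posts, 12 mm above the bench. The pad is 124 mm along the carrier's x by 68 mm along its y: the box column stands on it, box length along the carrier's x.
- bar (a joint): Angle of the swing-over locking bar about its upright hinge, rad. 0 = straight over the pad, its end hole exactly over the locking lug's hole; grows anticlockwise from above, opening to the carrier's +y side. Range -0.30 to 1.75, no stop at 0; stays where it is left (about 1 N at the knob moves it). Starts 0.40 to 0.95, still partly over the pad.
- hinge (a point): Point on the bar's hinge axis, on the bar's upper face, 177 mm above the bench. A hinge bolt head, 18 mm diameter, stands 8 mm above the bar here.
- knob (a point): Centre (half-way up) of the round black knob, 20 mm diameter, 28 mm tall, top 205 mm above the bench, that stands on the bar 100 mm from the hinge axis, for swinging it. The flat bar is 20 mm wide, 8 mm thick, 169 to 177 mm above the bench: its underside is 7 mm above a full column of five boxes.
- eye (a point): Centre of the 14 mm hole in the bar's free end, at the bar's upper face, 172 mm from the hinge axis. The end around it is a 38 x 32 mm plate.
- lug_hole (a point): Centre of the mouth (upper face, 168 mm above the bench) of the 14 mm through hole in the fixed locking lug on the lock post. The lug is 46 x 40 mm, 12 mm thick, open underneath. The bar's end passes 1 mm above it.
- stow_hole (a point): Centre of the mouth (upper face, 168 mm above the bench) of the 14 mm through hole in the stowage lug, a like lug on the outer side of the hinge post, 37 mm outside the hinge axis. The locking pin starts here.
- pin_c (a point): Locking pin, loose, upright, 60 g: steel shank 10 mm diameter and 42 mm long, the last 10 mm tapering to a 4 mm tip, under a round black head 22 mm diameter and 26 mm tall. This point is the centre of the head (13 mm above its underside, 55 mm above the tip). It starts in the stowage lug with the head resting on the lug.
- pin_tip (a point): Lower tip of the locking pin's shank, on its axis. With the pin home in the locking lug it is 135 mm above the bench, below the lug.
- box1_c (a point): Closed white plastic sample box, 120 mm long (its x), 64 mm wide (its y), 30 mm tall, 0.11 to 0.23 kg, loose. This point is its centre, 15 mm above its underside. Three to five such boxes lie flat on the bench; absent ones read None. All are alike.
- box2_c (a point): Closed white plastic sample box, 120 mm long (its x), 64 mm wide (its y), 30 mm tall, 0.11 to 0.23 kg, loose. This point is its centre, 15 mm above its underside. Three to five such boxes lie flat on the bench; absent ones read None. All are alike.
- box3_c (a point): Closed white plastic sample box, 120 mm long (its x), 64 mm wide (its y), 30 mm tall, 0.11 to 0.23 kg, loose. This point is its centre, 15 mm above its underside. Three to five such boxes lie flat on the bench; absent ones read None. All are alike.
- box4_c (a point): Closed white plastic sample box, 120 mm long (its x), 64 mm wide (its y), 30 mm tall, 0.11 to 0.23 kg, loose. This point is its centre, 15 mm above its underside. Three to five such boxes lie flat on the bench; absent ones read None. All are alike.
- box5_c (a point): Closed white plastic sample box, 120 mm long (its x), 64 mm wide (its y), 30 mm tall, 0.11 to 0.23 kg, loose. This point is its centre, 15 mm above its underside. Three to five such boxes lie flat on the bench; absent ones read None. All are alike.
- cup_a: Bystander: screw-top sample cup, amber contents and white lid, 64 mm diameter, 69 mm tall, loose. Origin at the centre of its underside. It stands among the boxes.
- cup_b: Bystander: screw-top sample cup, amber contents and white lid, 64 mm diameter, 69 mm tall, loose. Origin at the centre of its underside. It stands beyond the carrier.
- cup_c: Bystander: screw-top sample cup, amber contents and white lid, 64 mm diameter, 69 mm tall, loose. Origin at the centre of its underside. It stands to the right of the boxes.
- dish: Bystander: closed flat round culture dish, 90 mm diameter, 14 mm tall, beyond the carrier. Origin at the centre of its underside.
- wash_bottle: Bystander: white wash bottle with a bent spout, 64 mm diameter, 180 mm tall, left of the carrier. Origin at the centre of its underside.
Things that resemble listed ones, but are neither listed nor needed, are in the scene too. Leave any red or yellow look-alike of the part that bears box1_c alone.

How it is judged:
On the way, in this order (a step that is already met when the one before it is completed fails the run):
1. every sample box is stacked squarely on the pad and released (horizontal distance between each of box1_c, box2_c, box3_c, box4_c, box5_c and pad below 0.0125 m and angle between the x axis of each of box1_c, box2_c, box3_c, box4_c, box5_c and the x axis of carrier, either way round below 0.16 rad and angle between each of box1_c, box2_c, box3_c, box4_c, box5_c's own z axis and vertical below 0.06 rad and height (world z) of each of box1_c, box2_c, box3_c, box4_c, box5_c below 0.165 m and contact force between each of box1, box2, box3, box4, box5 and the fingers below 0.05 N), for 0.2 s.
2. the bar is swung over the column with its hole over the lug's hole (value of joint bar between -0.03 and 0.03 rad), for 0.2 s.
3. the pin is fully home through the bar and the lug (all of step 2 and horizontal distance between each of pin_tip, pin_c and lug_hole below 0.005 m and height (world z) of pin_tip below 0.14 m and angle between pin_c's own z axis and vertical below 0.1 rad), for 0.2 s.
At the end, for the whole second after the job is handed in: All boxes at rest in one level column (0.06 rad): each centre within 12.5 mm of the pad's, length within 0.16 rad of the carrier's x. Bar within 0.03 rad of lined up. Pin upright (0.10 rad), within 5 mm of the lug hole's axis, tip under 140 mm above the bench (head within 5 mm of the bar) (all of step 3 and horizontal distance between each of box1_c, box2_c, box3_c, box4_c, box5_c and pad below 0.0125 m and angle between the x axis of each of box1_c, box2_c, box3_c, box4_c, box5_c and the x axis of carrier, either way round below 0.16 rad and angle between each of box1_c, box2_c, box3_c, box4_c, box5_c's own z axis and vertical below 0.06 rad and height (world z) of each of box1_c, box2_c, box3_c, box4_c, box5_c below 0.165 m and linear speed of each of pin, box1, box2, box3, box4, box5 below 0.02 m/s); the robot touches nothing.
It fails at once if the cup among the boxes is shoved more than 4 cm or tipped over (distance of cup_a from where it was at the start of the episode above 0.04 m or angle between cup_a's own z axis and vertical above 0.5 rad).
It fails at once if the cup beyond the carrier is shoved more than 4 cm or tipped over (distance of cup_b from where it was at the start of the episode above 0.04 m or angle between cup_b's own z axis and vertical above 0.5 rad).
It fails at once if the cup to the right is shoved more than 4 cm or tipped over (distance of cup_c from where it was at the start of the episode above 0.04 m or angle between cup_c's own z axis and vertical above 0.5 rad).
It fails at once if the dish is shoved more than 4 cm or tipped over (distance of dish from where it was at the start of the episode above 0.04 m or angle between dish's own z axis and vertical above 0.5 rad).
It fails at once if the wash bottle is shoved more than 4 cm or tipped over (distance of wash_bottle from where it was at the start of the episode above 0.04 m or angle between wash_bottle's own z axis and vertical above 0.5 rad).
Of box1, box2, box3, box4, box5 only 3 to 5 are there at a start; the rules pass over those that are not, and their reading is None.
At some moment in a run one of box1, box2, box3, box4, box5 may be knocked a few centimetres aside while the robot is not near it.
It also fails if it takes over 210 s, if anything falls off the work surface, if the arm or the gripper's body presses on something with over 40 N, if the wrist force passes 120 N, or if a joint passes its speed limit or range.

ROBOT

A 7-joint arm with a two-finger parallel gripper is mounted at the origin on the work surface. World frame = base frame: x ahead of the robot, y to its left, z up, the work surface at z = 0. Lengths are in m, angles in rad, forces in N, time in s.
With the tool pointing down it reaches from about 0.4 to 0.85 m from the base axis. Payload 4.5 kg.
Tool frame: the origin (TCP) lies between the finger pads; the fingertips stand 19 mm ahead of it and the grasp point (between the pads) is the TCP; z points along the fingers, y is the direction in which the jaws open and shut (so a half turn about z gives the same grasp; the last joint's range is limited). The gripper opens to 88 mm and grips with 3 to 60 N. Pads are 18 mm wide; open, the fingers measure 123 mm over their backs; the gripper's body (75 mm by 187 mm) begins 45 mm behind the grasp point.
Start: joints at [1.137, 0.689, -0.195, 1.565, 0.157, 0.902, -0.215], TCP at [0.282, -0.558, 0.234] pointing down, gripper open.
Joint ranges: [-3.01, 3.01], [-0.46, 2.08], [-1.47, 1.51], [0.13, 2.56], [-1, 4.14], [0.04, 2.09], [-2.66, 2.66]. Speed limits (rad/s): [2.57, 2.57, 3.14, 3.14, 3.14, 3.14, 3.14].

INTERFACE

Orientations are given as a unit quaternion [x, y, z, w].
In Python, from plant import status, snapshot, finish_job, cut_out, tip_of gives the robot as it stands. The module is installed in compiled form; this text tells all that it offers.
- The arm moves only by the tool carry_out, never from a script. Its arguments are lists of equal length, an entry for each row: "linear": the shift along the world's x, y, z in m, a list of three; "roll": the turn about the world's z in rad. A call has 1 to 8 rows; each row is the pose to reach, as a shift and turn from the pose measured when the call began; what a row does not reach only later rows make up. A row lasts 1/12 s, in which the tool goes at most 41.7 mm and 7.16 degrees, less where a joint would pass 70% of its speed; a pose out of reach is approached as far as the arm can. A call with a gripper value outside its range is refused whole. "gripper" is the opening, from 0 (shut) to 1 (fully open), set as the call begins (left out, the last holds). The fingers move at their own pace and stop on an object; "grip_force" is the grip in N (left out, the last holds). Time passes only in rows, so rows that repeat a pose let the fingers close. It gives the time, the measured TCP pose, the force and the opening at its end, in the units of the state.
- status.get_state(): the state, without advancing time (a new reading comes with each control period).
- snapshot(name): name is "scene" or "side" or "wrist"; returns a dict with "img" (480x640x3 uint8, red, green, blue), "range_z" (480x640 float32, m along the optical axis (not along the pixel's ray), 0 where there is no reading), "fx", "fy", "cx", "cy" (pixels), "world_from_camera" (4x4, takes a point from camera to world coordinates). Camera axes: x right, y down, z forward; pixel columns grow to the right and rows downward; lengths in m; the calibration is good to about 2 mm. A picture is of the moment at which its call begins.
- finish_job(): hands the job in, once; it reports no verdict.
Trained networks look in a picture, given as the dict that the camera call returned (one of the last four; its "shot" number tells which), for a name from the list of things; names that differ only in an ending like _2 or _b are one class to them, and where a whole thing is asked for, a point or a joint stands for the part that bears it (a point fixed in the world has none). Each returns a list of dicts, best first, with "confidence" (0 to 1); they miss things now and then, are a little off and sometimes report something else, mostly with a low value. They report only what shows in the picture. A call takes as long as a camera call. They do not tell look-alikes from the thing itself.
- cut_out(picture, query): "region" (480x640 bool, what is visible of it) and "pixel" ([column, row] in pixels, amid what is visible of it).
- tip_of(picture, query): "pixel" ([column, row] in pixels: a listed point, or the origin of a listed thing).
The state is a dict: "clock": time; "q": joint angles; "qd": joint speeds; "joint_torque": joint torques, N m; "tool_pos": TCP position; "eef_rot": TCP orientation; "contact_force": force on the tool from outside, world axes, zero at the start; "moment": the same for the moment, N m; "opening": opening from 0.0 (shut) to 1.0 (fully open).
Only numpy, scipy, OpenCV 4.12 (cv2) and the standard library are available. Lean on these libraries where they do the work, as an engineer would, in place of code of your own. Each camera call takes 0.05 s, during which the arm holds its last target.

## Working session

There is one attempt and no reset: what is moved stays moved. The work goes in short steps, Python scripts to look and compute and a tool call to move; the robot and the scene stay as the last step left them, time stands still between calls to the robot, and variables do not carry over. Pictures are saved under pics/ and viewed, and the job is handed in when it is done.

Besides the shell and the picture viewer there is one more tool, called in YAML: its name, and indented under it one key for each argument. carry_out: Moves the arm, as the interface text tells. Its arguments: {"type":"object","properties":{"linear":{"type":"array"},"roll":{"type":"array"},"gripper":{"type":"number"},"grip_force":{"type":"number"}},"required":["linear","roll"]}

```bash
ls; mkdir -p pics; cat > h.py <<'E'
import numpy as np, cv2
from plant import status, snapshot, finish_job, cut_out, tip_of
def save(p,n,crop=None,scale=1):
    im=p["img"][:,:,::-1]
    if crop: im=im[crop[1]:crop[3],crop[0]:crop[2]]
    if scale!=1: im=cv2.resize(im,None,fx=scale,fy=scale,interpolation=cv2.INTER_CUBIC)
    cv2.imwrite("pics/"+n,im)
def cloud(p):
    z=p["range_z"]; v,u=np.mgrid[:480,:640]
    c=np.stack([(u-p["cx"])/p["fx"]*z,(v-p["cy"])/p["fy"]*z,z],-1)
    T=np.array(p["world_from_camera"]); w=c@T[:3,:3].T+T[:3,3]
    w[z<=0]=np.nan
    return w
def ray(p,px,zw):
    T=np.array(p["world_from_camera"]); d=T[:3,:3]@np.array([(px[0]-p["cx"])/p["fx"],(px[1]-p["cy"])/p["fy"],1])
    return T[:3,3]+d*(zw-T[2,3])/d[2]
E
python3 - <<'E'
from h import *
s=status.get_state(); print({k:np.round(v,3) for k,v in s.items()})
for n in ["scene","side","wrist"]:
    p=snapshot(n); save(p,n+"0.png"); print(n,p["fx"],np.round(p["world_from_camera"],3).tolist())
E
```

```text
pics
{'clock': np.float64(0.0), 'q': array([ 1.137,  0.69 , -0.195,  1.566,  0.157,  0.902, -0.215]), 'qd': array([-0.   , -0.001, -0.001,  0.   , -0.001,  0.   ,  0.   ]), 'joint_torque': array([-1.0000e-03, -5.2757e+01, -1.2670e+00, -1.5343e+01, -5.3000e-02,
        7.0000e-03,  0.0000e+00]), 'tool_pos': array([ 0.282, -0.557,  0.233]), 'eef_rot': array([ 0.973,  0.232, -0.   , -0.001]), 'contact_force': array([ 0.221, -0.467, -0.766]), 'moment': array([ 0.028, -0.044,  0.016]), 'opening': np.float64(1.0)}
scene 558.849164939974 [[-0.785, 0.524, -0.331, 1.003], [0.62, 0.663, -0.419, 0.633], [-0.001, -0.534, -0.845, 1.421], [0.0, 0.0, 0.0, 1.0]]
side 484.11497909820713 [[-0.964, -0.168, 0.203, 0.197], [-0.264, 0.578, -0.772, 1.152], [0.012, -0.798, -0.602, 1.029], [0.0, 0.0, 0.0, 1.0]]
wrist 392.10300323297383 [[0.451, -0.855, -0.255, 0.346], [-0.892, -0.433, -0.128, -0.526], [-0.001, 0.285, -0.958, 0.384], [0.0, 0.0, 0.0, 1.0]]
```

View pics/scene0.png

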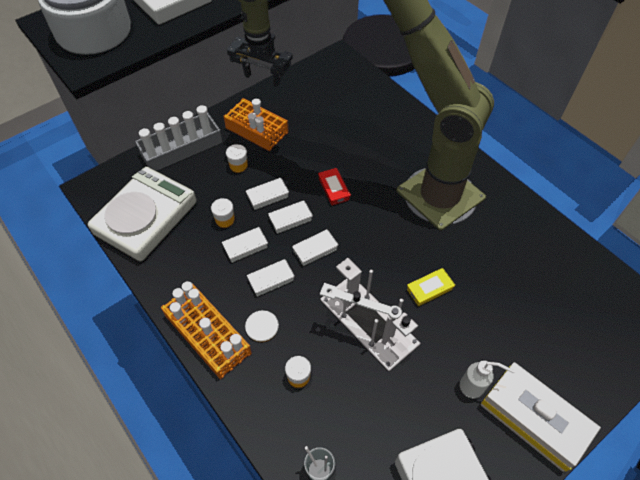

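View pics/side0.png

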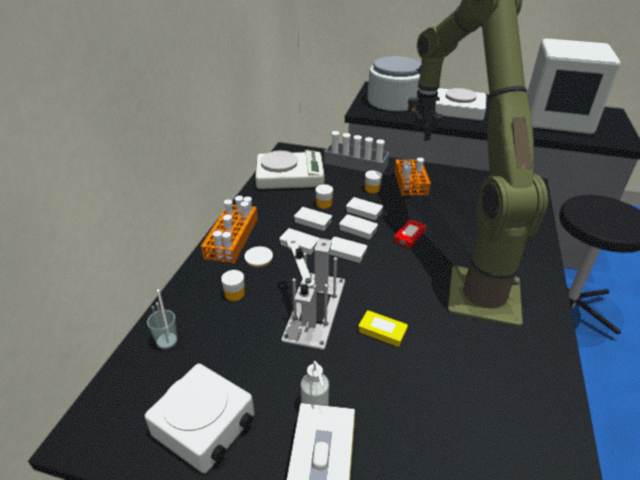

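View pics/wrist0.png

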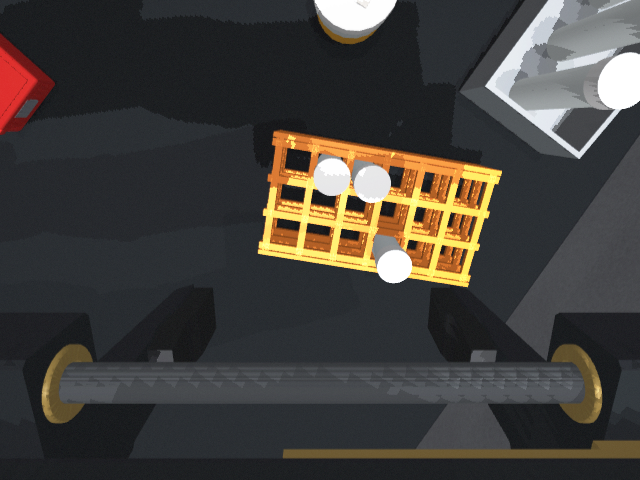

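The scene camera shows five white boxes at about (268,194), (290,217), (245,245), (315,247) and (271,277). Look-alikes are the red box at (334,186) and the yellow box at (431,287), both excluded. Cups stand at (237,158), (223,212) and (298,372), the dish at (262,326) and the bottle at (477,379). The carrier is around (370,320). Next I measure the poses.

```bash
cat >> h.py <<'E'
def boxes(p,zlo=0.022,zhi=0.04,amin=200):
    w=cloud(p); im=p["img"].astype(int); 
    m=(w[...,2]>zlo)&(w[...,2]<zhi)&(im.min(-1)>130)&(im.max(-1)-im.min(-1)<40)
    m=cv2.morphologyEx(m.astype(np.uint8),cv2.MORPH_OPEN,np.ones((3,3)))
    n,l,st,_=cv2.connectedComponentsWithStats(m)
    out=[]
    for i in range(1,n):
        if st[i,4]<amin: continue
        P=w[l==i]; r=cv2.minAreaRect((P[:,:2]*1000).astype(np.float32))
        (cx,cy),(a,b),ang=r
        if a<b: a,b=b,a; ang+=90
        out.append((cx/1000,cy/1000,np.median(P[:,2]),a,b,(np.deg2rad(ang)+np.pi/2)%np.pi-np.pi/2,st[i,:4]+0))
    return out
E
python3 - <<'E'
from h import *
p=snapshot("scene"); w=cloud(p)
for b in boxes(p): print([np.round(x,3).tolist() for x in b])
for q in ["carrier","pad","hinge","knob","eye","lug_hole","stow_hole","pin_c","pin_tip","cup_a","dish","wash_bottle","box1_c"]:
    for d in tip_of(p,q)[:7]:
        x=d["pixel"]; zz={"carrier":0,"pad":.012,"hinge":.177,"knob":.191,"eye":.177,"lug_hole":.168,"stow_hole":.168,"pin_c":.181,"box1_c":.015}.get(q,0)
        print(q,round(d["confidence"],2),np.round(x,1),np.round(ray(p,x,zz),4))
save(p,"c0.png",(290,230,450,390),4)
q=snapshot("side"); save(q,"c1.png",(250,220,410,370),4)
for n in ["hinge","knob","eye","lug_hole","stow_hole","pin_c","pad"]:
    for d in tip_of(q,n)[:2]:
        zz={"carrier":0,"pad":.012,"hinge":.177,"knob":.191,"eye":.177,"lug_hole":.168,"stow_hole":.168,"pin_c":.181,"box1_c":.015}.get(n,0)
        x=d["pixel"];print(n,round(d["confidence"],2),np.round(x,1),np.round(ray(q,x,zz),4))
E
```

```text
[0.442, -0.339, 0.032, 120.856, 73.574, -0.229, [247, 178, 41, 27]]
[0.44, -0.221, 0.032, 121.192, 71.442, -0.237, [270, 201, 41, 28]]
[0.608, -0.223, 0.031, 121.237, 70.589, -0.206, [223, 228, 44, 30]]
[0.45, -0.084, 0.031, 121.835, 67.658, -0.129, [293, 231, 44, 30]]
[0.615, -0.082, 0.031, 120.25, 69.851, -0.21, [248, 260, 45, 32]]
[0.273, 0.226, 0.031, 59.358, 35.781, -0.204, [421, 277, 21, 16]]
carrier 0.95 [368.5 322. ] [0.4781 0.1952 0.    ]
pad 0.83 [369.2 318.4] [0.4738 0.1918 0.012 ]
hinge 0.7 [396.5 310. ] [0.4678 0.2681 0.177 ]
knob 0.75 [355.9 297.4] [0.5292 0.1842 0.191 ]
eye 0.71 [329.8 289.9] [0.5617 0.1219 0.177 ]
lug_hole 0.96 [346.8 269.8] [0.4864 0.0995 0.168 ]
stow_hole 0.84 [405.6 320.4] [0.4656 0.3003 0.168 ]
pin_c 0.42 [405.1 322.3] [0.4756 0.3068 0.181 ]
cup_a 0.88 [229.4 222.4] [ 0.594  -0.3304  0.    ]
cup_a 0.7 [296.9 377.1] [0.7311 0.1983 0.    ]
cup_a 0.38 [405.3 320.4] [0.3942 0.2552 0.    ]
cup_a 0.27 [312.3 244. ] [ 0.441  -0.1069  0.    ]
dish 0.63 [262.2 327.9] [0.7211 0.0259 0.    ]
wash_bottle 0.63 [467.6 385.7] [0.395  0.4937 0.    ]
wash_bottle 0.27 [297.2 376.8] [0.73   0.1982 0.    ]
wash_bottle 0.21 [371. 316.] [ 0.4604  0.1856 -0.    ]
box1_c 0.72 [330.6 190.2] [ 0.2742 -0.2249  0.015 ]
box1_c 0.67 [272.1 277.2] [ 0.609  -0.0808  0.015 ]
box1_c 0.61 [428.2 286.1] [0.275  0.2207 0.015 ]
hinge 0.74 [313.6 407.2] [0.3546 0.6185 0.177 ]
hinge 0.62 [307.7 279.4] [0.4739 0.2659 0.177 ]
knob 0.88 [299.5 254.4] [0.5197 0.1912 0.191 ]
eye 0.8 [292.3 240.6] [0.5636 0.122  0.177 ]
eye 0.17 [296.  240.8] [0.5532 0.1199 0.177 ]
lug_hole 0.78 [324.3 245.2] [0.4731 0.1059 0.168 ]
stow_hole 0.86 [303.4 293.9] [0.4716 0.3112 0.168 ]
stow_hole 0.69 [237.1 293.1] [0.6333 0.3546 0.168 ]
pin_c 0.67 [321.7 203.3] [ 0.5331 -0.0812  0.181 ]
pin_c 0.5 [302.1 290.4] [0.4743 0.3128 0.181 ]
pad 0.97 [319.  303.5] [0.4658 0.1843 0.012 ]
```

View pics/c0.png

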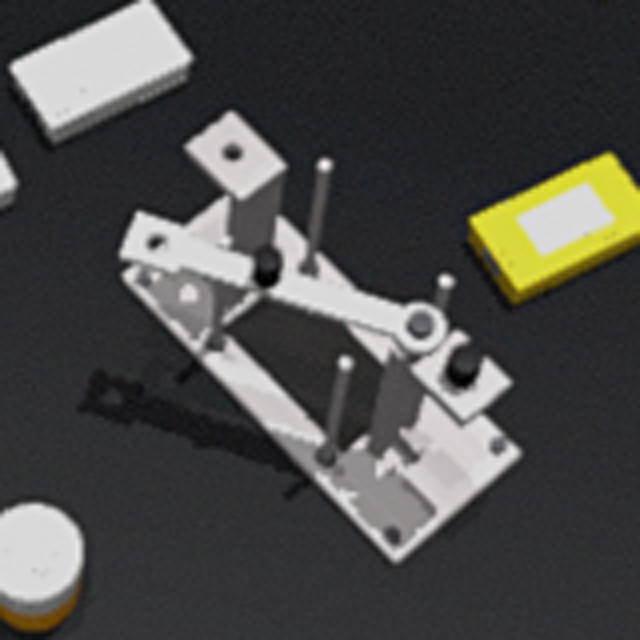

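View pics/c1.png

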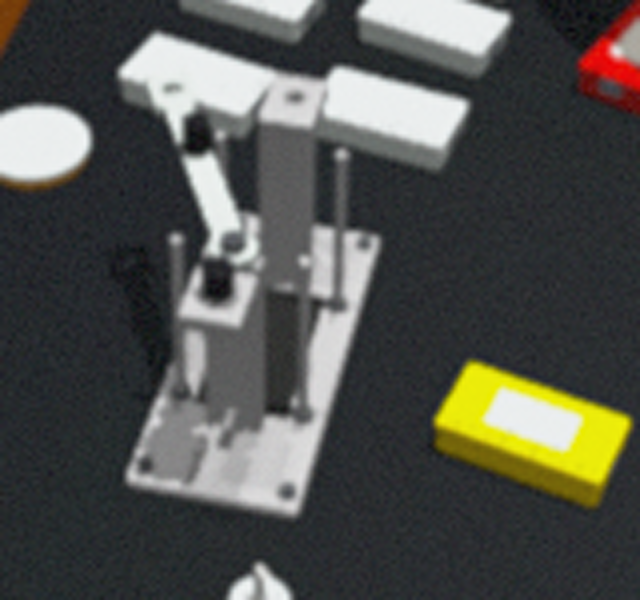

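carry_out:
  linear:
    - [0.01,0.03,0.02]
    - [0.02,0.06,0.04]
    - [0.03,0.095,0.06]
    - [0.04,0.13,0.08]
    - [0.05,0.165,0.1]
    - [0.06,0.2,0.11]
    - [0.065,0.235,0.115]
    - [0.07,0.27,0.12]
  roll: [0.1,0.2,0.3,0.4,0.5,0.6,0.7,0.8]

```text
clock: 1.92
tool_pos: [0.3524, -0.2862, 0.355]
eef_rot: [0.804, 0.594, 0.0, 0.001]
contact_force: [0.5, -0.5, 0.2]
opening: 0.999
```

carry_out:
  linear:
    - [0.01,0.04,0]
    - [0.02,0.08,0]
    - [0.03,0.12,0]
    - [0.04,0.16,0]
    - [0.05,0.2,0]
    - [0.06,0.235,0]
    - [0.07,0.27,0]
    - [0.08,0.31,0]
  roll: [0.1,0.2,0.3,0.34,0.34,0.34,0.34,0.34]

```text
clock: 2.58
tool_pos: [0.4325, 0.0246, 0.3551]
eef_rot: [0.693, 0.721, 0.0, 0.001]
contact_force: [1.1, -0.9, 0.2]
opening: 0.999
```

carry_out:
  linear:
    - [0.01,0.04,0]
    - [0.02,0.08,0]
    - [0.03,0.12,0]
    - [0.035,0.15,0]
    - [0.04,0.18,0]
    - [0.042,0.195,0]
    - [0.043,0.2,0]
    - [0.043,0.2,0]
  roll: [0,0,0,0,0,0,0,0]

```text
clock: 3.25
tool_pos: [0.4753, 0.2257, 0.355]
eef_rot: [0.692, 0.722, 0.0, 0.001]
contact_force: [1.0, -0.4, -0.3]
opening: 1.001
```

```bash
cat > look.py <<'E'
from h import *
import sys
s=status.get_state(); print({k:np.round(s[k],3).tolist() for k in ["clock","q","tool_pos","eef_rot","contact_force","opening"]})
p=snapshot("wrist"); save(p,sys.argv[1]+".png"); w=cloud(p)
np.savez("/tmp/w.npz",**{k:np.array(v) for k,v in p.items()})
Z={"carrier":0,"pad":.012,"hinge":.177,"knob":.191,"eye":.177,"lug_hole":.168,"stow_hole":.168,"pin_c":.181}
for n in sys.argv[2:]:
    for d in tip_of(p,n)[:2]:
        x=d["pixel"];print(n,round(d["confidence"],2),np.round(x,1),np.round(ray(p,x,Z[n]),4))
E
python3 look.py w1 carrier pad hinge knob eye lug_hole stow_hole pin_c
```

```text
{'clock': 3.25, 'q': [-0.112, 0.476, -0.666, 1.672, 0.325, 1.106, -0.829], 'tool_pos': [0.475, 0.226, 0.355], 'eef_rot': [0.692, 0.722, 0.0, 0.001], 'contact_force': [1.039, -0.396, -0.285], 'opening': 1.001}
carrier 0.72 [508.7 203.6] [0.7222 0.2029 0.    ]
carrier 0.6 [318.1 204.3] [0.4721 0.1914 0.    ]
pad 0.95 [317.9 204.3] [0.4718 0.1939 0.012 ]
pad 0.47 [286.2 458.7] [ 0.4382 -0.2176  0.012 ]
knob 0.74 [377.3 262.5] [0.5241 0.1832 0.191 ]
eye 0.6 [412.8 321.5] [0.5646 0.1209 0.177 ]
lug_hole 0.81 [319.1 333.8] [0.4778 0.099  0.168 ]
stow_hole 0.67 [484.2 324.6] [0.6364 0.1156 0.168 ]
stow_hole 0.55 [323.2 109. ] [0.4726 0.3063 0.168 ]
pin_c 0.8 [319.6 109. ] [0.4697 0.3059 0.181 ]
pin_c 0.39 [412.4 320.6] [0.563 0.124 0.181]
```

View pics/w1.png

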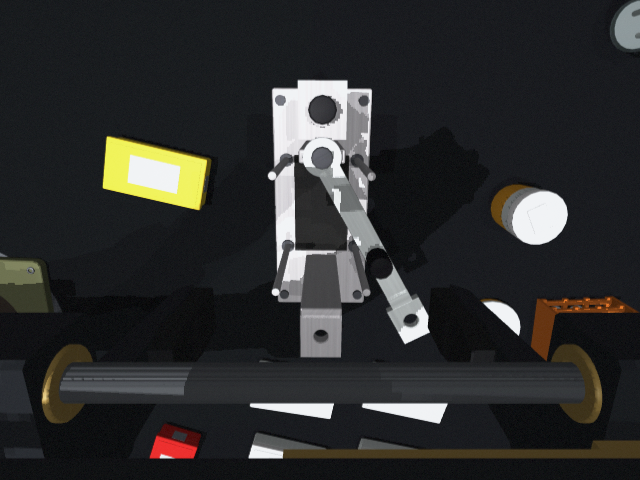

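The wrist view shows the pin head at (322,109), hinge bolt (322,157), knob (379,261), eye (410,319) and lug hole (321,336).

```bash
python3 - <<'E'
from h import *
p=snapshot("wrist")
r=lambda u,v,z: ray(p,(u,v),z)[:2]
pin=r(322,109,.194);hg=r(322,157.5,.185);lug=r(321,336,.168);kn=r(379,261,.205);eye=r(410,319.5,.177)
for n,a in zip("pin hinge lug knob eye".split(),(pin,hg,lug,kn,eye)): print(n,a.round(4))
d=lug-pin; print(np.linalg.norm(d),np.arctan2(d[1],d[0]),np.linalg.norm(lug-hg),np.linalg.norm(eye-hg),np.linalg.norm(kn-hg))
e=eye-hg; print("bar",np.arctan2(e[1],e[0])-np.arctan2(d[1],d[0]))
for c in [(273,89),(372,89),(274,301),(370,301)]: print(r(*c,.01).round(4))
w=cloud(p)
for (u,v) in [(321,322),(345,190),(322,157)]: print(w[v,u].round(4))
E
```

```text
pin [0.4722 0.3037]
hinge [0.4737 0.2669]
lug [0.4797 0.0946]
knob [0.5234 0.1875]
eye [0.5619 0.1205]
0.20931233172927946 -1.5349663945231449 0.17243093033049292 0.17091929880209603 0.09359808369168764
bar 0.5064490290753492
[0.4139 0.3284]
[0.5312 0.333 ]
[0.4164 0.0525]
[0.5495 0.0576]
[0.4791 0.1102 0.1688]
[0.4943 0.2399 0.1767]
[0.4737 0.2672 0.1841]
```

carry_out:
  linear:
    - [0.02,-0.02,-0.02]
    - [0.04,-0.035,-0.04]
    - [0.05,-0.044,-0.06]
    - [0.05,-0.044,-0.09]
    - [0.05,-0.044,-0.12]
    - [0.05,-0.044,-0.14]
    - [0.05,-0.044,-0.152]
    - [0.05,-0.044,-0.152]
  roll: [0,0,0,0,0,0,0,0]

```text
clock: 4.42
tool_pos: [0.5241, 0.1789, 0.2006]
eef_rot: [0.693, 0.721, -0.002, 0.001]
contact_force: [-0.7, 0.3, 0.7]
opening: 1.0
```

carry_out:
  linear:
    - [0,0,0]
    - [0,0,0]
    - [0,0,0]
    - [0,0,0]
    - [0,0,0]
  roll: [0,0,0,0,0]
  gripper: 0.05
  grip_force: 8

```text
clock: 4.83
tool_pos: [0.5246, 0.1791, 0.2014]
eef_rot: [0.693, 0.721, -0.002, 0.001]
contact_force: [1.4, -0.6, 0.2]
opening: 0.643
```

carry_out:
  linear:
    - [0,0,0]
    - [0,0,0]
    - [0,0,0]
    - [0,0,0]
    - [0,0,0]
    - [0,0,0]
  roll: [0,0,0,0,0,0]

```text
clock: 5.33
tool_pos: [0.5245, 0.1791, 0.2014]
eef_rot: [0.693, 0.721, -0.002, 0.001]
contact_force: [0.8, 0.3, 1.2]
opening: 0.189
```

```bash
python3 look.py w2
```

```text
{'clock': 5.333, 'q': [-0.082, 0.687, -0.561, 1.803, 0.494, 0.799, -0.856], 'tool_pos': [0.525, 0.179, 0.201], 'eef_rot': [0.693, 0.721, -0.002, 0.001], 'contact_force': [0.8, 0.32, 1.219], 'opening': 0.189}
```

View pics/w2.png

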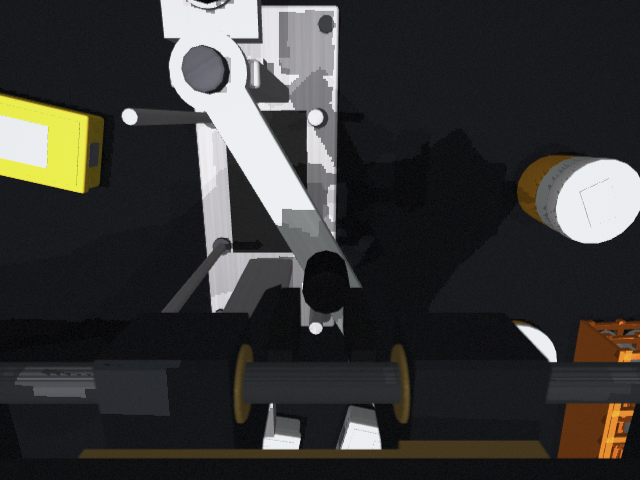

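```bash
python3 - <<'E'
from h import *
p=snapshot("wrist")
for u,v,z in [(325,270,.205),(325,295,.177),(205,68,.185)]: print(ray(p,(u,v),z).round(4))
T=np.linalg.inv(p["world_from_camera"])
for P in [(.5245,.179,.2014),(.5245,.179,.1824),(.525,.182,.205)]:
    c=T[:3,:3]@np.array(P)+T[:3,3]; print(c[0]/c[2]*p["fx"]+p["cx"],c[1]/c[2]*p["fy"]+p["cy"])
w=cloud(p); print(w[270,325],w[262,325],w[258,325],w[310,325],w[300,325])
save(p,"w2c.png",(200,200,460,380),3)
E
```

```text
[0.5242 0.1937 0.205 ]
[0.5254 0.1696 0.177 ]
[0.474  0.2689 0.185 ]
324.18014768361735 299.5579291765072
323.93608534134125 281.5829294551102
325.7588050752693 296.8142431491226
[0.52419165 0.19374183 0.20499548] [0.52429118 0.19333274 0.19472621] [0.52435032 0.19303855 0.18889495] [0.52494109 0.17604206 0.20504745] [0.52474825 0.18058993 0.20506812]
```

View pics/w2c.png

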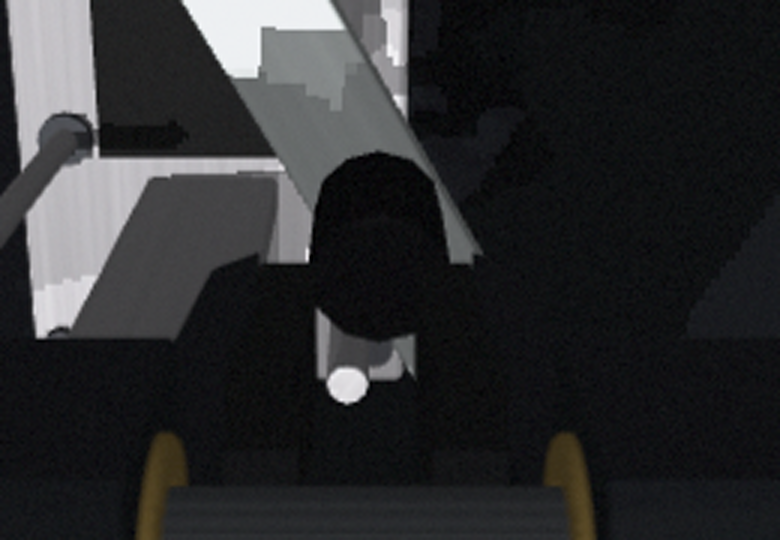

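carry_out:
  linear:
    - [0.0107,0.0074,0]
    - [0.0217,0.0175,0]
    - [0.031,0.0292,0]
    - [0.0385,0.0422,0]
    - [0.044,0.056,0]
    - [0.0474,0.071,0]
    - [0.0485,0.086,0]
    - [0.0485,0.088,0]
  roll: [0,0,0,0,0,0,0,0]

```text
clock: 6.1
tool_pos: [0.5723, 0.2711, 0.2015]
eef_rot: [0.692, 0.722, -0.001, -0.0]
contact_force: [-1.2, 1.3, 0.1]
opening: 0.05
```

carry_out:
  linear:
    - [0,0,0]
    - [0,0,0]
    - [0,0,0]
    - [0,0,0]
    - [0,0,0]
    - [0,0,0]
  roll: [0,0,0,0,0,0]
  gripper: 0.7

```text
clock: 6.6
tool_pos: [0.5724, 0.2704, 0.2015]
eef_rot: [0.692, 0.722, -0.001, -0.0]
contact_force: [-0.2, -0.7, -0.7]
opening: 0.481
```

carry_out:
  linear:
    - [0,0,0.04]
    - [0,0,0.08]
    - [0,-0.04,0.11]
    - [0,-0.08,0.11]
    - [0,-0.12,0.11]
    - [0,-0.16,0.11]
    - [0,-0.2,0.11]
    - [0,-0.24,0.11]
  roll: [0,0,0,0,0,0,0,0]

```text
clock: 7.27
tool_pos: [0.5721, 0.0277, 0.3118]
eef_rot: [0.692, 0.722, -0.001, 0.0]
contact_force: [-0.2, 0.1, -0.1]
opening: 0.7
```

```bash
python3 look.py w3; python3 - <<'E'
from h import *
p=snapshot("scene"); save(p,"s3.png")
for b in boxes(p): print([np.round(x,3).tolist() for x in b])
E
```

```text
{'clock': 7.267, 'q': [0.238, 0.586, -0.631, 1.609, 0.382, 1.074, -0.457], 'tool_pos': [0.572, 0.028, 0.312], 'eef_rot': [0.692, 0.722, -0.001, 0.0], 'contact_force': [-0.219, 0.107, -0.1], 'opening': 0.7}
[0.449, -0.34, 0.032, 107.358, 69.124, -0.208, [246, 180, 34, 25]]
[0.608, -0.222, 0.031, 120.839, 70.232, -0.199, [223, 228, 44, 30]]
[0.45, -0.082, 0.031, 121.062, 67.254, -0.117, [294, 231, 43, 31]]
[0.615, -0.081, 0.031, 120.386, 70.075, -0.175, [248, 261, 45, 32]]
[0.274, 0.226, 0.032, 64.456, 35.932, -0.153, [421, 277, 22, 16]]
```

View pics/w3.png

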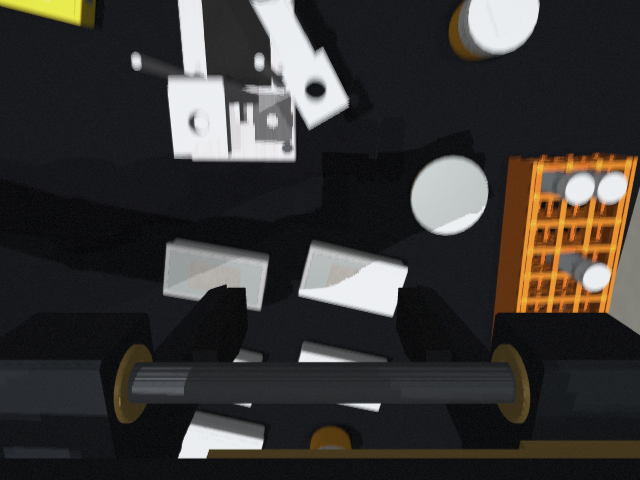

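View pics/s3.png

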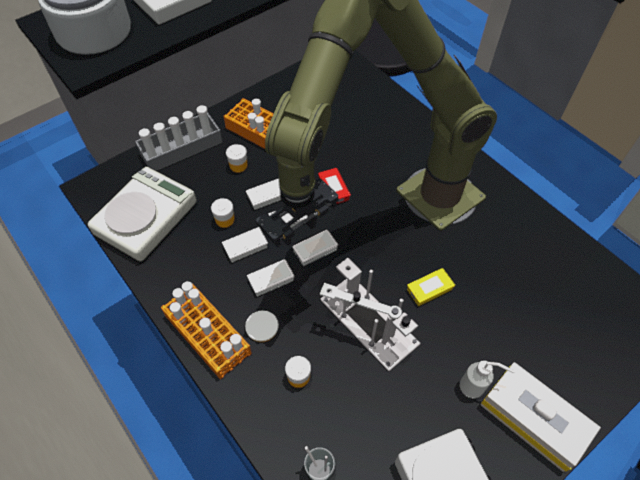

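```bash
python3 - <<'E'
from h import *
from scipy.spatial.transform import Rotation as R
s=status.get_state(); p=snapshot("wrist")
Rt=R.from_quat(s["eef_rot"]).as_matrix(); t=np.array(s["tool_pos"]); T=np.linalg.inv(p["world_from_camera"])
for x in (-9,0,9):
  for y in (-31,31):
    for z in (19,0,-20):
      P=t+Rt@np.array([x,y,z])/1000; c=T[:3,:3]@P+T[:3,3]; print(x,y,z,np.round([c[0]/c[2]*p["fx"]+p["cx"],c[1]/c[2]*p["fy"]+p["cy"]],0))
w=cloud(p)
print("finger pts in tool frame mm")
for (u,v) in [(225,292),(240,292),(240,305),(225,310),(405,295),(420,295),(200,345),(240,340)]:
  P=w[v,u]; print(u,v,np.round(Rt.T@(P-t)*1000,1))
q=snapshot("scene")
for n,u,v,z in [("lug",348,268,.168),("bolt",395,311.2,.185),("pin",405.5,319.5,.194)]: print(n,ray(q,(u,v),z).round(4))
E
```

```text
-9 -31 19 [258. 299.]
-9 -31 0 [252. 319.]
-9 -31 -20 [243. 344.]
-9 31 19 [389. 299.]
-9 31 0 [397. 319.]
-9 31 -20 [407. 344.]
0 -31 19 [258. 282.]
0 -31 0 [250. 299.]
0 -31 -20 [241. 323.]
0 31 19 [390. 282.]
0 31 0 [398. 299.]
0 31 -20 [408. 323.]
9 -31 19 [257. 263.]
9 -31 0 [249. 279.]
9 -31 -20 [240. 301.]
9 31 19 [391. 263.]
9 31 0 [399. 279.]
9 31 -20 [410. 301.]
finger pts in tool frame mm
225 292 [  7.7 -39.   -9.4]
240 292 [  7.2 -33.3  -8.4]
240 305 [  5.3 -31.9 -15.9]
225 310 [  7.5 -35.5 -24.3]
405 295 [  7.1  31.3 -11. ]
420 295 [  7.4  36.9 -11.7]
200 345 [  7.9 -37.4 -47.7]
240 340 [ -8.  -32.2 -18.7]
lug [0.4805 0.0972 0.168 ]
bolt [0.4763 0.2705 0.185 ]
pin [0.4753 0.3053 0.194 ]
```

```bash
python3 - <<'E'
from h import *
from scipy.spatial.transform import Rotation as R
s=status.get_state(); p=snapshot("wrist")
Rt=R.from_quat(s["eef_rot"]).as_matrix(); t=np.array(s["tool_pos"])
w=cloud(p); L=(w-t)@Rt*1000
for v in range(255,400,8):
  print(v,[tuple(int(k) for k in np.nan_to_num(L[v,u],nan=-999)) for u in range(225,270,8)])
print(s["opening"])
m=(L[...,2]<40)&(np.abs(L[...,0])<60)&(np.abs(L[...,1])<100)
for z0 in range(-60,40,5):
  k=m&(L[...,2]>=z0)&(L[...,2]<z0+5); 
  if k.any(): print(z0,k.sum(),np.percentile(L[k],[2,50,98],axis=0).round(0).tolist())
E
```

```text
255 [(-78, -113, 283), (-78, -104, 282), (-79, -95, 286), (-82, -87, 294), (-84, -79, 299), (-86, -70, 303)]
263 [(-88, -114, 282), (-88, -104, 281), (-87, -95, 280), (-88, -86, 282), (-88, -76, 281), (-88, -67, 281)]
271 [(-98, -114, 281), (-98, -105, 282), (-98, -95, 281), (-98, -86, 281), (-98, -77, 281), (-98, -67, 283)]
279 [(-108, -115, 281), (-108, -106, 281), (-107, -96, 280), (-108, -86, 280), (-108, -77, 281), (-108, -68, 282)]
287 [(8, -39, -6), (-118, -106, 281), (-118, -97, 281), (-118, -87, 281), (-118, -77, 281), (-124, -70, 295)]
295 [(7, -38, -12), (6, -35, -10), (7, -32, -11), (-129, -88, 282), (-129, -78, 281), (-143, -73, 312)]
303 [(7, -37, -17), (7, -33, -18), (5, -31, -14), (-140, -89, 283), (-140, -79, 282), (-154, -74, 311)]
311 [(7, -35, -25), (7, -32, -24), (2, -31, -14), (-165, -95, 311), (-165, -84, 310), (-165, -74, 310)]
319 [(7, -33, -30), (4, -32, -24), (0, -32, -15), (-177, -95, 311), (-177, -85, 311), (-176, -74, 310)]
327 [(6, -33, -33), (2, -32, -26), (-3, -32, -16), (-189, -96, 312), (-188, -85, 310), (-188, -75, 309)]
335 [(3, -33, -34), (-999, 
[... 1094 characters left out ...]
, -48.0, -50.0], [7.0, -32.0, -48.0], [9.0, 45.0, -45.0]]
-45 994 [[1.0, -47.0, -45.0], [8.0, 30.0, -43.0], [9.0, 45.0, -40.0]]
-40 908 [[-4.0, -47.0, -40.0], [8.0, -33.0, -37.0], [9.0, 45.0, -35.0]]
-35 1027 [[-7.0, -46.0, -35.0], [7.0, -33.0, -32.0], [9.0, 44.0, -30.0]]
-30 1118 [[-10.0, -46.0, -30.0], [7.0, 30.0, -27.0], [9.0, 43.0, -25.0]]
-25 917 [[-10.0, -45.0, -25.0], [7.0, 29.0, -23.0], [9.0, 43.0, -20.0]]
-20 731 [[-10.0, -45.0, -20.0], [7.0, 29.0, -18.0], [9.0, 43.0, -15.0]]
-15 644 [[-10.0, -45.0, -15.0], [7.0, -32.0, -13.0], [9.0, 42.0, -10.0]]
-10 528 [[-10.0, -43.0, -10.0], [7.0, 29.0, -8.0], [9.0, 40.0, -5.0]]
-5 58 [[-11.0, -40.0, -5.0], [7.0, -32.0, -5.0], [9.0, 38.0, -4.0]]
```

```bash
python3 - <<'E'
from h import *
from scipy.spatial.transform import Rotation as R
s=status.get_state(); Rt=R.from_quat(s["eef_rot"]).as_matrix(); t=np.array(s["tool_pos"]);print(t)
for n in ("scene","side"):
  w=cloud(snapshot(n)); L=(w-t)@Rt*1000
  m=(L[...,2]<100)&(np.abs(L[...,0])<25)&(np.abs(L[...,1])<80)&(L[...,2]>-100)
  for z0 in range(-70,40,5):
    k=m&(L[...,2]>=z0)&(L[...,2]<z0+5)
    if k.any(): print(n,z0,k.sum(),np.percentile(L[k],[2,50,98],axis=0).round(0).tolist())
E
```

```text
[0.5723423  0.0308977  0.31171435]
scene -65 4 [[0.0, -39.0, -64.0], [2.0, -37.0, -63.0], [3.0, -36.0, -62.0]]
scene -60 2 [[-5.0, -38.0, -58.0], [-4.0, -38.0, -57.0], [-4.0, -37.0, -56.0]]
scene -55 4 [[-8.0, -38.0, -55.0], [-5.0, -35.0, -52.0], [-2.0, -30.0, -51.0]]
scene -50 15 [[-10.0, -47.0, -50.0], [6.0, -35.0, -49.0], [8.0, -29.0, -46.0]]
scene -45 10 [[-9.0, -46.0, -45.0], [7.0, -39.0, -42.0], [8.0, -32.0, -40.0]]
scene -40 7 [[2.0, -42.0, -40.0], [6.0, -33.0, -38.0], [9.0, 39.0, -35.0]]
scene -35 14 [[-11.0, -43.0, -35.0], [5.0, -32.0, -32.0], [8.0, 47.0, -30.0]]
scene -30 19 [[-4.0, -43.0, -29.0], [6.0, -31.0, -26.0], [10.0, 47.0, -25.0]]
scene -25 19 [[-10.0, -41.0, -24.0], [4.0, -29.0, -23.0], [8.0, 46.0, -20.0]]
scene -20 21 [[-9.0, -41.0, -20.0], [5.0, -30.0, -18.0], [9.0, 46.0, -15.0]]
scene -15 21 [[-12.0, -43.0, -15.0], [4.0, -29.0, -12.0], [7.0, 45.0, -10.0]]
scene -10 10 [[3.0, -39.0, -9.0], [6.0, -1.0, -8.0], [8.0, 39.0, -7.0]]
scene 0 1 [[2.0, -35.0, 2.0], [2.0, -35.0, 2.0], [2.0, -35.0, 2.0]]
side -70 4 [[9.0, 37.0, -69.0], [16.0, 37.0, -67.0], [17.0, 40.0, -66.
[... 292 characters left out ...]
0, 45.0, -46.0]]
side -45 21 [[-3.0, -49.0, -45.0], [11.0, 30.0, -43.0], [14.0, 45.0, -40.0]]
side -40 20 [[-4.0, -49.0, -39.0], [10.0, -35.0, -38.0], [13.0, 44.0, -35.0]]
side -35 24 [[-8.0, -48.0, -35.0], [10.0, 30.0, -33.0], [14.0, 43.0, -30.0]]
side -30 25 [[-5.0, -48.0, -30.0], [10.0, 29.0, -27.0], [14.0, 43.0, -25.0]]
side -25 17 [[-8.0, -46.0, -25.0], [11.0, 30.0, -23.0], [16.0, 41.0, -21.0]]
side -20 19 [[-0.0, -47.0, -20.0], [10.0, -35.0, -18.0], [14.0, 44.0, -15.0]]
side -15 24 [[-1.0, -46.0, -15.0], [10.0, 29.0, -13.0], [15.0, 41.0, -10.0]]
side -10 8 [[-1.0, -43.0, -10.0], [11.0, -2.0, -8.0], [13.0, 35.0, -6.0]]
side -5 4 [[0.0, -36.0, -5.0], [7.0, 32.0, -4.0], [9.0, 40.0, -3.0]]
```

All three cameras put the fingertips about 4 mm above the reported TCP, where the description says 19 mm below it. That is why the knob was missed. From here I plan with tip z = reported z + 4 mm and retry the knob.

carry_out:
  linear:
    - [-0.012,0.04,0]
    - [-0.024,0.08,0]
    - [-0.036,0.12,0]
    - [-0.047,0.154,-0.02]
    - [-0.047,0.154,-0.06]
    - [-0.047,0.154,-0.1]
    - [-0.047,0.154,-0.133]
    - [-0.047,0.154,-0.133]
  roll: [0,0,0,0,0,0,0,0]
  gripper: 0.7

```text
clock: 8.28
tool_pos: [0.5209, 0.1863, 0.1733]
eef_rot: [0.689, 0.724, -0.005, -0.003]
contact_force: [-0.7, -0.8, 0.0]
opening: 0.698
```

carry_out:
  linear:
    - [0,0,0]
    - [0,0,0]
    - [0,0,0]
    - [0,0,0]
    - [0,0,0]
    - [0,0,0]
    - [0,0,0]
    - [0,0,0]
  roll: [0,0,0,0,0,0,0,0]
  gripper: 0.05
  grip_force: 10

```text
clock: 8.95
tool_pos: [0.522, 0.186, 0.1742]
eef_rot: [0.69, 0.724, -0.005, -0.002]
contact_force: [1.2, -2.7, 6.3]
opening: 0.222
```

carry_out:
  linear:
    - [0.0107,0.0074,0.001]
    - [0.0217,0.0175,0.001]
    - [0.031,0.0292,0.001]
    - [0.0385,0.0422,0.001]
    - [0.044,0.056,0.001]
    - [0.0474,0.071,0.001]
    - [0.0485,0.085,0.001]
    - [0.0485,0.085,0.001]
  roll: [0,0,0,0,0,0,0,0]

```text
clock: 9.62
tool_pos: [0.573, 0.2739, 0.175]
eef_rot: [0.689, 0.725, -0.002, -0.001]
contact_force: [8.2, 0.1, -6.1]
opening: 0.213
```

carry_out:
  linear:
    - [0,0,0]
    - [0,0,0]
    - [0,0,0]
    - [0,0,0]
    - [0,0,0]
    - [0,0,0]
  roll: [0,0,0,0,0,0]
  gripper: 0.7

```text
clock: 10.12
tool_pos: [0.5727, 0.2737, 0.175]
eef_rot: [0.689, 0.725, -0.002, -0.001]
contact_force: [-0.4, 0.2, -0.2]
opening: 0.645
```

carry_out:
  linear:
    - [0,0,0.04]
    - [0,0,0.08]
    - [0,0,0.12]
    - [0,-0.04,0.15]
    - [0,-0.08,0.18]
    - [0,-0.1,0.2]
    - [0,-0.1,0.2]
  roll: [0,0,0,0,0,0,0]

```text
clock: 10.7
tool_pos: [0.576, 0.1673, 0.3801]
eef_rot: [0.693, 0.721, 0.0, 0.003]
contact_force: [0.8, 0.0, 0.6]
opening: 0.7
```

```bash
python3 look.py w4
```

```text
{'clock': 10.7, 'q': [-0.016, 0.566, -0.627, 1.416, 0.342, 1.266, -0.63], 'tool_pos': [0.576, 0.167, 0.38], 'eef_rot': [0.693, 0.721, 0.0, 0.003], 'contact_force': [0.838, 0.039, 0.629], 'opening': 0.7}
```

View pics/w4.png

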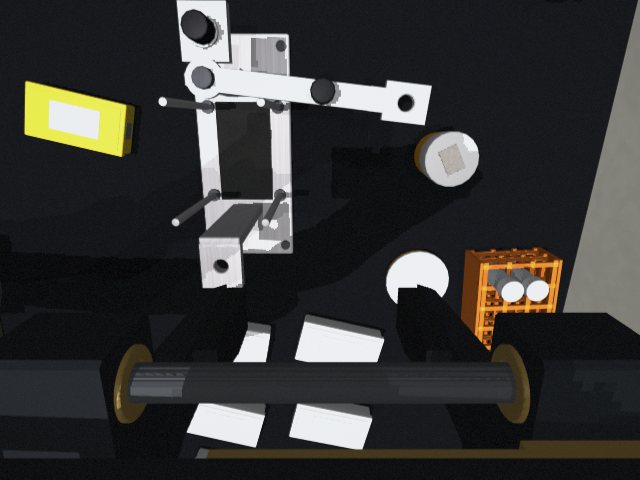

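```bash
python3 - <<'E'
from h import *
p=snapshot("wrist"); save(p,"w4c.png",(150,0,450,300),2.6)
r=lambda u,v,z: ray(p,(u,v),z)[:2].round(4)
print("bolt",r(202,77,.185),"lug",r(221,266,.168),"pin",r(195,26,.194),"knob",r(322,91,.205),"eye",r(406,102,.177))
s=boxes(snapshot("scene"))
for b in s: print([np.round(x,3).tolist() for x in b])
E
```

```text
bolt [0.4724 0.2712] lug [0.4786 0.1004] pin [0.4712 0.3067] knob [0.5705 0.2634] eye [0.6422 0.2596]
[0.443, -0.34, 0.032, 120.959, 74.681, -0.223, [246, 178, 42, 27]]
[0.44, -0.22, 0.031, 120.461, 71.322, -0.224, [269, 201, 43, 27]]
[0.608, -0.222, 0.031, 121.437, 69.774, -0.215, [223, 228, 44, 30]]
[0.45, -0.103, 0.031, 115.229, 29.357, -0.165, [293, 231, 35, 21]]
[0.614, -0.081, 0.031, 120.144, 67.859, -0.22, [248, 261, 45, 32]]
[0.274, 0.226, 0.032, 60.118, 37.916, -0.18, [421, 277, 22, 16]]
```

View pics/w4c.png

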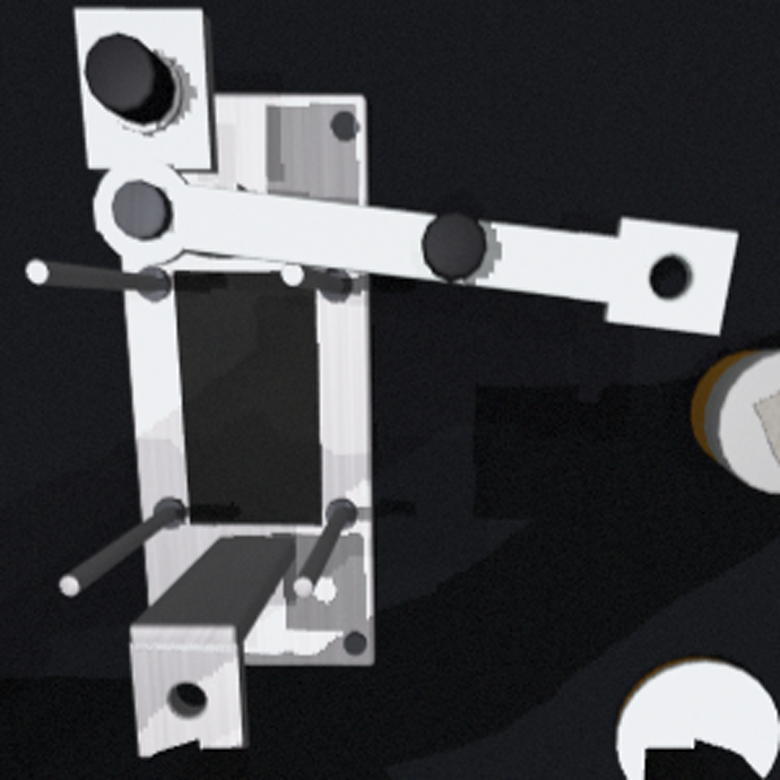

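```bash
python3 - <<'E'
from h import *
p=snapshot("wrist")
r=lambda u,v,z: ray(p,(150+u/2.6,v/2.6),z)[:2]
P=[r(*c,.012) for c in [(318,272),(322,525),(190,525),(176,271)]]
print(np.round(P,4)); print(np.mean(P,0))
d=(P[1]-P[0]); print(np.linalg.norm(d),np.arctan2(d[1],d[0])); d=P[2]-P[3];print(np.linalg.norm(d),np.arctan2(d[1],d[0]))
print("base corners",r(364,96,.01),r(374,664,.01))
print("bolt",r(141,210,.185),"lug",r(187,699,.168))
E
```

```text
[[0.5044 0.2614]
 [0.5082 0.1386]
 [0.4406 0.1351]
 [0.4366 0.2584]]
[0.47246761 0.19836609]
0.12285759368308563 -1.5399001496448517
0.12336619188328062 -1.5382398328801001
base corners [0.52413987 0.33893678] [0.53695549 0.06390145]
bolt [0.47048338 0.27171347] lug [0.47681089 0.10214633]
```

```bash
cat >> h.py <<'E'
def tops(p,zlo=0.026,zhi=0.036,zt=0.030,amin=150,xy=None):
    """fit of 120x64 tops: contour pixels of top face projected on z=zt"""
    w=cloud(p); im=p["img"].astype(int)
    m=(w[...,2]>zlo)&(w[...,2]<zhi)&(im.max(-1)-im.min(-1)<40)&(im.min(-1)>60)
    m=cv2.morphologyEx(m.astype(np.uint8),cv2.MORPH_OPEN,np.ones((3,3)))
    n,l,st,ce=cv2.connectedComponentsWithStats(m); out=[]
    for i in range(1,n):
        if st[i,4]<amin: continue
        v,u=np.nonzero(l==i); Q=np.array([ray(p,(a,b),zt)[:2] for a,b in zip(u,v)])*1000
        (cx,cy),(a,b),ang=cv2.minAreaRect(Q.astype(np.float32))
        if a<b:a,b=b,a;ang+=90
        out.append((round(cx/1000,4),round(cy/1000,4),round(a),round(b),round((np.deg2rad(ang)+np.pi/2)%np.pi-np.pi/2,3),st[i,:4].tolist(),(Q.mean(0)/1000).round(4).tolist()))
    return out
E
python3 - <<'E'
from h import *
for n in ("scene","side"):
    p=snapshot(n)
    for b in tops(p): print(n,b)
    for q in ("cup_a","box1_c"):
        for d in tip_of(p,q)[:8]: print(q,round(d["confidence"],2),np.round(d["pixel"]),ray(p,d["pixel"],.015 if q[0]=="b" else 0).round(3)[:2])
E
```

```text
scene (0.4597, -0.3423, 67, 67, np.float64(-0.331), [250, 185, 24, 19], [0.4619, -0.3429])
scene (0.4407, -0.2193, 118, 67, np.float64(-0.235), [269, 202, 42, 27], [0.4462, -0.2194])
scene (0.6082, -0.222, 120, 66, np.float64(-0.214), [223, 231, 44, 27], [0.6096, -0.2228])
scene (0.6145, -0.0813, 120, 67, np.float64(-0.201), [248, 261, 45, 30], [0.6117, -0.0803])
scene (0.2729, 0.2256, 58, 34, np.float64(-0.176), [421, 277, 21, 15], [0.2725, 0.2261])
cup_a 0.93 [295. 375.] [0.733 0.19 ]
cup_a 0.64 [241. 164.] [ 0.431 -0.507]
cup_a 0.61 [228. 221.] [ 0.594 -0.335]
box1_c 0.72 [272. 279.] [ 0.612 -0.075]
box1_c 0.71 [430. 284.] [0.266 0.22 ]
side (0.4383, -0.3331, 117, 69, np.float64(-0.268), [350, 198, 32, 16], [0.4378, -0.3341])
side (0.6042, -0.2154, 119, 68, np.float64(-0.21), [298, 207, 30, 17], [0.6034, -0.2151])
side (0.6107, -0.0759, 117, 66, np.float64(-0.196), [281, 229, 34, 18], [0.6123, -0.0767])
side (0.4451, -0.0758, 117, 70, np.float64(-0.144), [332, 237, 34, 19], [0.4417, -0.0776])
side (0.2713, 0.2296, 57, 32, np.float64(-0.188), [372, 318, 21, 14], [0.2719, 0.2302])
cup_a 0.86 [322. 204.] [ 0.6   -0.339]
cup_a 0.79 [369. 189.] [ 0.451 -0.499]
cup_a 0.56 [236. 290.] [0.725 0.188]
cup_a 0.26 [318. 304.] [0.472 0.174]
box1_c 0.89 [410. 234.] [ 0.252 -0.224]
box1_c 0.57 [382. 327.] [0.274 0.226]
```

```bash
python3 - <<'E'
from h import *
from scipy.spatial.transform import Rotation as R
s=status.get_state(); Rt=R.from_quat(s["eef_rot"]).as_matrix(); t=np.array(s["tool_pos"])
for n in ("scene","side"):
  p=snapshot(n); w=cloud(p); L=(w-t)@Rt*1000
  m=(np.abs(L[...,0])<150)&(np.abs(L[...,1])<150)&(L[...,2]>-300)&(L[...,2]<10)
  for z0 in range(-300,10,15):
    k=m&(L[...,2]>=z0)&(L[...,2]<z0+15)
    if k.any(): print(n,z0,k.sum(),np.percentile(L[k],[1,50,99],axis=0).round(0)[:,:2].tolist())
  v,u=np.nonzero(m); a,b=u.min()-15,v.min()-15
  save(p,"g_%s.png"%n,(max(a,0),max(b,0),u.max()+15,v.max()+15),5)
  print(a,b,u.max(),v.max())
E
```

```text
scene -300 313 [[-12.0, 2.0], [17.0, 26.0], [37.0, 40.0]]
scene -285 130 [[-14.0, -8.0], [22.0, 28.0], [35.0, 38.0]]
scene -270 221 [[-20.0, -14.0], [25.0, 24.0], [38.0, 37.0]]
scene -255 217 [[-19.0, -15.0], [26.0, 23.0], [48.0, 38.0]]
scene -240 153 [[-18.0, 2.0], [18.0, 30.0], [37.0, 38.0]]
scene -225 175 [[-18.0, -12.0], [22.0, 27.0], [35.0, 38.0]]
scene -210 205 [[-30.0, -24.0], [21.0, 28.0], [36.0, 39.0]]
scene -195 121 [[-27.0, -19.0], [26.0, 25.0], [36.0, 39.0]]
scene -180 231 [[-22.0, -23.0], [20.0, 24.0], [35.0, 39.0]]
scene -165 136 [[-11.0, -40.0], [28.0, -17.0], [34.0, 38.0]]
scene -150 22 [[14.0, -20.0], [25.0, 14.0], [32.0, 18.0]]
scene -135 41 [[8.0, -36.0], [20.0, 11.0], [22.0, 19.0]]
scene -120 1228 [[-34.0, -92.0], [6.0, 37.0], [32.0, 95.0]]
scene -105 400 [[-34.0, -85.0], [20.0, 45.0], [32.0, 94.0]]
scene -90 289 [[-25.0, -80.0], [23.0, 1.0], [32.0, 87.0]]
scene -75 54 [[-36.0, -83.0], [12.0, 71.0], [31.0, 86.0]]
scene -60 9 [[-3.0, -37.0], [1.0, -34.0], [2.0, -30.0]]
scene -45 24 [[-9.0, -45.0], [6.0, -37.0], [8.0, 47.0]]
scene -30 42 [[-11.0, -43.0], [6.0, -31.0
[... 569 characters left out ...]
 237 [[-18.0, -38.0], [26.0, -11.0], [39.0, 35.0]]
side -165 218 [[-29.0, -42.0], [32.0, -26.0], [39.0, 24.0]]
side -150 107 [[-17.0, -42.0], [20.0, -22.0], [36.0, 15.0]]
side -135 160 [[-13.0, -42.0], [21.0, -18.0], [27.0, 14.0]]
side -120 775 [[-31.0, -95.0], [17.0, -14.0], [37.0, 90.0]]
side -105 403 [[-31.0, -94.0], [21.0, 6.0], [37.0, 89.0]]
side -90 355 [[-14.0, -87.0], [28.0, 5.0], [38.0, 82.0]]
side -75 72 [[-29.0, -87.0], [13.0, 37.0], [36.0, 82.0]]
side -60 88 [[-10.0, -50.0], [8.0, 32.0], [13.0, 46.0]]
side -45 81 [[-8.0, -49.0], [9.0, -31.0], [14.0, 45.0]]
side -30 77 [[-10.0, -48.0], [8.0, 30.0], [13.0, 44.0]]
side -15 49 [[-6.0, -46.0], [8.0, 30.0], [14.0, 41.0]]
223 56 319 193
```

View pics/g_side.png

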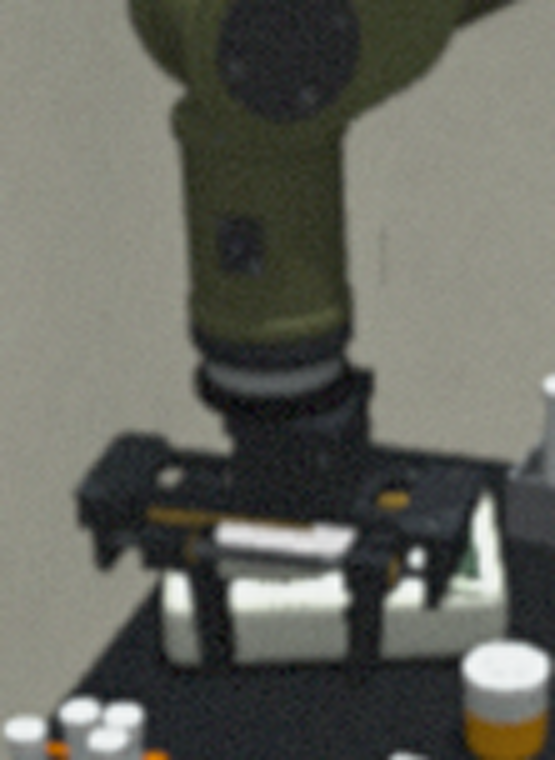

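View pics/g_scene.png

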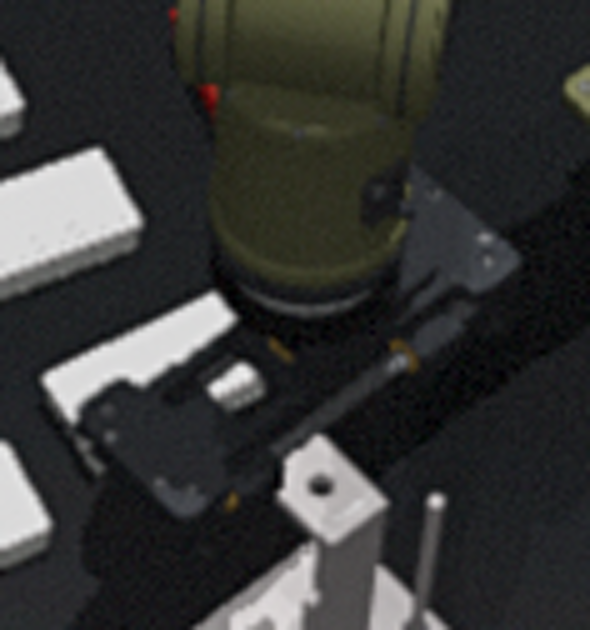

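carry_out:
  linear:
    - [-0.008,-0.015,-0.015]
    - [-0.016,-0.03,-0.03]
    - [-0.024,-0.05,-0.045]
    - [-0.032,-0.07,-0.06]
    - [-0.04,-0.09,-0.075]
    - [-0.05,-0.11,-0.09]
    - [-0.06,-0.13,-0.1]
    - [-0.07,-0.15,-0.11]
  roll: [-0.12,-0.24,-0.36,-0.48,-0.6,-0.72,-0.84,-0.96]
  gripper: 1.0

```text
clock: 11.97
tool_pos: [0.5019, 0.0235, 0.2639]
eef_rot: [0.947, 0.322, -0.001, -0.002]
contact_force: [-0.6, -0.3, 0.1]
opening: 1.001
```

carry_out:
  linear:
    - [-0.01,-0.015,-0.015]
    - [-0.02,-0.03,-0.03]
    - [-0.03,-0.05,-0.045]
    - [-0.04,-0.07,-0.06]
    - [-0.05,-0.085,-0.08]
    - [-0.058,-0.097,-0.1]
    - [-0.058,-0.097,-0.12]
    - [-0.058,-0.097,-0.12]
  roll: [-0.12,-0.24,-0.36,-0.48,-0.6,-0.72,-0.78,-0.78]

```text
clock: 12.63
tool_pos: [0.4419, -0.0739, 0.1416]
eef_rot: [0.998, -0.063, -0.003, -0.002]
contact_force: [-0.8, 0.0, 0.4]
opening: 1.0
```

```bash
cat > st.py <<'E'
from h import *
s=status.get_state(); q=s["eef_rot"]; print("clock",round(s["clock"],2),"pos",np.round(s["tool_pos"],4),"yaw",round(2*np.arctan2(q[1],q[0]),3),"quat",np.round(q,3),"F",np.round(s["contact_force"],1),"open",round(s["opening"],3),"q7",round(s["q"][6],2))
E
python3 st.py; python3 look.py w5
```

```text
clock 12.63 pos [ 0.4419 -0.0739  0.1416] yaw -0.126 quat [ 0.998 -0.063 -0.003 -0.002] F [-0.8  0.   0.4] open 1.0 q7 -1.77
{'clock': 12.633, 'q': [0.118, 0.639, -0.081, 2.171, 0.129, 0.342, -1.766], 'tool_pos': [0.442, -0.074, 0.142], 'eef_rot': [0.998, -0.063, -0.003, -0.002], 'contact_force': [-0.774, 0.015, 0.393], 'opening': 1.0}
```

View pics/w5.png

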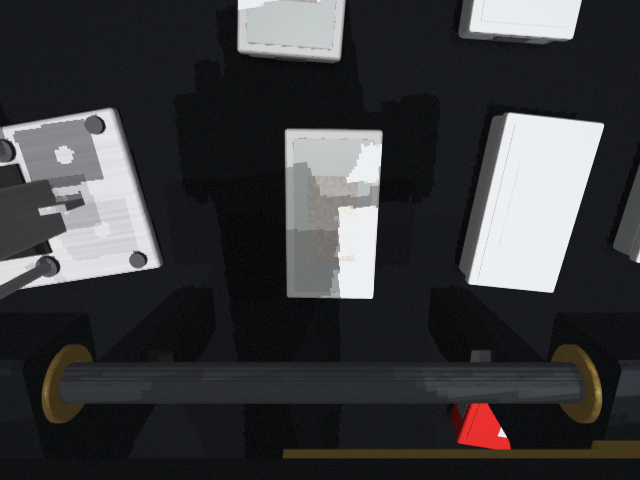

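```bash
cat >> h.py <<'E'
def rel(xy_sel=None,zlo=0.02,zhi=0.045,zt=0.03):
    s=status.get_state(); q=s["eef_rot"]; yaw=2*np.arctan2(q[1],q[0]); t=np.array(s["tool_pos"])
    p=snapshot("wrist")
    for b in tops(p,zlo,zhi,zt,800):
        dy=(b[4]-yaw+np.pi/2)%np.pi-np.pi/2
        print("box",b[:5],"pix",b[5],"move",np.round([b[0]-t[0],b[1]-t[1]],4),"roll",round(dy,3))
    print("tool",t.round(4),round(yaw,3))
E
python3 -c "
from h import *
rel()"
```

```text
box (0.5691, -0.0728, 63, 35, np.float64(1.39)) pix [241, 0, 107, 65] move [0.126  0.0005] roll 1.512
box (0.5561, -0.2104, 66, 24, np.float64(1.448)) pix [467, 0, 116, 45] move [ 0.113  -0.1371] roll 1.57
box (0.4386, -0.2177, 119, 66, np.float64(-0.234)) pix [466, 116, 138, 179] move [-0.0045 -0.1444] roll -0.112
box (0.4483, -0.083, 119, 63, np.float64(-0.141)) pix [287, 131, 97, 169] move [ 0.0052 -0.0097] roll -0.019
tool [ 0.4431 -0.0733  0.1429] -0.122
```

carry_out:
  linear:
    - [0.005,-0.009,-0.02]
    - [0.005,-0.009,-0.05]
    - [0.005,-0.009,-0.085]
    - [0.005,-0.009,-0.11]
    - [0.005,-0.009,-0.125]
    - [0.005,-0.009,-0.136]
    - [0.005,-0.009,-0.136]
  roll: [-0.02,-0.02,-0.02,-0.02,-0.02,-0.02,-0.02]

```text
clock: 13.32
tool_pos: [0.4533, -0.0817, 0.011]
eef_rot: [0.998, -0.069, -0.002, -0.003]
contact_force: [0.5, 1.0, 0.1]
opening: 0.996
```

carry_out:
  linear:
    - [0,0,0]
    - [0,0,0]
    - [0,0,0]
    - [0,0,0]
    - [0,0,0]
    - [0,0,0]
  roll: [0,0,0,0,0,0]
  gripper: 0.6
  grip_force: 20

```text
clock: 13.82
tool_pos: [0.4541, -0.0817, 0.0117]
eef_rot: [0.998, -0.069, -0.001, -0.003]
contact_force: [0.3, 0.5, 6.8]
opening: 0.727
```

carry_out:
  linear:
    - [0,0,0.02]
    - [0,0,0.06]
    - [0,0,0.1]
    - [0,0,0.14]
    - [0,0,0.18]
    - [0,0.01,0.22]
    - [0,0.02,0.25]
    - [0,0.03,0.26]
  roll: [0,0.1,0.22,0.34,0.46,0.58,0.7,0.82]

```text
clock: 14.48
tool_pos: [0.4554, -0.0509, 0.276]
eef_rot: [0.941, 0.337, 0.0, -0.002]
contact_force: [0.0, -0.1, -1.4]
opening: 0.721
```

carry_out:
  linear:
    - [0.003,0.03,0]
    - [0.006,0.06,0]
    - [0.01,0.1,0]
    - [0.012,0.14,0]
    - [0.015,0.18,0]
    - [0.018,0.21,0]
    - [0.02,0.24,0]
    - [0.022,0.253,0]
  roll: [0.12,0.24,0.36,0.48,0.6,0.72,0.84,0.92]

```text
clock: 15.15
tool_pos: [0.4759, 0.2067, 0.2763]
eef_rot: [0.69, 0.724, 0.0, -0.003]
contact_force: [0.9, -0.4, -0.8]
opening: 0.721
```

carry_out:
  linear:
    - [0,0,0]
    - [0,0,0]
    - [0,0,0]
  roll: [0,0,0]

```text
clock: 15.4
tool_pos: [0.4754, 0.205, 0.2757]
eef_rot: [0.691, 0.723, -0.001, -0.003]
contact_force: [0.4, -0.0, -1.1]
opening: 0.721
```

```bash
python3 st.py; python3 look.py w6; python3 -c "
from h import *
p=snapshot('side');save(p,'d6.png',(180,100,420,370),2.2)"
```

```text
clock 15.4 pos [0.4754 0.205  0.2757] yaw 1.616 quat [ 0.691  0.723 -0.001 -0.003] F [ 0.4 -0.  -1.1] open 0.721 q7 -1.09
{'clock': 15.4, 'q': [0.089, 0.648, -0.986, 1.807, 0.618, 1.035, -1.093], 'tool_pos': [0.475, 0.205, 0.276], 'eef_rot': [0.691, 0.723, -0.001, -0.003], 'contact_force': [0.351, -0.019, -1.051], 'opening': 0.721}
```

View pics/w6.png

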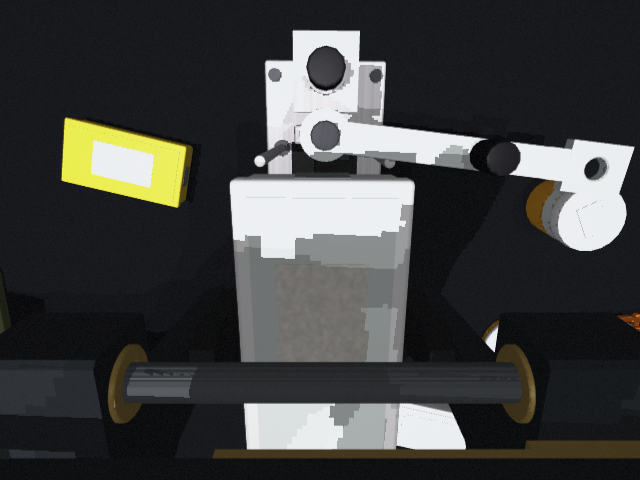

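View pics/d6.png

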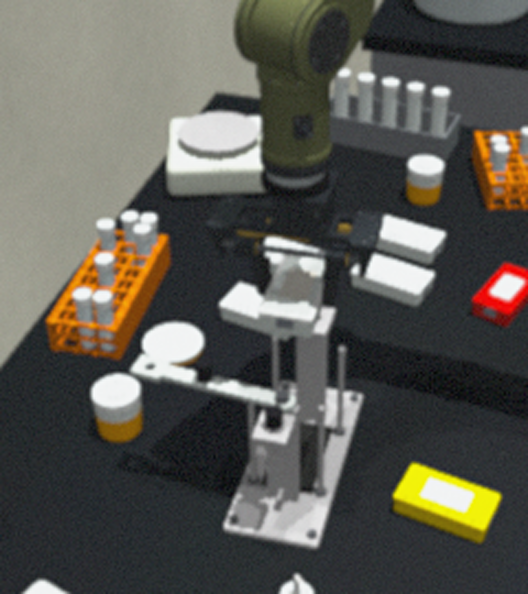

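```bash
cat >> h.py <<'E'
def hand(zoff=0.018):
    """box in hand: top at tool z+zoff. fit front edge"""
    s=status.get_state(); q=s["eef_rot"]; yaw=2*np.arctan2(q[1],q[0]); t=np.array(s["tool_pos"])
    p=snapshot("wrist"); w=cloud(p)
    m=(np.abs(w[...,2]-(t[2]+zoff))<0.006)
    m[355:]=0
    m=cv2.morphologyEx(m.astype(np.uint8),cv2.MORPH_OPEN,np.ones((5,5)))
    n,l,st,ce=cv2.connectedComponentsWithStats(m); i=1+np.argmax(st[1:,4])
    P=w[l==i]; u=np.array([np.cos(yaw),np.sin(yaw)]); v=np.array([-u[1],u[0]])
    a=(P[:,:2]-t[:2])@u*1000; b=(P[:,:2]-t[:2])@v*1000
    print("front edge along tool x",np.percentile(a,99.5).round(1),"lateral",np.percentile(b,[0.5,99.5]).round(1),"z",np.median(P[:,2]).round(4),"tool",t.round(4),round(yaw,3))
    # skew: front edge points
    k=a>np.percentile(a,99.5)-60
    (c,(x,y),ang)=cv2.minAreaRect((P[k][:,:2]*1000).astype(np.float32)); print("rect ang",ang,x,y)
    return p
E
python3 - <<'E'
from h import *
p=hand()
r=lambda u,v,z: ray(p,(u,v),z)[:2].round(4)
print("bolt",r(326,135,.185),"pin",r(325.5,66,.194))
E
```

```text
front edge along tool x 52.8 lateral [-39.5  41.8] z 0.2942 tool [0.4759 0.2045 0.2759] 1.616
rect ang 2.566038131713867 91.39622497558594 60.30725860595703
bolt [0.4742 0.2685] pin [0.472  0.3053]
```

carry_out:
  linear:
    - [0,-0.003,-0.02]
    - [0,-0.0035,-0.05]
    - [0,-0.0035,-0.075]
    - [0,-0.0035,-0.08]
    - [0,-0.0035,-0.08]
  roll: [-0.009,-0.009,-0.009,-0.009,-0.009]

```text
clock: 15.97
tool_pos: [0.4753, 0.1996, 0.1949]
eef_rot: [0.695, 0.719, -0.002, -0.003]
contact_force: [-0.6, -0.6, -1.4]
opening: 0.723
```

```bash
python3 st.py; python3 - <<'E'
from h import *
p=hand(); save(p,"w7.png")
E
```

```text
clock 15.97 pos [0.4753 0.1996 0.1949] yaw 1.605 quat [ 0.695  0.719 -0.002 -0.003] F [-0.6 -0.6 -1.4] open 0.723 q7 -1.21
front edge along tool x 52.8 lateral [-39.8  42. ] z 0.2131 tool [0.4753 0.1996 0.1949] 1.605
rect ang 2.0073893070220947 92.09451293945312 60.25682830810547
```

View pics/w7.png

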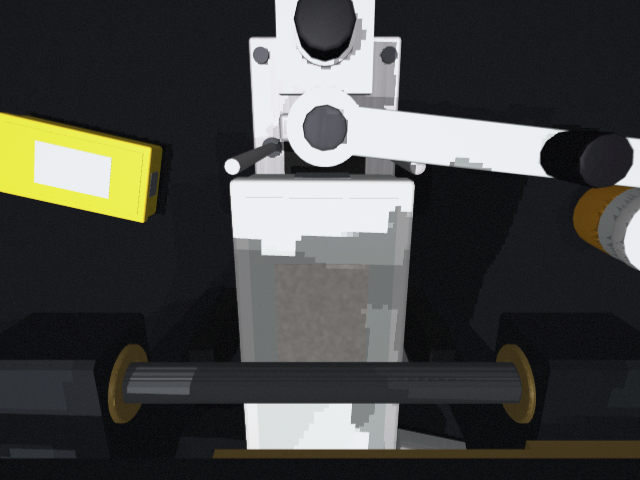

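```bash
python3 - <<'E'
from h import *
p=snapshot("wrist")
r=lambda u,v,z: ray(p,(u,v),z)[:2]
b=r(326,127,.185); print("bolt",b.round(4)); a,c=r(233,167,.168),r(418,167,.168); print("rods",a,c,(a+c)/2,np.linalg.norm(a-c))
f=(r(231,181,.213)+r(414,181,.213))/2; print("front",f)
xc=np.array([.0358,-.9994]); print("box centre",f+.06*xc,"pad by bolt",b+.074*xc,"pad by rods",(a+c)/2+.056*xc)
E
```

```text
bolt [0.4742 0.2704]
rods [0.43292411 0.25126691] [0.51653139 0.25424978] [0.47472775 0.25275834] 0.08366046592429645
front [0.47344437 0.25292381]
box centre [0.47559237 0.19295981] pad by bolt [0.47684552 0.1964278 ] pad by rods [0.47673255 0.19679194]
```

carry_out:
  linear:
    - [0.001,0.003,0]
    - [0.001,0.003,-0.02]
    - [0.001,0.003,-0.05]
    - [0.001,0.003,-0.08]
    - [0.001,0.003,-0.11]
    - [0.001,0.003,-0.14]
    - [0.001,0.003,-0.155]
    - [0.001,0.003,-0.155]
  roll: [0,0,0,0,0,0,0,0]

```text
clock: 16.73
tool_pos: [0.4792, 0.2073, 0.0426]
eef_rot: [0.694, 0.72, 0.003, -0.003]
contact_force: [0.6, -0.2, -1.2]
opening: 0.725
```

```bash
python3 st.py
```

```text
clock 16.73 pos [0.4792 0.2073 0.0426] yaw 1.607 quat [ 0.694  0.72   0.003 -0.003] F [ 0.6 -0.2 -1.2] open 0.725 q7 -1.5
```

carry_out:
  linear:
    - [-0.002,-0.004,0]
    - [-0.003,-0.005,-0.005]
    - [-0.003,-0.005,-0.011]
    - [-0.003,-0.005,-0.016]
    - [-0.003,-0.005,-0.018]
    - [-0.003,-0.005,-0.018]
  roll: [0,0,0,0,0,0]

```text
clock: 17.23
tool_pos: [0.4785, 0.2067, 0.0286]
eef_rot: [0.694, 0.72, 0.008, -0.003]
contact_force: [-1.3, 0.9, 21.8]
opening: 0.724
```

```bash
python3 st.py; python3 - <<'E'
from h import *
p=hand(); save(p,"w8.png")
p=snapshot('side');save(p,'d8.png',(220,200,420,370),3)
E
```

```text
clock 17.23 pos [0.4785 0.2067 0.0286] yaw 1.608 quat [ 0.694  0.72   0.008 -0.003] F [-1.3  0.9 21.8] open 0.724 q7 -1.55
front edge along tool x 48.2 lateral [43.5 48.5] z 0.0472 tool [0.4785 0.2067 0.0286] 1.608
rect ang 69.6746826171875 1.4821231365203857 5.524518013000488
```

View pics/w8.png

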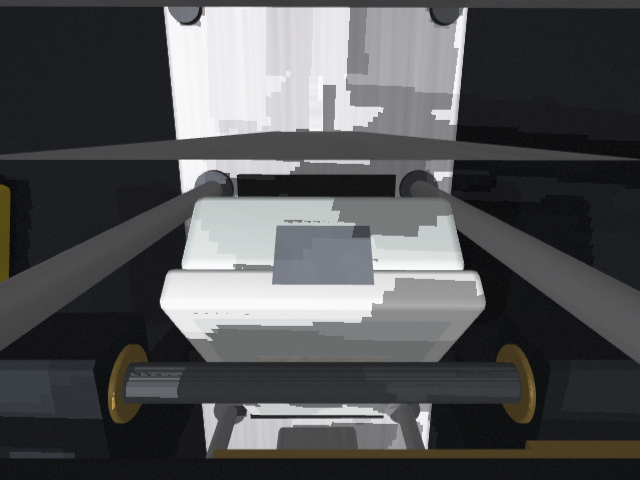

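View pics/d8.png

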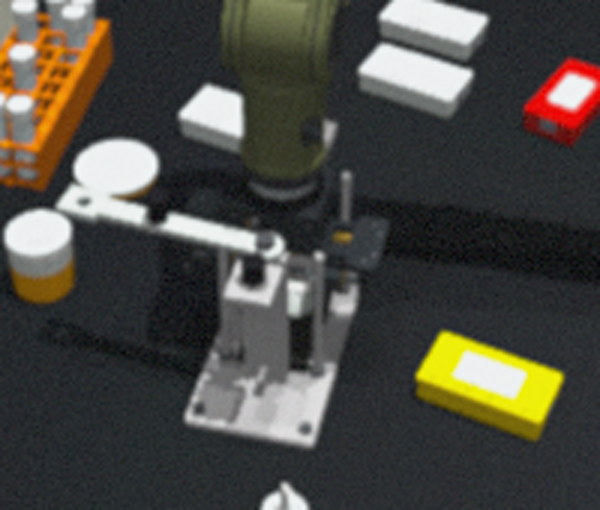

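```bash
python3 - <<'E'
from h import *
p=snapshot("wrist"); T=np.array(p["world_from_camera"]); print(T[:3,3].round(4))
w=cloud(p)
for u,v in [(320,180),(320,190),(240,200),(300,215),(320,250),(240,262),(320,285),(320,310),(240,345)]: print(u,v,w[v,u].round(4))
r=lambda u,v,z: ray(p,(u,v),z)[:2].round(4)
print("pad edge",r(316,175,.012),"box low edge",r(322,197,.017),"box top edge",r(322,270,.047), "lat low",r(195,197,.017),r(450,197,.017),"pad lat",r(236,175,.012),r(396,175,.012))
E
```

```text
[0.4734 0.2764 0.1802]
320 180 [0.475  0.2544 0.0113]
320 190 [0.4751 0.2502 0.0121]
240 200 [0.4563 0.2597 0.0921]
300 215 [0.47   0.2572 0.0939]
320 250 [0.4747 0.2518 0.1026]
240 262 [0.4583 0.249  0.1036]
320 285 [0.4748 0.2468 0.1094]
320 310 [0.475  0.2429 0.1122]
240 345 [0.4569 0.2265 0.0985]
pad edge [0.4732 0.2566] box low edge [0.476  0.2481] box top edge [0.4766 0.2267] lat low [0.4228 0.2462] [0.5299 0.25  ] pad lat [0.4392 0.2554] [0.5074 0.2578]
```

The box's front end caught the bar's hinge ring and it pitched up about 40° in the grip. I'll back it off towards the lock post, lift it out, level it on the bench and regrasp.

carry_out:
  linear:
    - [0,-0.005,0.005]
    - [0,-0.01,0.01]
    - [0,-0.014,0.015]
    - [0,-0.014,0.03]
    - [0,-0.014,0.05]
    - [0,-0.014,0.065]
    - [0,-0.014,0.08]
    - [0,-0.014,0.08]
  roll: [0,0,0,0,0,0,0,0]
  grip_force: 40

```text
clock: 18.05
tool_pos: [0.4796, 0.1925, 0.1108]
eef_rot: [0.694, 0.72, 0.01, -0.002]
contact_force: [-0.5, 0.4, -1.6]
opening: 0.722
```

```bash
python3 st.py; python3 - <<'E'
from h import *
p=snapshot("wrist"); save(p,"w9.png"); w=cloud(p)
for u,v in [(320,180),(320,190),(240,200),(300,215),(320,250),(240,262),(320,285),(320,310),(240,345)]: print(u,v,w[v,u].round(4))
p=snapshot('side');save(p,'d9.png',(220,150,420,350),3)
E
```

```text
clock 18.05 pos [0.4796 0.1925 0.1108] yaw 1.606 quat [ 0.694  0.72   0.01  -0.002] F [-0.5  0.4 -1.6] open 0.722 q7 -1.36
320 180 [0.4773 0.2298 0.0123]
320 190 [0.4775 0.2235 0.0126]
240 200 [0.4567 0.2449 0.171 ]
300 215 [0.471  0.2426 0.1749]
320 250 [0.4757 0.2375 0.1846]
240 262 [0.4592 0.2347 0.1856]
320 285 [0.4758 0.2322 0.1907]
320 310 [0.4759 0.2282 0.1936]
240 345 [0.4578 0.2123 0.1806]
```

View pics/w9.png

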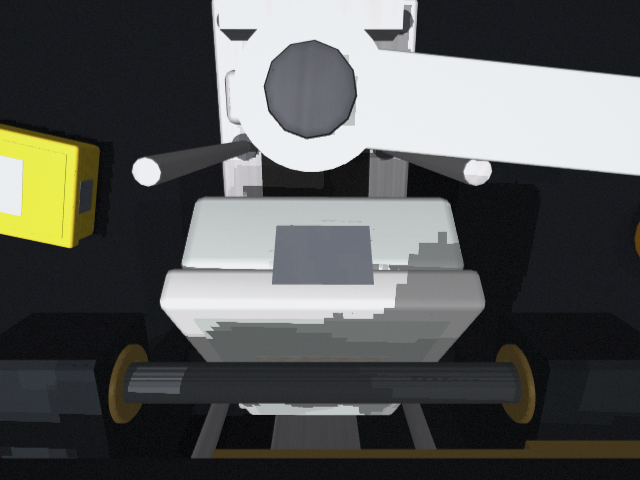

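View pics/d9.png

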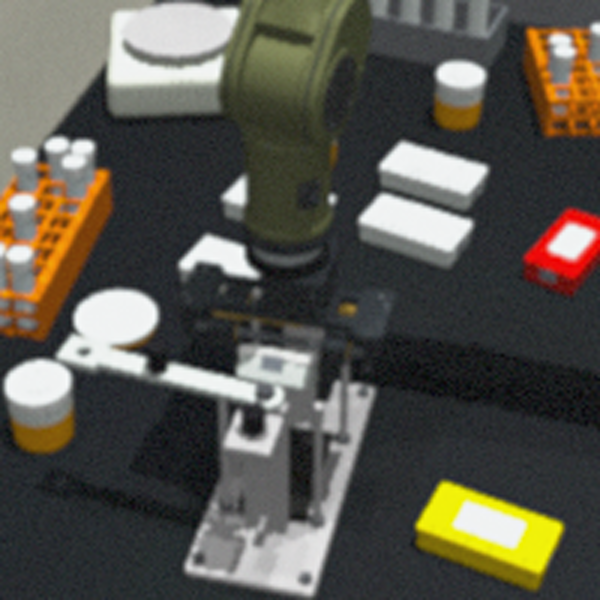

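```bash
python3 - <<'E'
from h import *
p=snapshot("wrist"); r=lambda u,v,z: ray(p,(u,v),z)[:2].round(4)
print("ring low",r(313,171,.177),"L",r(238,90,.177),"R?",r(313,10,.177),"bolt",r(311,89,.185),"rods",r(146,171,.158),r(477,171,.158),r(146,171,.168),r(477,171,.168))
E
```

```text
ring low [0.473  0.2525] L [0.4576 0.2679] R? [0.4721 0.2827] bolt [0.4722 0.268 ] rods [0.4299 0.2489] [0.5153 0.2519] [0.4341 0.2502] [0.5112 0.2529]
```

carry_out:
  linear:
    - [0,0,0.03]
    - [0,0,0.06]
    - [0,0,0.1]
    - [0,0,0.14]
    - [0,-0.02,0.15]
    - [0,-0.05,0.15]
    - [0,-0.08,0.15]
    - [0,-0.11,0.15]
  roll: [0,0,0,0,-0.12,-0.24,-0.36,-0.48]

```text
clock: 18.87
tool_pos: [0.4777, 0.0798, 0.2571]
eef_rot: [0.847, 0.532, 0.007, -0.001]
contact_force: [0.1, 0.5, -1.6]
opening: 0.723
```

carry_out:
  linear:
    - [0,-0.02,0]
    - [-0.005,-0.04,0]
    - [-0.01,-0.06,0]
    - [-0.015,-0.08,0]
    - [-0.02,-0.1,0]
    - [-0.025,-0.12,0]
    - [-0.028,-0.14,0]
    - [-0.028,-0.16,0]
  roll: [-0.12,-0.24,-0.36,-0.48,-0.6,-0.72,-0.84,-0.96]

```text
clock: 19.53
tool_pos: [0.4479, -0.0816, 0.2559]
eef_rot: [0.997, 0.077, 0.005, 0.003]
contact_force: [0.3, 0.0, -1.6]
opening: 0.722
```

carry_out:
  linear:
    - [0,0,-0.03]
    - [0,0,-0.06]
    - [0,0,-0.09]
    - [0,0,-0.12]
    - [0,0,-0.14]
    - [0,0,-0.155]
    - [0,0,-0.165]
    - [0,0,-0.165]
  roll: [-0.12,-0.24,-0.3,-0.3,-0.3,-0.3,-0.3,-0.3]

```text
clock: 20.2
tool_pos: [0.446, -0.0814, 0.0884]
eef_rot: [0.997, -0.072, 0.002, 0.004]
contact_force: [0.4, 0.3, -2.4]
opening: 0.722
```

```bash
python3 st.py; python3 - <<'E'
from h import *
p=snapshot('side');save(p,'d10.png',(250,100,450,300),3)
p=snapshot("wrist"); save(p,"w10.png")
E
```

```text
clock 20.2 pos [ 0.446  -0.0814  0.0884] yaw -0.144 quat [ 0.997 -0.072  0.002  0.004] F [ 0.4  0.3 -2.4] open 0.722 q7 -2.27
```

View pics/w10.png

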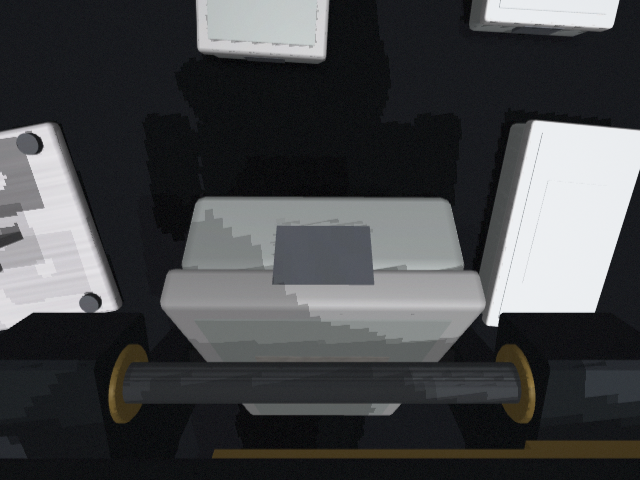

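View pics/d10.png

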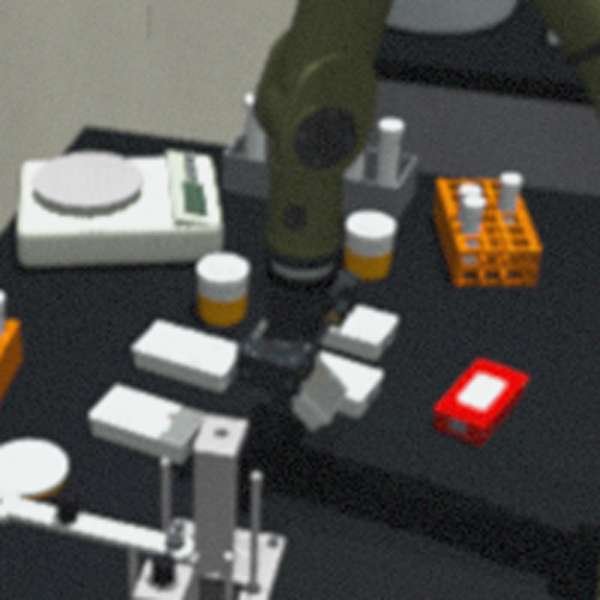

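carry_out:
  linear:
    - [0,0,-0.02]
    - [0,0,-0.04]
    - [0,0,-0.05]
    - [0,0,-0.058]
    - [0,0,-0.064]
    - [0,0,-0.07]
    - [0,0,-0.075]
    - [0,0,-0.078]
  roll: [0,0,0,0,0,0,0,0]
  grip_force: 5

```text
clock: 20.97
tool_pos: [0.451, -0.0824, 0.0149]
eef_rot: [0.998, -0.07, 0.002, 0.003]
contact_force: [1.0, -1.2, 2.5]
opening: 0.728
```

carry_out:
  linear:
    - [0,0,0]
    - [0,0,0]
    - [0,0,0]
    - [0,0,0]
    - [0,0,0]
    - [0,0,0]
  roll: [0,0,0,0,0,0]
  gripper: 1.0

```text
clock: 21.47
tool_pos: [0.451, -0.0823, 0.015]
eef_rot: [0.998, -0.07, 0.002, 0.003]
contact_force: [0.4, 0.5, 0.8]
opening: 0.999
```

carry_out:
  linear:
    - [0,0,0.03]
    - [0,0,0.07]
    - [0,0,0.11]
    - [0,0,0.14]
    - [0,0,0.14]
  roll: [0,0,0,0,0]

```text
clock: 21.88
tool_pos: [0.4535, -0.0823, 0.1598]
eef_rot: [0.997, -0.071, 0.006, 0.003]
contact_force: [-0.3, -0.2, 0.5]
opening: 1.0
```

```bash
python3 - <<'E'
from h import *
rel(); save(snapshot("wrist"),"w11.png")
E
```

```text
box (0.5788, -0.0749, 63, 54, np.float64(1.369)) pix [231, 0, 100, 90] move [0.1253 0.0074] roll 1.511
box (0.5656, -0.2123, 65, 40, np.float64(1.382)) pix [439, 0, 108, 69] move [ 0.1121 -0.13  ] roll 1.524
box (0.4771, -0.0882, 118, 63, np.float64(-0.146)) pix [276, 107, 93, 164] move [ 0.0236 -0.0059] roll -0.004
box (0.4389, -0.3011, 113, 31, np.float64(0.077)) pix [598, 120, 42, 151] move [-0.0146 -0.2188] roll 0.219
box (0.4387, -0.218, 119, 66, np.float64(-0.234)) pix [447, 133, 120, 164] move [-0.0148 -0.1357] roll -0.092
tool [ 0.4535 -0.0823  0.1598] -0.142
```

View pics/w11.png

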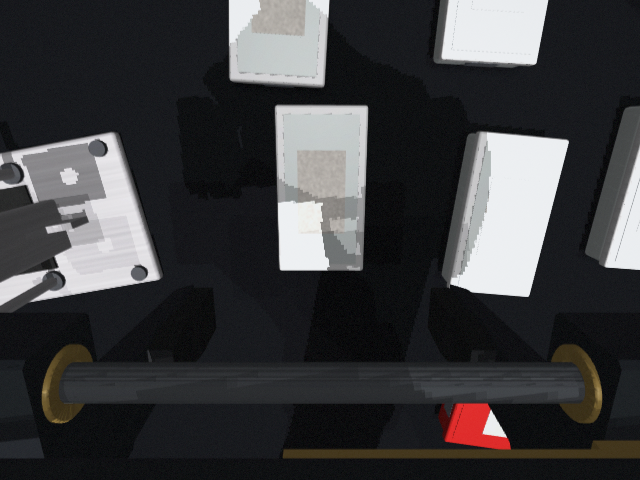

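carry_out:
  linear:
    - [0.01,-0.003,-0.01]
    - [0.02,-0.006,-0.03]
    - [0.02,-0.006,-0.06]
    - [0.02,-0.006,-0.09]
    - [0.02,-0.006,-0.11]
    - [0.02,-0.006,-0.12]
    - [0.02,-0.006,-0.12]
  roll: [0,0,0,0,0,0,0]

```text
clock: 22.57
tool_pos: [0.4693, -0.0885, 0.032]
eef_rot: [0.998, -0.07, -0.001, 0.004]
contact_force: [-0.0, 0.2, 0.4]
opening: 1.007
```

```bash
python3 st.py;python3 -c "
from h import *
rel()"
```

```text
clock 22.57 pos [ 0.4693 -0.0885  0.032 ] yaw -0.14 quat [ 0.998 -0.07  -0.001  0.004] F [-0.   0.2  0.4] open 1.007 q7 -2.59
box (0.5694, -0.073, 63, 34, np.float64(1.382)) pix [142, 0, 184, 105] move [0.1001 0.0155] roll 1.522
box (0.5583, -0.1976, 42, 20, np.float64(1.38)) pix [524, 0, 116, 65] move [ 0.089  -0.1091] roll 1.52
box (0.4879, -0.0898, 98, 63, np.float64(-0.145)) pix [231, 135, 167, 227] move [ 0.0186 -0.0013] roll -0.005
box (0.4614, -0.2084, 81, 42, np.float64(-0.232)) pix [534, 181, 106, 179] move [-0.0079 -0.1199] roll -0.092
tool [ 0.4693 -0.0885  0.032 ] -0.14
```

carry_out:
  linear:
    - [0,0,0.03]
    - [0,0,0.07]
    - [0,0,0.1]
    - [0,0,0.11]
    - [0,0,0.11]
    - [0,0,0.11]
    - [0,0,0.11]
    - [0,0,0.11]
  roll: [0,0.1,0.22,0.34,0.46,0.58,0.7,0.82]

```text
clock: 23.28
tool_pos: [0.4701, -0.0892, 0.1437]
eef_rot: [0.942, 0.336, 0.002, 0.004]
contact_force: [0.4, -0.3, 0.5]
opening: 1.0
```

carry_out:
  linear:
    - [0,0,0]
    - [0,0,0]
    - [0,0,0]
    - [0,0,0]
    - [0,0,0]
    - [0,0,0]
    - [0,0,0]
    - [0,0,0]
  roll: [0.12,0.24,0.36,0.48,0.6,0.72,0.84,0.96]

```text
clock: 23.95
tool_pos: [0.4701, -0.0897, 0.1438]
eef_rot: [0.678, 0.735, 0.003, 0.003]
contact_force: [-0.6, -0.2, -0.1]
opening: 1.0
```

carry_out:
  linear:
    - [0,0,0]
    - [0,0,0]
    - [0,0,0]
    - [0,0,0]
    - [0,0,0]
    - [0,0,0]
    - [0,0,0]
    - [0,0,0]
  roll: [0.12,0.24,0.36,0.48,0.6,0.72,0.84,0.96]

```text
clock: 24.62
tool_pos: [0.47, -0.0904, 0.1439]
eef_rot: [0.26, 0.966, 0.004, 0.001]
contact_force: [0.9, -0.6, -0.0]
opening: 0.998
```

carry_out:
  linear:
    - [0,0,0]
    - [0,0,0]
    - [0,0,0]
    - [0,0,0]
    - [0,0,0]
  roll: [0.12,0.24,0.36,0.41,0.41]

```text
clock: 25.03
tool_pos: [0.47, -0.0909, 0.1437]
eef_rot: [0.058, 0.998, 0.004, 0.0]
contact_force: [-0.8, 0.1, 0.3]
opening: 1.003
```

```bash
python3 look.py w12;python3 st.py;python3 -c "
from h import *
rel()"
```

```text
{'clock': 25.033, 'q': [0.782, 0.982, -1.272, 2.057, 1.125, 1.068, 0.387], 'tool_pos': [0.47, -0.091, 0.144], 'eef_rot': [0.058, 0.998, 0.004, 0.0], 'contact_force': [-0.778, 0.124, 0.332], 'opening': 1.003}
clock 25.08 pos [ 0.47   -0.0908  0.1438] yaw 3.024 quat [0.059 0.998 0.004 0.   ] F [-0.3  0.6  0.3] open 1.002 q7 0.38
box (0.4375, -0.2179, 120, 65, np.float64(-0.234)) pix [80, 113, 103, 179] move [-0.0325 -0.1271] roll -0.116
box (0.4478, -0.305, 121, 20, np.float64(-0.347)) pix [0, 148, 29, 164] move [-0.0222 -0.2142] roll -0.229
box (0.4758, -0.0879, 120, 63, np.float64(-0.146)) pix [283, 152, 95, 165] move [0.0058 0.0029] roll -0.028
box (0.5639, -0.0719, 64, 31, np.float64(1.387)) pix [319, 326, 86, 36] move [0.0939 0.0189] roll 1.505
box (0.6258, -0.2244, 68, 53, np.float64(1.446)) pix [144, 404, 80, 54] move [ 0.1558 -0.1336] roll 1.564
box (0.6382, -0.0869, 66, 44, np.float64(1.446)) pix [311, 404, 83, 45] move [0.1682 0.0039] roll 1.564
tool [ 0.47   -0.0908  0.1438] 3.024
```

View pics/w12.png

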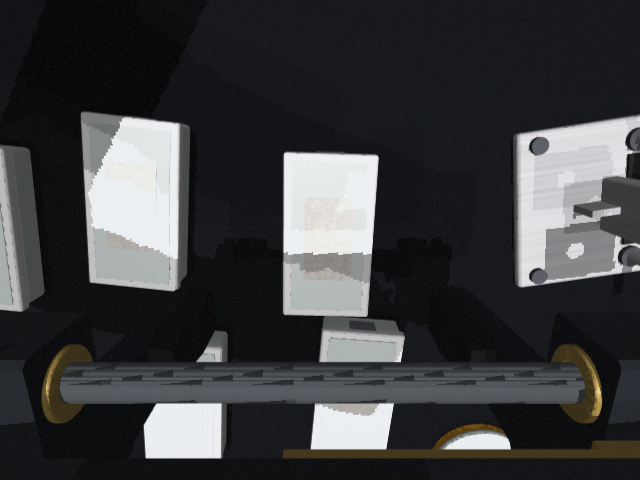

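carry_out:
  linear:
    - [0.006,0.003,-0.01]
    - [0.006,0.003,-0.03]
    - [0.006,0.003,-0.06]
    - [0.006,0.003,-0.09]
    - [0.006,0.003,-0.11]
    - [0.006,0.003,-0.11]
  roll: [-0.028,-0.028,-0.028,-0.028,-0.028,-0.028]

```text
clock: 25.63
tool_pos: [0.4738, -0.0885, 0.0305]
eef_rot: [0.074, 0.997, 0.003, -0.003]
contact_force: [-0.3, -0.4, -0.5]
opening: 0.999
```

```bash
python3 st.py
```

```text
clock 25.63 pos [ 0.4738 -0.0885  0.0305] yaw 2.994 quat [ 0.074  0.997  0.003 -0.003] F [-0.3 -0.4 -0.5] open 0.999 q7 0.19
```

carry_out:
  linear:
    - [0.002,0,-0.01]
    - [0.002,0,-0.02]
    - [0.002,0,-0.025]
    - [0.002,0,-0.025]
  roll: [0,0,0,0]

```text
clock: 25.97
tool_pos: [0.4756, -0.0887, 0.005]
eef_rot: [0.074, 0.997, 0.003, -0.003]
contact_force: [-0.2, 0.3, -0.1]
opening: 1.005
```

carry_out:
  linear:
    - [0,0,0]
    - [0,0,0]
    - [0,0,0]
    - [0,0,0]
    - [0,0,0]
  roll: [0,0,0,0,0]
  gripper: 0.6
  grip_force: 40

```text
clock: 26.38
tool_pos: [0.476, -0.0884, 0.0056]
eef_rot: [0.074, 0.997, 0.003, -0.003]
contact_force: [0.0, -0.1, 3.4]
opening: 0.723
```

```bash
python3 st.py
```

```text
clock 26.38 pos [ 0.476  -0.0884  0.0056] yaw 2.993 quat [ 0.074  0.997  0.003 -0.003] F [ 0.  -0.1  3.4] open 0.723 q7 0.16
```

carry_out:
  linear:
    - [0,0,0.03]
    - [0,0,0.07]
    - [0,0,0.11]
    - [0,0,0.15]
    - [0,0,0.19]
    - [0,0.02,0.23]
    - [0,0.04,0.255]
    - [0,0.07,0.26]
  roll: [0,0.12,0.24,0.36,0.48,0.6,0.72,0.84]

```text
clock: 27.05
tool_pos: [0.4777, -0.0181, 0.2699]
eef_rot: [-0.34, 0.94, 0.001, -0.0]
contact_force: [-0.0, 0.2, -1.8]
opening: 0.72
```

carry_out:
  linear:
    - [0,0.03,0]
    - [0,0.06,0]
    - [0,0.09,0]
    - [0,0.12,0]
    - [0,0.15,0]
    - [0,0.18,0]
    - [0,0.2,0]
    - [0,0.208,0]
  roll: [0.12,0.24,0.36,0.48,0.6,0.72,0.84,0.915]

```text
clock: 27.72
tool_pos: [0.4767, 0.1933, 0.2701]
eef_rot: [0.724, -0.69, -0.001, 0.0]
contact_force: [0.0, -0.2, -1.6]
opening: 0.726
```

carry_out:
  linear:
    - [0,0,0]
    - [0,0,0]
    - [0,0,0]
  roll: [0,0,0]

```text
clock: 27.97
tool_pos: [0.4766, 0.1923, 0.2698]
eef_rot: [0.723, -0.691, -0.001, 0.001]
contact_force: [-0.3, 0.4, -1.1]
opening: 0.725
```

```bash
python3 look.py w13; python3 st.py; python3 -c "
from h import *
hand(0.0244)"
```

```text
{'clock': 27.967, 'q': [0.262, 0.876, -1.446, 1.821, 0.905, 1.317, 1.762], 'tool_pos': [0.477, 0.192, 0.27], 'eef_rot': [0.723, -0.691, -0.001, 0.001], 'contact_force': [-0.254, 0.368, -1.077], 'opening': 0.725}
clock 28.02 pos [0.4768 0.192  0.2699] yaw -1.526 quat [ 0.723 -0.691 -0.001  0.001] F [ 0.4 -0.4 -2.3] open 0.72 q7 1.76
front edge along tool x 60.3 lateral [-42.8  40.3] z 0.294 tool [0.4768 0.192  0.2699] -1.526
rect ang 2.5574965476989746 92.86561584472656 60.32023620605469
```

View pics/w13.png

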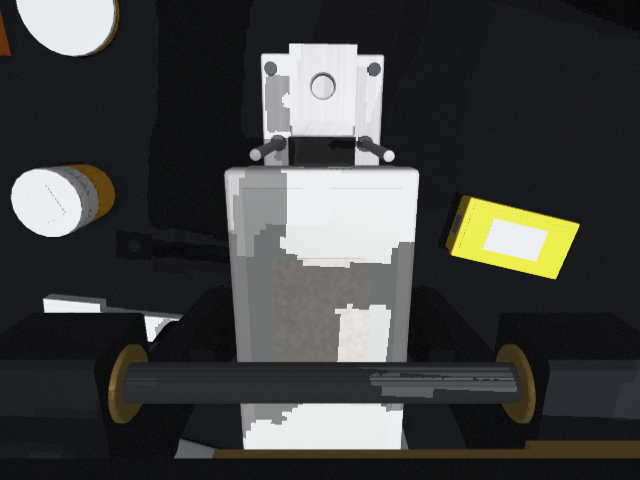

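```bash
cat >> st.py <<'E'
print("q",np.round(s["q"],2))
E
cat >> h.py <<'E'
def lugrel(u,v,z=.168):
    s=status.get_state(); q=s["eef_rot"]; yaw=2*np.arctan2(q[1],q[0]); t=np.array(s["tool_pos"]); p=snapshot("wrist")
    L=ray(p,(u,v),z)[:2]; a=np.array([np.cos(yaw),np.sin(yaw)]); b=np.array([-a[1],a[0]]); d=L-t[:2]
    print("lug",L.round(4),"ahead",(d@a*1000).round(1),"left",(d@b*1000).round(1),"tool",t.round(4),"yaw",round(yaw,3))
    return p
E
python3 -c "
from h import *
p=lugrel(322.5,86.5); save(p,'w13c.png',(220,20,430,180),3.5)"
```

```text
lug [0.4792 0.097 ] ahead 94.9 left -1.9 tool [0.4769 0.1919 0.2699] yaw -1.526
```

View pics/w13c.png

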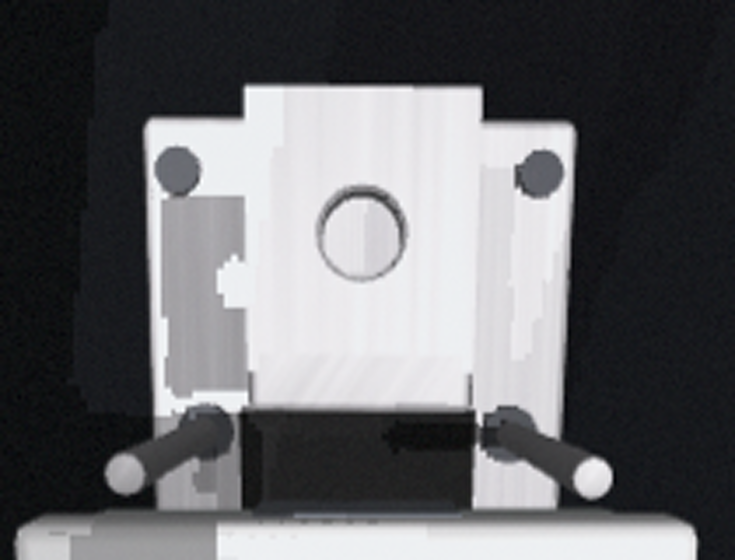

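carry_out:
  linear:
    - [-0.001,-0.0015,-0.02]
    - [-0.001,-0.0015,-0.045]
    - [-0.001,-0.0015,-0.07]
    - [-0.001,-0.0015,-0.075]
    - [-0.001,-0.0015,-0.075]
  roll: [-0.009,-0.009,-0.009,-0.009,-0.009]

```text
clock: 28.53
tool_pos: [0.4755, 0.1891, 0.1937]
eef_rot: [0.719, -0.695, -0.001, 0.002]
contact_force: [0.8, -0.4, -0.4]
opening: 0.722
```

```bash
python3 look.py w14; python3 st.py; python3 -c "
from h import *
hand(0.0244)"
```

```text
{'clock': 28.533, 'q': [0.23, 0.965, -1.362, 1.915, 1.03, 1.213, 1.658], 'tool_pos': [0.475, 0.189, 0.194], 'eef_rot': [0.719, -0.695, -0.001, 0.002], 'contact_force': [0.831, -0.42, -0.428], 'opening': 0.722}
clock 28.58 pos [0.476  0.1902 0.1952] yaw -1.536 quat [ 0.719 -0.695 -0.001  0.001] F [ 0.7 -0.  -1.3] open 0.72 q7 1.66
q [ 0.23  0.96 -1.36  1.91  1.03  1.21  1.66]
front edge along tool x 60.3 lateral [-42.5  40.4] z 0.2193 tool [0.476  0.1902 0.1952] -1.536
rect ang 2.0240607261657715 93.10594177246094 60.32254409790039
```

View pics/w14.png

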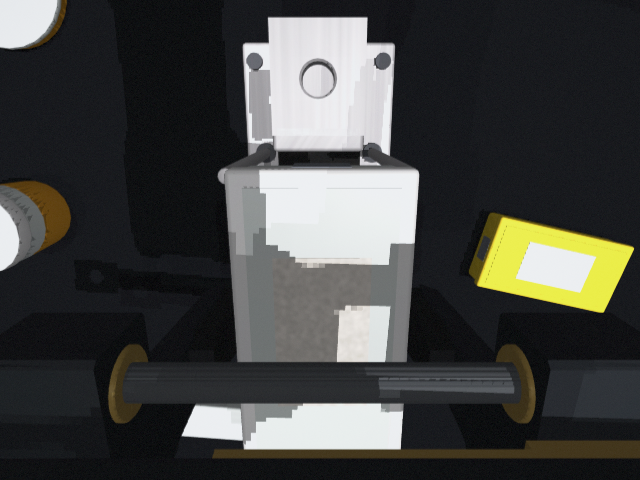

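```bash
python3 -c "
from h import *
lugrel(318.5,77.5)"
```

```text
lug [0.4797 0.0982] ahead 92.7 left 0.1 tool [0.4763 0.1909 0.196 ] yaw -1.535
```

carry_out:
  linear:
    - [0,0,-0.015]
    - [0,0,-0.03]
    - [0,0,-0.04]
    - [0,0,-0.04]
  roll: [0,0,0,0]

```text
clock: 29.02
tool_pos: [0.4763, 0.1905, 0.1557]
eef_rot: [0.719, -0.695, -0.001, 0.0]
contact_force: [0.1, -0.2, -1.3]
opening: 0.724
```

```bash
python3 st.py; python3 -c "
from h import *
save(hand(.0244),'w15.png')"
```

```text
clock 29.02 pos [0.4763 0.1905 0.1557] yaw -1.536 quat [ 0.719 -0.695 -0.001  0.   ] F [ 0.1 -0.2 -1.3] open 0.724 q7 1.61
q [ 0.21  1.02 -1.32  1.95  1.11  1.17  1.61]
front edge along tool x 60.3 lateral [-42.8  40.4] z 0.1798 tool [0.4763 0.1905 0.1557] -1.536
rect ang 2.0132288932800293 92.59832000732422 60.339141845703125
```

View pics/w15.png

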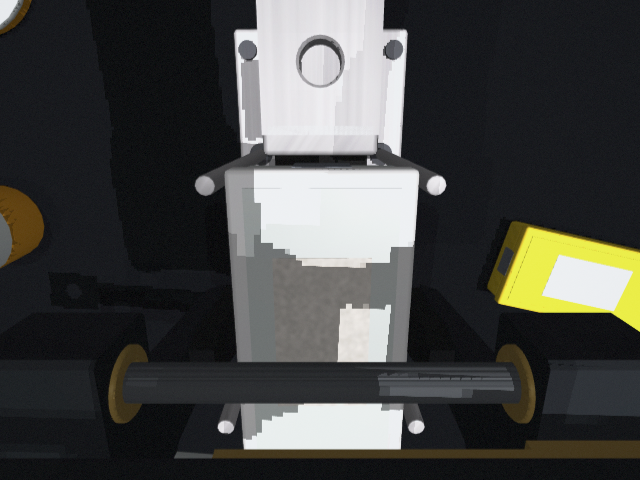

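carry_out:
  linear:
    - [0,0,-0.02]
    - [0,0,-0.045]
    - [0,0,-0.07]
    - [0,0,-0.09]
    - [0,0,-0.1]
    - [0,0,-0.1]
  roll: [0,0,0,0,0,0]

```text
clock: 29.57
tool_pos: [0.4762, 0.1907, 0.0556]
eef_rot: [0.719, -0.695, -0.001, 0.0]
contact_force: [-0.4, -0.8, -1.5]
opening: 0.726
```

```bash
python3 st.py; python3 -c "
from h import *
save(hand(.0244),'w16.png')"
```

```text
clock 29.57 pos [0.4762 0.1907 0.0556] yaw -1.536 quat [ 0.719 -0.695 -0.001  0.   ] F [-0.4 -0.8 -1.5] open 0.726 q7 1.48
q [ 0.16  1.16 -1.2   2.    1.31  1.08  1.48]
front edge along tool x 38.9 lateral [-44.2  41.8] z 0.0798 tool [0.4762 0.1907 0.0556] -1.536
rect ang 2.4717319011688232 92.8702392578125 47.77330780029297
```

View pics/w16.png

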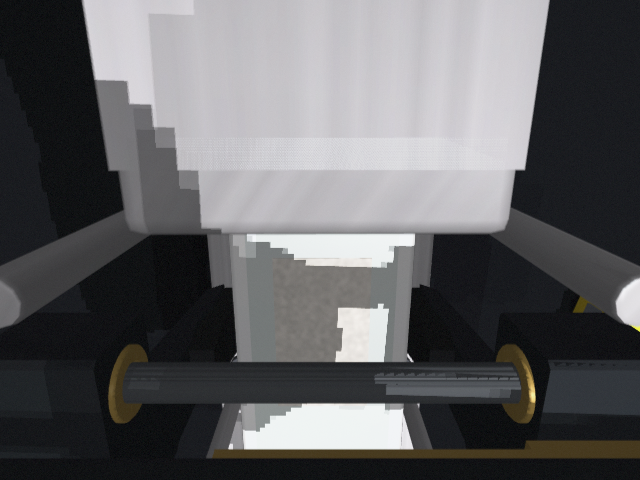

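carry_out:
  linear:
    - [0,0.001,-0.015]
    - [0,0.002,-0.028]
    - [0,0.002,-0.036]
    - [0,0.002,-0.0375]
    - [0,0.002,-0.0375]
  roll: [0,0,0,0,0]

```text
clock: 30.03
tool_pos: [0.4769, 0.1938, 0.0201]
eef_rot: [0.719, -0.695, -0.001, -0.001]
contact_force: [-0.0, -0.2, -1.6]
opening: 0.723
```

```bash
python3 st.py
```

```text
clock 30.03 pos [0.4769 0.1938 0.0201] yaw -1.536 quat [ 0.719 -0.695 -0.001 -0.001] F [-0.  -0.2 -1.6] open 0.723 q7 1.43
q [ 0.14  1.22 -1.16  2.    1.39  1.06  1.43]
```

carry_out:
  linear:
    - [0,-0.001,-0.001]
    - [0,-0.001,-0.002]
    - [0,-0.001,-0.002]
  roll: [0,0,0]

```text
clock: 30.28
tool_pos: [0.4773, 0.1928, 0.0187]
eef_rot: [0.719, -0.695, -0.001, -0.001]
contact_force: [-0.7, 0.6, -1.2]
opening: 0.719
```

carry_out:
  linear:
    - [0,0,0]
    - [0,0,0]
    - [0,0,0]
    - [0,0,0]
    - [0,0,0]
  roll: [0,0,0,0,0]
  gripper: 1.0

```text
clock: 30.7
tool_pos: [0.4773, 0.1929, 0.0188]
eef_rot: [0.719, -0.695, -0.001, -0.002]
contact_force: [-0.0, 0.5, -0.2]
opening: 0.995
```

carry_out:
  linear:
    - [0,0,0.03]
    - [0,0,0.07]
    - [0,0,0.11]
    - [0,0,0.15]
    - [0,0,0.19]
    - [0,0,0.23]
    - [0,0,0.27]
    - [0,0,0.27]
  roll: [0,0,0,0,0,0,0,0]

```text
clock: 31.37
tool_pos: [0.4788, 0.1967, 0.2964]
eef_rot: [0.719, -0.695, -0.0, -0.008]
contact_force: [0.2, 1.7, 0.1]
opening: 1.001
```

```bash
python3 st.py; python3 look.py w17; python3 -c "
from h import *
p=snapshot('scene')
for b in tops(p): print(b)
p=snapshot('side')
for b in tops(p): print(b)"
```

```text
clock 31.37 pos [0.4788 0.1967 0.2964] yaw -1.536 quat [ 0.719 -0.695 -0.    -0.008] F [0.2 1.7 0.1] open 1.001 q7 1.81
q [ 0.26  0.81 -1.42  1.79  0.85  1.3   1.81]
{'clock': 31.367, 'q': [0.264, 0.815, -1.423, 1.788, 0.847, 1.303, 1.808], 'tool_pos': [0.479, 0.197, 0.296], 'eef_rot': [0.719, -0.695, -0.0, -0.008], 'contact_force': [0.168, 1.673, 0.086], 'opening': 1.001}
(0.4775, -0.3479, 67, 44, np.float64(1.139), [248, 186, 16, 18], [0.4788, -0.3471])
(0.6082, -0.2229, 120, 65, np.float64(-0.213), [225, 228, 40, 27], [0.6027, -0.2193])
(0.6149, -0.0824, 121, 65, np.float64(-0.206), [251, 263, 42, 27], [0.6163, -0.0805])
(0.2731, 0.2258, 57, 33, np.float64(-0.223), [422, 279, 19, 14], [0.2755, 0.2268])
(0.4328, -0.3319, 111, 68, np.float64(-0.033), [353, 199, 28, 14], [0.4315, -0.3319])
(0.603, -0.216, 120, 66, np.float64(-0.183), [299, 208, 30, 16], [0.6005, -0.2158])
(0.4326, -0.214, 115, 65, np.float64(-0.233), [346, 215, 31, 18], [0.4306, -0.2142])
(0.6105, -0.0759, 118, 68, np.float64(-0.187), [280, 229, 33, 19], [0.6147, -0.0751])
(0.2713, 0.2296, 57, 32, np.float64(-0.188), [373, 318, 21, 14], [0.2704, 0.2297])
```

View pics/w17.png

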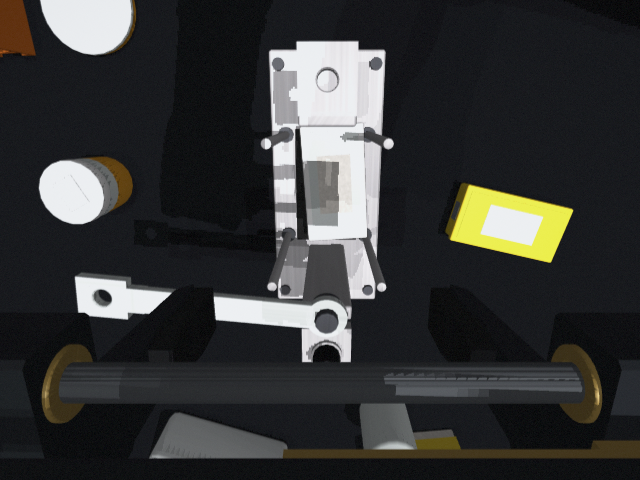

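```bash
python3 - <<'E'
from h import *
p=snapshot("wrist"); save(p,"w17c.png",(230,30,420,300),2.8)
for b in tops(p,.034,.05,.042,500): print(b)
r=lambda u,v,z: ray(p,(u,v),z)[:2].round(4)
print("lug",r(327,79,.168),"bolt",r(326,321,.185))
E
```

```text
(0.4672, 0.1905, 124, 66, np.float64(-1.447), [295, 130, 72, 121], [0.4674, 0.1865])
(0.6359, 0.5233, 81, 19, np.float64(-0.222), [154, 441, 65, 17], [0.64, 0.5226])
lug [0.4762 0.0916] bolt [0.4708 0.2559]
```

View pics/w17c.png

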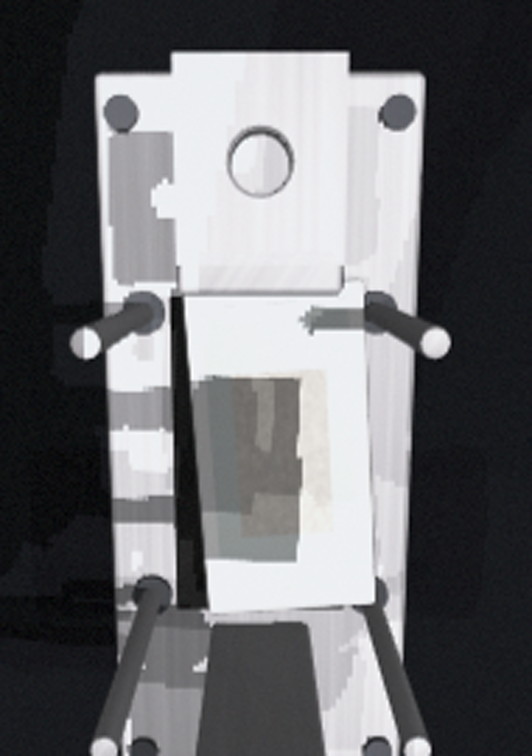

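carry_out:
  linear:
    - [-0.001,-0.002,-0.02]
    - [-0.002,-0.0035,-0.06]
    - [-0.002,-0.0035,-0.1]
    - [-0.002,-0.0035,-0.14]
    - [-0.002,-0.0035,-0.18]
    - [-0.002,-0.0035,-0.21]
    - [-0.002,-0.0035,-0.225]
    - [-0.002,-0.0035,-0.225]
  roll: [0,0,0,0,0,0,0,0]

```text
clock: 32.23
tool_pos: [0.4717, 0.1863, 0.0575]
eef_rot: [0.72, -0.694, -0.002, 0.004]
contact_force: [0.9, -0.5, -0.0]
opening: 1.003
```

```bash
python3 st.py; python3 look.py w18
```

```text
clock 32.23 pos [0.4717 0.1863 0.0575] yaw -1.535 quat [ 0.72  -0.694 -0.002  0.004] F [ 0.9 -0.5 -0. ] open 1.003 q7 1.49
q [ 0.15  1.12 -1.14  2.01  1.28  1.02  1.49]
{'clock': 32.233, 'q': [0.146, 1.124, -1.144, 2.01, 1.285, 1.024, 1.495], 'tool_pos': [0.472, 0.186, 0.057], 'eef_rot': [0.72, -0.694, -0.002, 0.004], 'contact_force': [0.934, -0.484, -0.024], 'opening': 1.003}
```

View pics/w18.png

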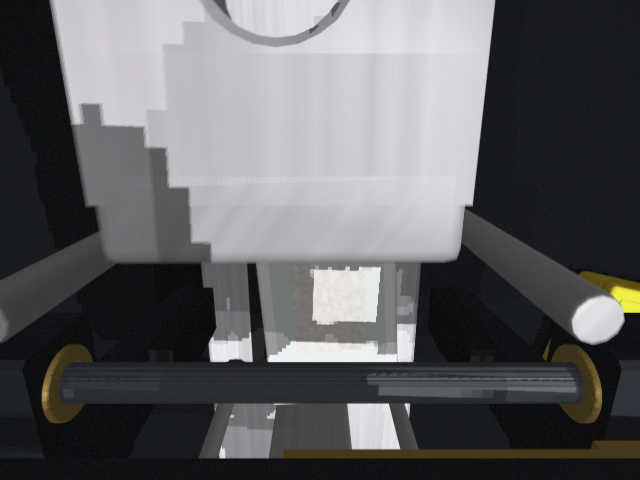

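carry_out:
  linear:
    - [0.002,0.003,0]
    - [0.005,0.006,0]
    - [0.005,0.006,-0.01]
    - [0.005,0.006,-0.02]
    - [0.005,0.006,-0.03]
    - [0.005,0.006,-0.035]
    - [0.005,0.006,-0.035]
  roll: [0,0,0,0,0,0,0]

```text
clock: 32.87
tool_pos: [0.477, 0.1927, 0.0233]
eef_rot: [0.72, -0.694, -0.002, 0.004]
contact_force: [0.5, -0.5, -0.4]
opening: 1.004
```

```bash
python3 st.py
```

```text
clock 32.87 pos [0.477  0.1927 0.0233] yaw -1.535 quat [ 0.72  -0.694 -0.002  0.004] F [ 0.5 -0.5 -0.4] open 1.004 q7 1.46
q [ 0.12  1.18 -1.11  2.    1.35  1.01  1.46]
```

Close to straighten, then open and lift slowly, checking on the way.

carry_out:
  linear:
    - [0,0,-0.002]
    - [0,0,-0.002]
    - [0,0,-0.002]
    - [0,0,-0.002]
    - [0,0,-0.002]
    - [0,0,-0.002]
    - [0,0,-0.002]
  roll: [0,0,0,0,0,0,0]
  gripper: 0.6
  grip_force: 10

```text
clock: 33.45
tool_pos: [0.4771, 0.1929, 0.0215]
eef_rot: [0.72, -0.694, -0.002, 0.003]
contact_force: [-1.0, 0.8, -0.0]
opening: 0.725
```

carry_out:
  linear:
    - [0,0,0]
    - [0,0,0]
    - [0,0,0]
    - [0,0,0]
    - [0,0,0]
  roll: [0,0,0,0,0]
  gripper: 0.95

```text
clock: 33.87
tool_pos: [0.4772, 0.1928, 0.0216]
eef_rot: [0.72, -0.694, -0.002, 0.003]
contact_force: [0.1, 0.1, -0.6]
opening: 0.946
```

carry_out:
  linear:
    - [0,0,0.01]
    - [0,0,0.02]
    - [0,0,0.035]
    - [0,0,0.05]
    - [0,0,0.065]
    - [0,0,0.08]
    - [0,0,0.1]
    - [0,0,0.12]
  roll: [0,0,0,0,0,0,0,0]

```text
clock: 34.53
tool_pos: [0.4769, 0.193, 0.1434]
eef_rot: [0.72, -0.694, -0.002, 0.003]
contact_force: [0.4, 0.3, 0.0]
opening: 0.95
```

carry_out:
  linear:
    - [0,0,0.02]
    - [0,0,0.04]
    - [0,0,0.06]
    - [0,0,0.08]
    - [0,0,0.1]
    - [0,0,0.12]
    - [0,0,0.13]
    - [0,0,0.13]
  roll: [0,0,0,0,0,0,0,0]

```text
clock: 35.2
tool_pos: [0.4773, 0.1942, 0.2762]
eef_rot: [0.72, -0.694, -0.001, 0.001]
contact_force: [-0.6, 0.6, -0.2]
opening: 0.948
```

```bash
python3 st.py; python3 - <<'E'
from h import *
p=snapshot("wrist"); save(p,"w19.png")
for b in tops(p,.034,.05,.042,500): print(b)
E
```

```text
clock 35.2 pos [0.4773 0.1942 0.2762] yaw -1.534 quat [ 0.72  -0.694 -0.001  0.001] F [-0.6  0.6 -0.2] open 0.948 q7 1.81
q [ 0.25  0.83 -1.38  1.81  0.85  1.27  1.81]
(0.4763, 0.1864, 117, 64, np.float64(-1.534), [288, 130, 67, 119], [0.4763, 0.1857])
```

View pics/w19.png

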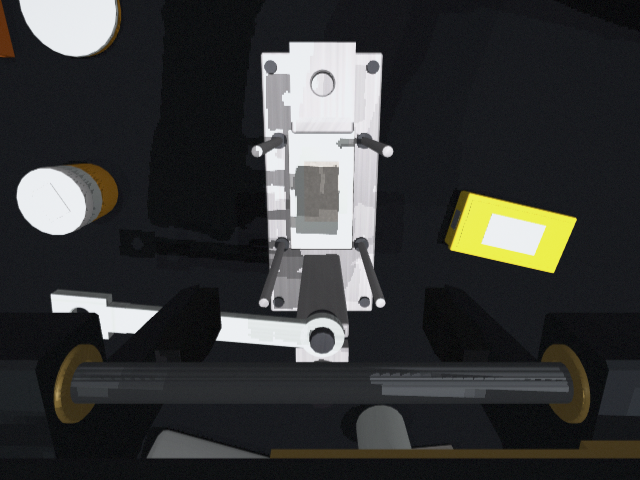

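```bash
python3 - <<'E'
from h import *
p=lugrel(322.5,83)
r=lambda u,v,z: ray(p,(u,v),z)[:2]
print("rear edge",r(321,248.5,.042).round(4), "bolt",r(322,341,.185).round(4),"post foot inner",r(321,255,.01).round(4),"rods bases rear",r(281,245,.01).round(4),r(361,245,.01).round(4),"front",r(279,141,.01).round(4),r(363,140,.01).round(4))
save(p,"w19c.png",(240,30,410,330),2.6)
E
```

```text
lug [0.4782 0.0959] ahead 97.4 left -2.3 tool [0.477  0.1933 0.2745] yaw -1.534
rear edge [0.4733 0.2437] bolt [0.4723 0.2642] post foot inner [0.4725 0.2618] rods bases rear [0.5173 0.2517] [0.4285 0.2485] front [0.5202 0.1395] [0.4339 0.1353]
```

View pics/w19c.png

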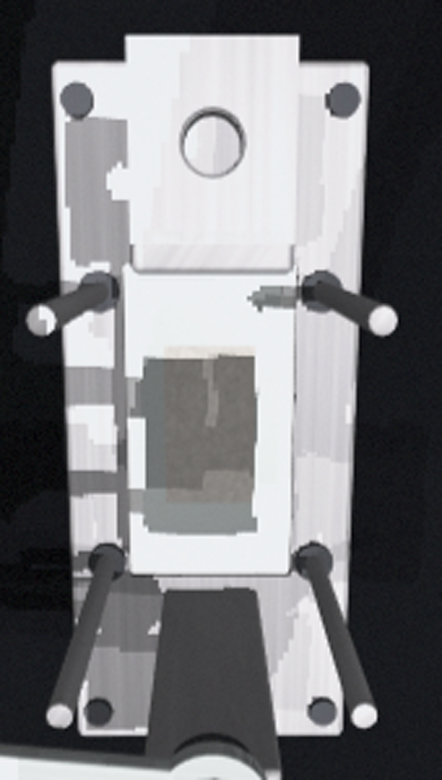

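carry_out:
  linear:
    - [0,-0.004,-0.03]
    - [0,-0.004,-0.06]
    - [0,-0.004,-0.09]
    - [0,-0.004,-0.12]
    - [0,-0.004,-0.15]
    - [0,-0.004,-0.18]
    - [0,-0.004,-0.2]
    - [0,-0.004,-0.21]
  roll: [0,0,0,0,0,0,0,0]

```text
clock: 35.97
tool_pos: [0.4745, 0.1871, 0.0594]
eef_rot: [0.72, -0.694, -0.003, 0.007]
contact_force: [0.9, -0.1, -0.6]
opening: 0.946
```

carry_out:
  linear:
    - [0,0,-0.015]
    - [0,0,-0.03]
    - [0,0,-0.04]
    - [0,0,-0.044]
    - [0,0,-0.044]
  roll: [0,0,0,0,0]

```text
clock: 36.38
tool_pos: [0.474, 0.1869, 0.0147]
eef_rot: [0.72, -0.694, -0.003, 0.007]
contact_force: [0.9, -0.6, -0.2]
opening: 0.949
```

```bash
python3 st.py
```

```text
clock 36.38 pos [0.474  0.1869 0.0147] yaw -1.533 quat [ 0.72  -0.694 -0.003  0.007] F [ 0.9 -0.6 -0.2] open 0.949 q7 1.46
q [ 0.12  1.18 -1.08  2.    1.36  0.98  1.46]
```

carry_out:
  linear:
    - [0.002,0,0]
    - [0.002,0,0]
    - [0.002,0,0]
    - [0.002,0,0]
    - [0.002,0,0]
    - [0.002,0,0]
  roll: [0,0,0,0,0,0]
  gripper: 0.6
  grip_force: 20

```text
clock: 36.88
tool_pos: [0.4766, 0.1872, 0.0155]
eef_rot: [0.72, -0.694, -0.002, 0.006]
contact_force: [1.7, -0.6, 5.2]
opening: 0.724
```

carry_out:
  linear:
    - [0,0,0.002]
    - [0,0.003,0.003]
    - [0,0.006,0.003]
    - [0,0.006,0.002]
    - [0,0.006,0]
    - [0,0.006,0]
  roll: [0,0,0,0,0,0]

```text
clock: 37.38
tool_pos: [0.4765, 0.1934, 0.0155]
eef_rot: [0.72, -0.693, -0.003, 0.006]
contact_force: [0.0, 0.3, 0.8]
opening: 0.722
```

```bash
python3 st.py
```

```text
clock 37.38 pos [0.4765 0.1934 0.0155] yaw -1.533 quat [ 0.72  -0.693 -0.003  0.006] F [0.  0.3 0.8] open 0.722 q7 1.46
q [ 0.11  1.19 -1.08  1.99  1.36  0.99  1.46]
```

carry_out:
  linear:
    - [0,0,0]
    - [0,0,0]
    - [0,0,0]
    - [0,0,0]
    - [0,0,0]
  roll: [0,0,0,0,0]
  gripper: 0.95

```text
clock: 37.8
tool_pos: [0.4764, 0.1933, 0.0154]
eef_rot: [0.72, -0.693, -0.003, 0.006]
contact_force: [-0.4, 0.4, -0.3]
opening: 0.949
```

carry_out:
  linear:
    - [0,0,0.01]
    - [0,0,0.02]
    - [0,0,0.04]
    - [0,0,0.07]
    - [0,0,0.1]
    - [0,0,0.13]
    - [0,0,0.16]
    - [0,0,0.19]
  roll: [0,0,0,0,0,0,0,0]

```text
clock: 38.47
tool_pos: [0.4759, 0.1936, 0.2081]
eef_rot: [0.721, -0.693, -0.002, 0.006]
contact_force: [0.8, 0.8, -0.6]
opening: 0.948
```

carry_out:
  linear:
    - [0,0,0.02]
    - [0,0,0.04]
    - [0,0,0.06]
    - [0,0,0.07]
    - [0,0,0.07]
    - [0,0,0.07]
  roll: [0,0,0,0,0,0]

```text
clock: 38.97
tool_pos: [0.4758, 0.1934, 0.2783]
eef_rot: [0.721, -0.693, -0.002, 0.006]
contact_force: [-0.1, -0.5, -0.7]
opening: 0.953
```

```bash
python3 st.py; python3 - <<'E'
from h import *
p=snapshot("wrist"); save(p,"w20.png",(200,0,440,360),2)
for b in tops(p,.034,.05,.042,500): print(b)
E
```

```text
clock 38.97 pos [0.4758 0.1934 0.2783] yaw -1.531 quat [ 0.721 -0.693 -0.002  0.006] F [-0.1 -0.5 -0.7] open 0.953 q7 1.82
q [ 0.24  0.82 -1.36  1.8   0.84  1.27  1.82]
(0.4755, 0.1926, 119, 64, np.float64(-1.534), [285, 138, 67, 119], [0.4757, 0.1902])
```

View pics/w20.png

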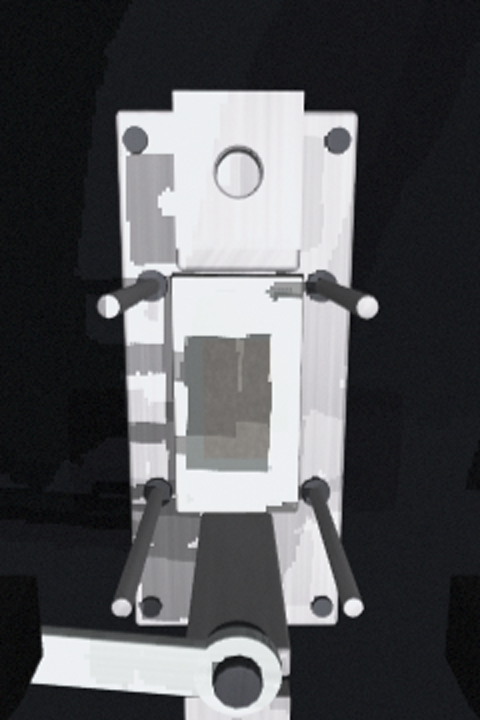

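carry_out:
  linear:
    - [0.008,-0.015,0]
    - [0.016,-0.03,0]
    - [0.024,-0.045,0]
    - [0.032,-0.06,0]
    - [0.04,-0.08,0]
    - [0.05,-0.1,-0.01]
    - [0.06,-0.12,-0.02]
    - [0.07,-0.14,-0.03]
  roll: [-0.12,-0.24,-0.36,-0.48,-0.6,-0.72,-0.84,-0.96]
  gripper: 1.0

```text
clock: 39.68
tool_pos: [0.5452, 0.0515, 0.2456]
eef_rot: [-0.317, 0.948, 0.005, -0.006]
contact_force: [0.3, 1.0, 0.1]
opening: 0.997
```

carry_out:
  linear:
    - [0.01,-0.02,-0.01]
    - [0.02,-0.04,-0.03]
    - [0.03,-0.06,-0.05]
    - [0.04,-0.08,-0.07]
    - [0.05,-0.1,-0.09]
    - [0.06,-0.12,-0.11]
    - [0.066,-0.13,-0.12]
    - [0.066,-0.13,-0.12]
  roll: [-0.12,-0.24,-0.36,-0.48,-0.6,-0.72,-0.84,-0.85]

```text
clock: 40.35
tool_pos: [0.6094, -0.0828, 0.1211]
eef_rot: [0.106, 0.994, 0.005, -0.007]
contact_force: [0.4, -0.7, 0.4]
opening: 1.001
```

carry_out:
  linear:
    - [0,0,0]
    - [0,0,0]
  roll: [0,0]

```text
clock: 40.52
tool_pos: [0.6083, -0.082, 0.1204]
eef_rot: [0.105, 0.994, 0.005, -0.008]
contact_force: [-0.0, 0.4, 0.9]
opening: 0.999
```

```bash
python3 st.py;python3 -c "
from h import *
rel();save(snapshot('wrist'),'w21.png')"
```

```text
clock 40.52 pos [ 0.6083 -0.082   0.1204] yaw 2.932 quat [ 0.105  0.994  0.005 -0.008] F [-0.   0.4  0.9] open 0.999 q7 0.72
q [ 0.49  0.94 -0.81  1.66  0.81  0.92  0.72]
box (0.4685, -0.2174, 62, 54, np.float64(-0.234)) pix [0, 0, 93, 118] move [-0.1398 -0.1354] roll -0.024
box (0.6113, -0.081, 120, 63, np.float64(-0.202)) pix [273, 153, 105, 179] move [0.003 0.001] roll 0.008
box (0.6042, -0.2192, 118, 66, np.float64(-0.196)) pix [51, 190, 119, 170] move [-0.0041 -0.1372] roll 0.014
tool [ 0.6083 -0.082   0.1204] 2.932
```

View pics/w21.png

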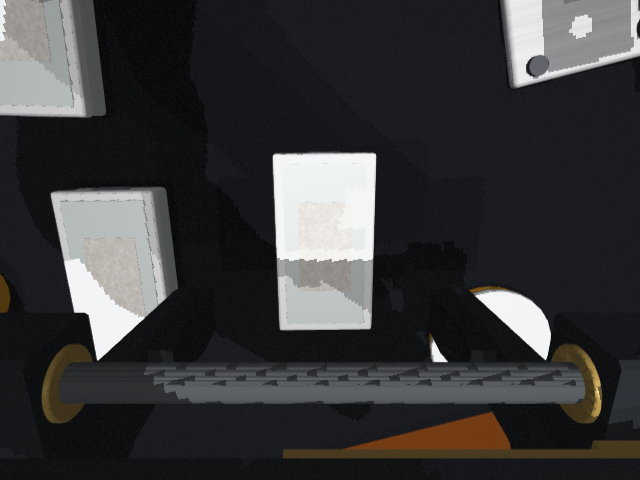

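carry_out:
  linear:
    - [0.003,0.001,-0.02]
    - [0.003,0.001,-0.045]
    - [0.003,0.001,-0.07]
    - [0.003,0.001,-0.09]
    - [0.003,0.001,-0.105]
    - [0.003,0.001,-0.113]
    - [0.003,0.001,-0.113]
  roll: [0.008,0.008,0.008,0.008,0.008,0.008,0.008]

```text
clock: 41.2
tool_pos: [0.6113, -0.0797, 0.0075]
eef_rot: [0.1, 0.995, 0.006, -0.008]
contact_force: [-1.4, 0.1, 0.4]
opening: 0.997
```

```bash
python3 st.py
```

```text
clock 41.2 pos [ 0.6113 -0.0797  0.0075] yaw 2.941 quat [ 0.1    0.995  0.006 -0.008] F [-1.4  0.1  0.4] open 0.997 q7 0.62
q [ 0.43  1.1  -0.7   1.68  0.96  0.76  0.62]
```

carry_out:
  linear:
    - [0,0,0]
    - [0,0,0]
    - [0,0,0]
    - [0,0,0]
    - [0,0,0]
  roll: [0,0,0,0,0]
  gripper: 0.6
  grip_force: 40

```text
clock: 41.62
tool_pos: [0.6121, -0.0795, 0.0086]
eef_rot: [0.1, 0.995, 0.006, -0.007]
contact_force: [-0.4, 0.0, 4.0]
opening: 0.724
```

carry_out:
  linear:
    - [0,0,0.03]
    - [0,0,0.07]
    - [0,0,0.11]
    - [0,0,0.15]
    - [0,0,0.19]
    - [-0.01,0.02,0.23]
    - [-0.02,0.04,0.26]
    - [-0.03,0.06,0.27]
  roll: [0,0.1,0.22,0.34,0.46,0.58,0.7,0.82]

```text
clock: 42.28
tool_pos: [0.5834, -0.0177, 0.2839]
eef_rot: [-0.307, 0.952, 0.002, -0.005]
contact_force: [1.2, 1.4, -1.7]
opening: 0.725
```

carry_out:
  linear:
    - [-0.015,0.03,0]
    - [-0.03,0.06,0]
    - [-0.045,0.09,0]
    - [-0.06,0.12,0]
    - [-0.075,0.15,0]
    - [-0.09,0.18,0]
    - [-0.1,0.2,0]
    - [-0.105,0.211,0]
  roll: [0.12,0.24,0.36,0.48,0.6,0.72,0.84,0.99]

```text
clock: 42.95
tool_pos: [0.4762, 0.196, 0.2845]
eef_rot: [0.718, -0.696, 0.0, 0.005]
contact_force: [0.4, 0.2, -2.5]
opening: 0.721
```

carry_out:
  linear:
    - [0,0,0]
    - [0,0,0]
    - [0,0,0]
  roll: [0,0,0]

```text
clock: 43.2
tool_pos: [0.4766, 0.1948, 0.2842]
eef_rot: [0.716, -0.698, 0.001, 0.006]
contact_force: [0.3, -1.0, -1.8]
opening: 0.722
```

```bash
python3 st.py;python3 -c "
from h import *
save(hand(.0225),'w22.png')"
```

```text
clock 43.2 pos [0.4766 0.1948 0.2842] yaw -1.545 quat [ 0.716 -0.698  0.001  0.006] F [ 0.3 -1.  -1.8] open 0.722 q7 1.82
q [ 0.24  0.8  -1.35  1.79  0.82  1.27  1.82]
front edge along tool x 60.4 lateral [-42.1  40.3] z 0.3054 tool [0.4766 0.1948 0.2842] -1.545
rect ang 1.4517751932144165 92.39186096191406 60.29210662841797
```

View pics/w22.png

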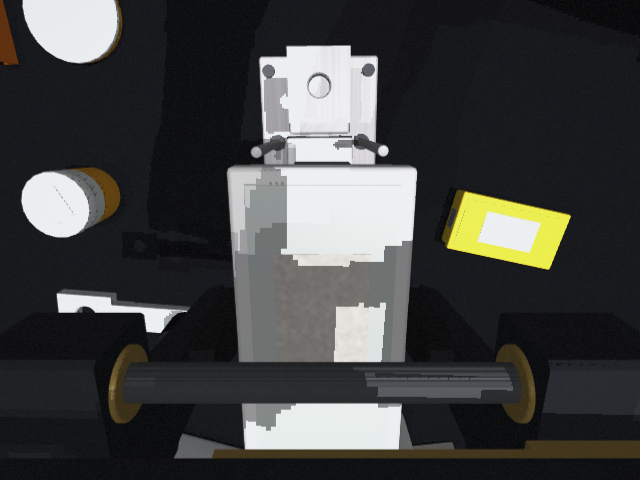

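carry_out:
  linear:
    - [0,-0.002,-0.02]
    - [0,-0.004,-0.04]
    - [0,-0.004,-0.06]
    - [0,-0.004,-0.08]
    - [0,-0.004,-0.09]
    - [0,-0.004,-0.09]
    - [0,-0.004,-0.09]
  roll: [0.01,0.01,0.01,0.01,0.01,0.01,0.01]

```text
clock: 43.83
tool_pos: [0.4772, 0.19, 0.1943]
eef_rot: [0.719, -0.695, 0.001, 0.006]
contact_force: [0.6, 0.7, -1.3]
opening: 0.723
```

```bash
python3 st.py
```

```text
clock 43.83 pos [0.4772 0.19   0.1943] yaw -1.537 quat [ 0.719 -0.695  0.001  0.006] F [ 0.6  0.7 -1.3] open 0.723 q7 1.71
q [ 0.2   0.91 -1.26  1.9   0.97  1.14  1.71]
```

carry_out:
  linear:
    - [-0.0005,0.001,-0.015]
    - [-0.0005,0.001,-0.035]
    - [-0.0005,0.001,-0.055]
    - [-0.0005,0.001,-0.08]
    - [-0.0005,0.001,-0.105]
    - [-0.0005,0.001,-0.12]
    - [-0.0005,0.001,-0.128]
    - [-0.0005,0.001,-0.128]
  roll: [0,0,0,0,0,0,0,0]

```text
clock: 44.5
tool_pos: [0.477, 0.1908, 0.0659]
eef_rot: [0.718, -0.696, 0.001, 0.006]
contact_force: [0.8, -0.5, -1.6]
opening: 0.724
```

```bash
python3 st.py
```

```text
clock 44.5 pos [0.477  0.1908 0.0659] yaw -1.539 quat [ 0.718 -0.696  0.001  0.006] F [ 0.8 -0.5 -1.6] open 0.724 q7 1.53
q [ 0.12  1.09 -1.1   1.99  1.24  0.99  1.53]
```

carry_out:
  linear:
    - [0,0.001,-0.006]
    - [-0.0005,0.002,-0.011]
    - [-0.0005,0.002,-0.014]
    - [-0.0005,0.002,-0.0145]
    - [-0.0005,0.002,-0.0145]
  roll: [0.003,0.003,0.003,0.003,0.003]

```text
clock: 44.92
tool_pos: [0.4767, 0.1928, 0.0517]
eef_rot: [0.719, -0.695, 0.001, 0.006]
contact_force: [0.8, -0.5, -2.9]
opening: 0.725
```

```bash
python3 st.py
```

```text
clock 44.92 pos [0.4767 0.1928 0.0517] yaw -1.536 quat [ 0.719 -0.695  0.001  0.006] F [ 0.8 -0.5 -2.9] open 0.725 q7 1.51
q [ 0.11  1.11 -1.09  1.99  1.27  0.98  1.51]
```

carry_out:
  linear:
    - [0,0,0]
    - [0,0,0]
    - [0,0,0]
    - [0,0,0]
    - [0,0,0]
  roll: [0,0,0,0,0]
  gripper: 0.95

```text
clock: 45.33
tool_pos: [0.4768, 0.193, 0.0519]
eef_rot: [0.719, -0.695, 0.001, 0.006]
contact_force: [1.3, 1.2, 0.5]
opening: 0.95
```

carry_out:
  linear:
    - [0,0,0.01]
    - [0,0,0.03]
    - [0,0,0.06]
    - [0,0,0.09]
    - [0,0,0.12]
    - [0,0,0.15]
    - [0,0,0.18]
    - [0,0,0.21]
  roll: [0,0,0,0,0,0,0,0]

```text
clock: 46.0
tool_pos: [0.4761, 0.1931, 0.2642]
eef_rot: [0.72, -0.694, 0.001, 0.005]
contact_force: [0.0, 0.3, -0.7]
opening: 0.95
```

```bash
python3 st.py; python3 - <<'E'
from h import *
p=snapshot("wrist"); save(p,"w23.png",(200,0,440,360),2)
for b in tops(p,.06,.082,.072,500): print(b)
E
```

```text
clock 46.0 pos [0.4761 0.1931 0.2642] yaw -1.535 quat [ 0.72  -0.694  0.001  0.005] F [ 0.   0.3 -0.7] open 0.95 q7 1.81
q [ 0.23  0.82 -1.33  1.82  0.85  1.23  1.81]
(0.4756, 0.1914, 119, 64, np.float64(-1.536), [283, 140, 74, 132], [0.4757, 0.1889])
(0.7211, 0.1994, 67, 61, np.float64(0.035), [4, 173, 78, 69], [0.7212, 0.1988])
```

View pics/w23.png

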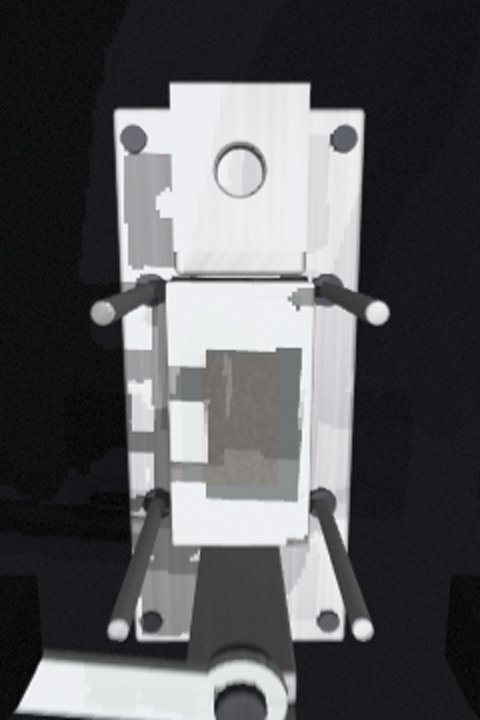

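carry_out:
  linear:
    - [-0.002,-0.02,0.01]
    - [-0.004,-0.045,0.01]
    - [-0.006,-0.07,0.01]
    - [-0.008,-0.095,0.01]
    - [-0.01,-0.12,0.01]
    - [-0.013,-0.15,0]
    - [-0.016,-0.18,-0.01]
    - [-0.019,-0.21,-0.02]
  roll: [-0.12,-0.24,-0.36,-0.48,-0.6,-0.72,-0.84,-0.96]
  gripper: 1.0

```text
clock: 46.72
tool_pos: [0.4583, -0.0151, 0.25]
eef_rot: [-0.316, 0.949, -0.001, -0.001]
contact_force: [-0.2, -0.3, -0.4]
opening: 1.003
```

carry_out:
  linear:
    - [-0.002,-0.03,-0.01]
    - [-0.004,-0.06,-0.03]
    - [-0.006,-0.09,-0.05]
    - [-0.008,-0.12,-0.07]
    - [-0.01,-0.15,-0.09]
    - [-0.014,-0.175,-0.11]
    - [-0.018,-0.195,-0.12]
    - [-0.02,-0.2,-0.12]
  roll: [-0.12,-0.24,-0.36,-0.48,-0.6,-0.72,-0.84,-0.88]

```text
clock: 47.38
tool_pos: [0.4358, -0.2185, 0.1283]
eef_rot: [0.123, 0.992, -0.001, -0.003]
contact_force: [-0.3, -0.5, -0.6]
opening: 1.002
```

carry_out:
  linear:
    - [0,0,0]
    - [0,0,0]
  roll: [0,0]

```text
clock: 47.55
tool_pos: [0.4361, -0.2178, 0.1291]
eef_rot: [0.122, 0.993, -0.001, -0.003]
contact_force: [-0.6, 0.7, -0.5]
opening: 1.0
```

```bash
python3 st.py;python3 -c "
from h import *
rel();save(snapshot('wrist'),'w24.png')"
```

```text
clock 47.55 pos [ 0.4361 -0.2178  0.1291] yaw 2.897 quat [ 0.122  0.993 -0.001 -0.003] F [-0.6  0.7 -0.5] open 1.0 q7 0.77
q [ 0.83  0.8  -0.77  2.05  0.91  0.69  0.77]
box (0.437, -0.2196, 120, 63, np.float64(-0.233)) pix [271, 148, 102, 174] move [ 0.0009 -0.0018] roll 0.012
box (0.4297, -0.3337, 100, 65, np.float64(-0.221)) pix [98, 196, 109, 140] move [-0.0064 -0.1159] roll 0.024
box (0.5924, -0.2189, 65, 41, np.float64(1.329)) pix [330, 404, 83, 45] move [ 0.1563 -0.0011] roll -1.568
tool [ 0.4361 -0.2178  0.1291] 2.897
```

View pics/w24.png

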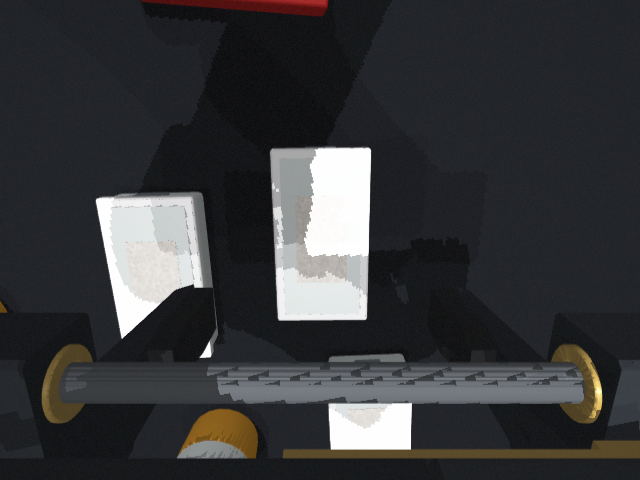

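carry_out:
  linear:
    - [0.001,-0.002,-0.02]
    - [0.001,-0.002,-0.045]
    - [0.001,-0.002,-0.07]
    - [0.001,-0.002,-0.095]
    - [0.001,-0.002,-0.112]
    - [0.001,-0.002,-0.122]
    - [0.001,-0.002,-0.122]
  roll: [0.012,0.012,0.012,0.012,0.012,0.012,0.012]

```text
clock: 48.23
tool_pos: [0.4382, -0.2168, 0.0064]
eef_rot: [0.113, 0.994, 0.0, -0.003]
contact_force: [-0.3, 0.4, 0.9]
opening: 1.0
```

```bash
python3 st.py
```

```text
clock 48.23 pos [ 0.4382 -0.2168  0.0064] yaw 2.915 quat [ 0.113  0.994  0.    -0.003] F [-0.3  0.4  0.9] open 1.0 q7 0.47
q [ 0.69  0.99 -0.54  2.09  1.28  0.47  0.47]
```

carry_out:
  linear:
    - [-0.001,-0.002,0]
    - [-0.001,-0.002,0]
    - [-0.001,-0.002,0]
    - [-0.001,-0.002,0]
    - [-0.001,-0.002,0]
    - [-0.001,-0.002,0]
  roll: [-0.006,-0.006,-0.006,-0.006,-0.006,-0.006]
  gripper: 0.6
  grip_force: 40

```text
clock: 48.73
tool_pos: [0.4379, -0.2187, 0.0072]
eef_rot: [0.116, 0.993, 0.0, -0.002]
contact_force: [-0.9, -0.1, 6.6]
opening: 0.722
```

carry_out:
  linear:
    - [0,0,0.03]
    - [0,0,0.07]
    - [0,0,0.11]
    - [0,0,0.15]
    - [0.003,0.02,0.19]
    - [0.006,0.04,0.23]
    - [0.009,0.07,0.26]
    - [0.012,0.1,0.275]
  roll: [0,0.1,0.22,0.34,0.46,0.58,0.7,0.82]

```text
clock: 49.4
tool_pos: [0.4495, -0.1239, 0.2819]
eef_rot: [-0.289, 0.957, -0.002, -0.001]
contact_force: [0.9, 1.6, -1.6]
opening: 0.722
```

carry_out:
  linear:
    - [0.003,0.04,0]
    - [0.006,0.08,0]
    - [0.009,0.12,0]
    - [0.012,0.16,0]
    - [0.015,0.2,0]
    - [0.018,0.24,0]
    - [0.022,0.275,0]
    - [0.027,0.305,0]
  roll: [0.12,0.24,0.36,0.48,0.6,0.72,0.84,0.96]

```text
clock: 50.07
tool_pos: [0.4757, 0.1834, 0.282]
eef_rot: [-0.701, 0.713, -0.002, -0.0]
contact_force: [0.5, 0.4, -1.7]
opening: 0.726
```

carry_out:
  linear:
    - [0,0.004,0]
    - [0,0.004,0]
    - [0,0.004,0]
    - [0,0.004,0]
  roll: [0.05,0.055,0.055,0.055]

```text
clock: 50.4
tool_pos: [0.4757, 0.1856, 0.2815]
eef_rot: [0.719, -0.695, 0.003, 0.001]
contact_force: [0.1, 0.4, -1.7]
opening: 0.717
```

```bash
python3 st.py;python3 -c "
from h import *
save(hand(.0235),'w25.png')"
```

```text
clock 50.4 pos [0.4757 0.1856 0.2815] yaw -1.536 quat [ 0.719 -0.695  0.003  0.001] F [ 0.1  0.4 -1.7] open 0.717 q7 1.86
q [ 0.25  0.78 -1.32  1.82  0.81  1.22  1.86]
front edge along tool x 60.6 lateral [-42.7  40.2] z 0.3042 tool [0.4757 0.1856 0.2815] -1.536
rect ang 2.0089361667633057 93.1230239868164 60.36574935913086
```

View pics/w25.png

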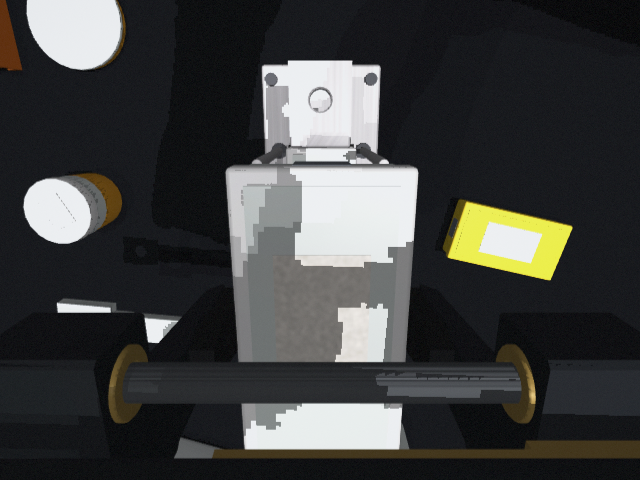

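Offset 0, underside = z − 0.0072. Target tool position is (0.4768, 0.191).

carry_out:
  linear:
    - [0.001,0.003,-0.02]
    - [0.001,0.005,-0.04]
    - [0.001,0.005,-0.06]
    - [0.001,0.005,-0.08]
    - [0.001,0.005,-0.088]
    - [0.001,0.005,-0.088]
    - [0.001,0.005,-0.088]
  roll: [0,0,0,0,0,0,0]

```text
clock: 51.03
tool_pos: [0.4771, 0.19, 0.194]
eef_rot: [0.719, -0.695, 0.003, 0.001]
contact_force: [-0.0, -0.2, -0.3]
opening: 0.725
```

```bash
python3 st.py
```

```text
clock 51.03 pos [0.4771 0.19   0.194 ] yaw -1.537 quat [ 0.719 -0.695  0.003  0.001] F [-0.  -0.2 -0.3] open 0.725 q7 1.73
q [ 0.19  0.88 -1.22  1.92  0.96  1.09  1.73]
```

carry_out:
  linear:
    - [0,0.001,-0.015]
    - [0,0.001,-0.035]
    - [0,0.001,-0.055]
    - [0,0.001,-0.075]
    - [0,0.001,-0.09]
    - [0,0.001,-0.1]
    - [0,0.001,-0.1]
  roll: [0,0,0,0,0,0,0]

```text
clock: 51.62
tool_pos: [0.4772, 0.1905, 0.0934]
eef_rot: [0.719, -0.695, 0.003, 0.002]
contact_force: [-0.6, -0.6, -1.8]
opening: 0.725
```

```bash
python3 st.py
```

```text
clock 51.62 pos [0.4772 0.1905 0.0934] yaw -1.538 quat [ 0.719 -0.695  0.003  0.002] F [-0.6 -0.6 -1.8] open 0.725 q7 1.57
q [ 0.12  1.02 -1.09  1.99  1.17  0.97  1.57]
```

carry_out:
  linear:
    - [0,0.001,-0.006]
    - [-0.0005,0.002,-0.01]
    - [-0.0005,0.002,-0.013]
    - [-0.0005,0.002,-0.0132]
    - [-0.0005,0.002,-0.0132]
  roll: [0.003,0.003,0.003,0.003,0.003]

```text
clock: 52.03
tool_pos: [0.4767, 0.1926, 0.0805]
eef_rot: [0.72, -0.694, 0.003, 0.002]
contact_force: [-0.4, 0.5, -1.3]
opening: 0.723
```

```bash
python3 st.py
```

```text
clock 52.03 pos [0.4767 0.1926 0.0805] yaw -1.535 quat [ 0.72  -0.694  0.003  0.002] F [-0.4  0.5 -1.3] open 0.723 q7 1.55
q [ 0.11  1.04 -1.07  1.99  1.2   0.96  1.55]
```

carry_out:
  linear:
    - [0,0,0]
    - [0,0,0]
    - [0,0,0]
    - [0,0,0]
    - [0,0,0]
  roll: [0,0,0,0,0]
  gripper: 0.95

```text
clock: 52.45
tool_pos: [0.4768, 0.1926, 0.0806]
eef_rot: [0.72, -0.694, 0.003, 0.001]
contact_force: [-0.1, 0.1, 0.2]
opening: 0.949
```

carry_out:
  linear:
    - [0,0,0.01]
    - [0,0,0.03]
    - [0,0,0.06]
    - [0,0,0.09]
    - [0,0,0.12]
    - [0,0,0.15]
    - [0,0,0.18]
    - [0,0,0.195]
  roll: [0,0,0,0,0,0,0,0]

```text
clock: 53.12
tool_pos: [0.4771, 0.1941, 0.2797]
eef_rot: [0.72, -0.694, 0.003, -0.001]
contact_force: [-0.1, -0.3, 0.4]
opening: 0.953
```

```bash
python3 st.py; python3 - <<'E'
from h import *
p=snapshot("wrist"); save(p,"w26.png",(200,0,440,360),2)
for b in tops(p,.09,.112,.102,500): print(b)
for n in ("scene","side"):
    for b in tops(snapshot(n)): print(n,b)
E
```

```text
clock 53.12 pos [0.4771 0.1941 0.2797] yaw -1.534 quat [ 0.72  -0.694  0.003 -0.001] F [-0.1 -0.3  0.4] open 0.953 q7 1.85
q [ 0.23  0.78 -1.3   1.81  0.81  1.21  1.85]
(0.4756, 0.191, 119, 64, np.float64(-1.534), [285, 138, 78, 137], [0.4757, 0.1881])
scene (0.4318, -0.3357, 90, 66, np.float64(-0.257), [257, 181, 28, 18], [0.4323, -0.3372])
scene (0.6087, -0.2218, 119, 66, np.float64(-0.192), [224, 230, 41, 24], [0.6079, -0.2227])
side (0.432, -0.3306, 104, 67, np.float64(-0.22), [353, 199, 28, 15], [0.4315, -0.3309])
side (0.5989, -0.2069, 113, 58, np.float64(-0.0), [300, 211, 30, 13], [0.5949, -0.2101])
side (0.2707, 0.2299, 58, 33, np.float64(-0.189), [372, 318, 23, 14], [0.2699, 0.2304])
```

View pics/w26.png

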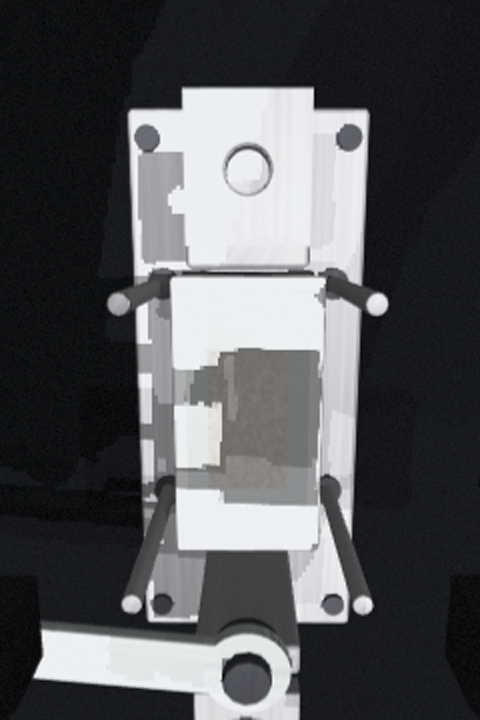

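carry_out:
  linear:
    - [0.005,-0.02,0]
    - [0.012,-0.045,0]
    - [0.02,-0.07,0]
    - [0.028,-0.095,0]
    - [0.036,-0.12,0]
    - [0.045,-0.15,0]
    - [0.054,-0.18,-0.01]
    - [0.064,-0.21,-0.02]
  roll: [-0.12,-0.24,-0.36,-0.48,-0.6,-0.72,-0.84,-0.96]
  gripper: 1.0

```text
clock: 53.93
tool_pos: [0.5404, -0.0193, 0.2544]
eef_rot: [-0.315, 0.949, -0.003, -0.004]
contact_force: [-0.1, 0.3, 0.6]
opening: 0.999
```

carry_out:
  linear:
    - [0.01,-0.03,-0.01]
    - [0.02,-0.06,-0.03]
    - [0.03,-0.09,-0.05]
    - [0.04,-0.12,-0.07]
    - [0.05,-0.15,-0.09]
    - [0.057,-0.175,-0.11]
    - [0.063,-0.195,-0.125]
    - [0.065,-0.203,-0.13]
  roll: [-0.12,-0.24,-0.36,-0.48,-0.6,-0.72,-0.84,-0.85]

```text
clock: 54.6
tool_pos: [0.6024, -0.2266, 0.1193]
eef_rot: [0.108, 0.994, -0.003, -0.008]
contact_force: [-0.6, 0.1, -0.7]
opening: 1.0
```

carry_out:
  linear:
    - [0,0,0]
    - [0,0,0]
  roll: [0,0]

```text
clock: 54.77
tool_pos: [0.6008, -0.2263, 0.1175]
eef_rot: [0.107, 0.994, -0.002, -0.01]
contact_force: [-0.4, -0.6, 0.5]
opening: 0.998
```

```bash
python3 st.py;python3 -c "
from h import *
rel();p=snapshot('wrist');save(p,'w27.png')
w=cloud(p); m=(w[...,2]>.06)&(w[...,2]<.075); print(np.nanmedian(w[m],0), np.nanmax(w[m],0),np.nanmin(w[m],0))"
```

```text
clock 54.77 pos [ 0.6008 -0.2263  0.1175] yaw 2.927 quat [ 0.107  0.994 -0.002 -0.01 ] F [-0.4 -0.6  0.5] open 0.998 q7 1.01
q [ 0.66  0.96 -0.75  1.57  0.76  0.95  1.01]
box (0.4672, -0.3415, 66, 66, np.float64(1.354)) pix [8, 0, 134, 127] move [-0.1336 -0.1152] roll 1.569
box (0.6049, -0.2215, 120, 63, np.float64(-0.196)) pix [281, 154, 105, 181] move [0.0041 0.0048] roll 0.019
tool [ 0.6008 -0.2263  0.1175] 2.927
[ 0.59099378 -0.34444895  0.06900436] [ 0.6268978  -0.31411072  0.07179356] [ 0.56685283 -0.37780159  0.06000515]
```

View pics/w27.png

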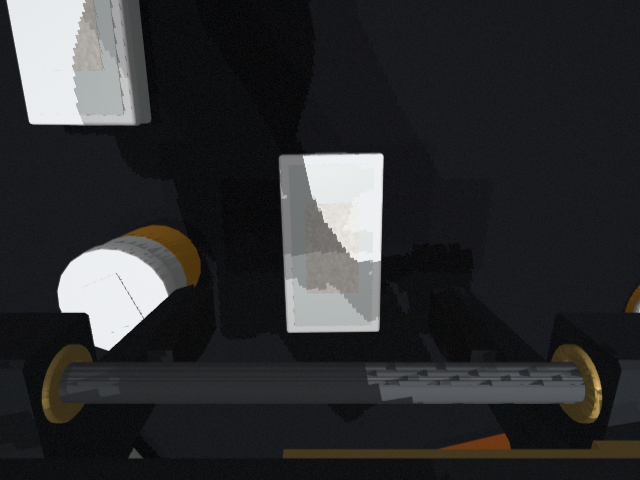

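carry_out:
  linear:
    - [0.004,0.005,-0.015]
    - [0.004,0.006,-0.035]
    - [0.004,0.006,-0.055]
    - [0.004,0.006,-0.075]
    - [0.004,0.006,-0.085]
    - [0.004,0.006,-0.085]
  roll: [0.019,0.019,0.019,0.019,0.019,0.019]

```text
clock: 55.37
tool_pos: [0.605, -0.2166, 0.0323]
eef_rot: [0.095, 0.995, -0.001, -0.01]
contact_force: [-0.2, 0.4, -0.5]
opening: 0.998
```

```bash
python3 st.py
```

```text
clock 55.37 pos [ 0.605  -0.2166  0.0323] yaw 2.951 quat [ 0.095  0.995 -0.001 -0.01 ] F [-0.2  0.4 -0.5] open 0.998 q7 0.94
q [ 0.62  1.07 -0.68  1.59  0.86  0.83  0.94]
```

carry_out:
  linear:
    - [0,-0.003,-0.01]
    - [0,-0.003,-0.019]
    - [0,-0.003,-0.0225]
    - [0,-0.003,-0.0225]
  roll: [-0.006,-0.006,-0.006,-0.006]

```text
clock: 55.7
tool_pos: [0.6045, -0.2197, 0.0091]
eef_rot: [0.098, 0.995, -0.001, -0.011]
contact_force: [-0.5, 0.8, 0.3]
opening: 0.997
```

carry_out:
  linear:
    - [0,0,0]
    - [0,0,0]
    - [0,0,0]
    - [0,0,0]
    - [0,0,0]
  roll: [0,0,0,0,0]
  gripper: 0.6
  grip_force: 40

```text
clock: 56.12
tool_pos: [0.6048, -0.2197, 0.0096]
eef_rot: [0.098, 0.995, -0.001, -0.01]
contact_force: [-1.0, -0.7, 1.6]
opening: 0.724
```

```bash
python3 st.py
```

```text
clock 56.12 pos [ 0.6048 -0.2197  0.0096] yaw 2.945 quat [ 0.098  0.995 -0.001 -0.01 ] F [-1.  -0.7  1.6] open 0.724 q7 0.93
q [ 0.61  1.1  -0.66  1.59  0.89  0.8   0.93]
```

carry_out:
  linear:
    - [0,0,0.03]
    - [0,0,0.07]
    - [0,0,0.11]
    - [0,0,0.15]
    - [-0.005,0.02,0.19]
    - [-0.01,0.04,0.23]
    - [-0.02,0.07,0.26]
    - [-0.03,0.1,0.275]
  roll: [0,0,0.1,0.22,0.34,0.46,0.58,0.7]

```text
clock: 56.78
tool_pos: [0.5759, -0.1215, 0.2869]
eef_rot: [-0.25, 0.968, -0.006, -0.008]
contact_force: [0.3, 0.2, -2.8]
opening: 0.725
```

carry_out:
  linear:
    - [-0.012,0.04,0]
    - [-0.024,0.08,0]
    - [-0.036,0.12,0]
    - [-0.048,0.16,0]
    - [-0.06,0.2,0]
    - [-0.072,0.24,0]
    - [-0.085,0.275,0]
    - [-0.097,0.3,0]
  roll: [0.12,0.24,0.36,0.48,0.6,0.72,0.84,0.96]

```text
clock: 57.45
tool_pos: [0.4773, 0.1819, 0.2873]
eef_rot: [-0.672, 0.74, -0.008, -0.003]
contact_force: [0.8, 0.3, -2.0]
opening: 0.723
```

```bash
python3 st.py
```

```text
clock 57.45 pos [0.4773 0.1819 0.2873] yaw 4.616 quat [-0.672  0.74  -0.008 -0.003] F [ 0.8  0.3 -2. ] open 0.723 q7 1.76
q [ 0.24  0.74 -1.27  1.81  0.78  1.21  1.76]
```

carry_out:
  linear:
    - [0,0.004,0]
    - [0,0.008,0]
    - [0,0.008,-0.02]
    - [0,0.008,-0.05]
    - [0,0.008,-0.075]
    - [0,0.008,-0.09]
    - [0,0.008,-0.09]
    - [0,0.008,-0.09]
  roll: [0.1,0.132,0.132,0.132,0.132,0.132,0.132,0.132]

```text
clock: 58.12
tool_pos: [0.4775, 0.1888, 0.1968]
eef_rot: [0.719, -0.695, 0.009, 0.004]
contact_force: [0.0, 0.0, -0.2]
opening: 0.724
```

```bash
python3 st.py;python3 -c "
from h import *
save(hand(.021),'w28.png')"
```

```text
clock 58.12 pos [0.4775 0.1888 0.1968] yaw -1.538 quat [ 0.719 -0.695  0.009  0.004] F [ 0.   0.  -0.2] open 0.724 q7 1.73
q [ 0.17  0.87 -1.2   1.91  0.95  1.09  1.73]
front edge along tool x 59.4 lateral [-42.4  39.9] z 0.2171 tool [0.4775 0.1888 0.1968] -1.538
rect ang 1.924216866493225 92.62512969970703 60.330448150634766
```

View pics/w28.png

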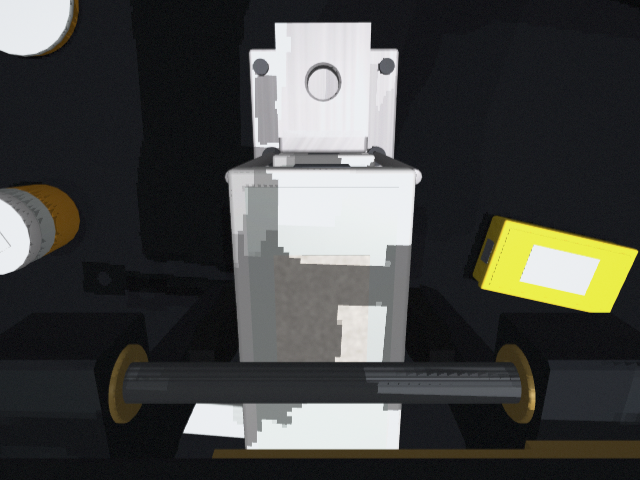

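carry_out:
  linear:
    - [-0.0005,0.002,-0.012]
    - [-0.0005,0.002,-0.03]
    - [-0.0005,0.002,-0.045]
    - [-0.0005,0.002,-0.06]
    - [-0.0005,0.002,-0.07]
    - [-0.0005,0.002,-0.07]
    - [-0.0005,0.002,-0.07]
  roll: [0,0,0,0,0,0,0]

```text
clock: 58.75
tool_pos: [0.4775, 0.1918, 0.128]
eef_rot: [0.719, -0.695, 0.009, 0.002]
contact_force: [-0.2, -0.0, -1.9]
opening: 0.725
```

```bash
python3 st.py
```

```text
clock 58.75 pos [0.4775 0.1918 0.128 ] yaw -1.538 quat [ 0.719 -0.695  0.009  0.002] F [-0.2 -0.  -1.9] open 0.725 q7 1.62
q [ 0.12  0.96 -1.11  1.97  1.1   1.    1.62]
```

carry_out:
  linear:
    - [-0.0005,0.001,-0.007]
    - [-0.001,0.001,-0.012]
    - [-0.001,0.001,-0.015]
    - [-0.001,0.001,-0.0155]
    - [-0.001,0.001,-0.0155]
  roll: [0.003,0.003,0.003,0.003,0.003]

```text
clock: 59.17
tool_pos: [0.4764, 0.1928, 0.1124]
eef_rot: [0.72, -0.694, 0.009, 0.002]
contact_force: [-0.7, 0.6, -1.7]
opening: 0.721
```

```bash
python3 st.py
```

```text
clock 59.17 pos [0.4764 0.1928 0.1124] yaw -1.535 quat [ 0.72  -0.694  0.009  0.002] F [-0.7  0.6 -1.7] open 0.721 q7 1.59
q [ 0.11  0.98 -1.09  1.98  1.13  0.98  1.59]
```

carry_out:
  linear:
    - [0,0,0]
    - [0,0,0]
    - [0,0,0]
    - [0,0,0]
    - [0,0,0]
  roll: [0,0,0,0,0]
  gripper: 0.95

```text
clock: 59.58
tool_pos: [0.4765, 0.1929, 0.1126]
eef_rot: [0.72, -0.694, 0.009, 0.002]
contact_force: [-0.1, -0.2, -0.4]
opening: 0.951
```

carry_out:
  linear:
    - [0,0,0.01]
    - [0,0,0.03]
    - [0,0,0.06]
    - [0,0,0.09]
    - [0,0,0.12]
    - [0,0,0.15]
    - [0,0,0.17]
    - [0,0,0.17]
  roll: [0,0,0,0,0,0,0,0]

```text
clock: 60.25
tool_pos: [0.4775, 0.1952, 0.2875]
eef_rot: [0.72, -0.694, 0.009, -0.002]
contact_force: [-0.6, 0.9, 0.2]
opening: 0.953
```

```bash
python3 st.py; python3 - <<'E'
from h import *
p=snapshot("wrist"); save(p,"w29.png",(200,0,440,360),2)
for b in tops(p,.12,.142,.132,500): print(b)
for n in ("scene","side"):
    for b in tops(snapshot(n)): print(n,b)
E
```

```text
clock 60.25 pos [0.4775 0.1952 0.2875] yaw -1.534 quat [ 0.72  -0.694  0.009 -0.002] F [-0.6  0.9  0.2] open 0.953 q7 1.86
q [ 0.22  0.76 -1.29  1.8   0.8   1.22  1.86]
(0.4752, 0.1926, 119, 63, np.float64(-1.534), [285, 141, 83, 146], [0.4753, 0.1897])
scene (0.4726, -0.3445, 67, 60, np.float64(1.371), [247, 185, 22, 19], [0.4734, -0.3437])
side (0.4348, -0.331, 109, 67, np.float64(-0.212), [354, 198, 24, 16], [0.4327, -0.3336])
side (0.2704, 0.2294, 58, 32, np.float64(-0.157), [373, 319, 22, 13], [0.2697, 0.2296])
```

View pics/w29.png

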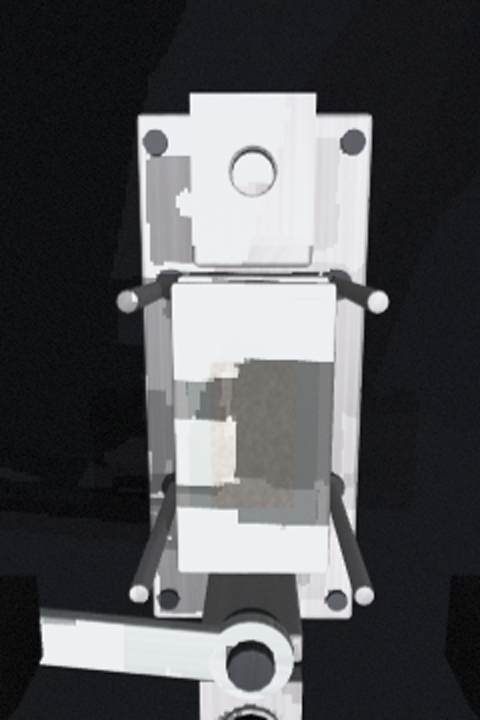

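carry_out:
  linear:
    - [-0.001,-0.03,0]
    - [-0.002,-0.06,0]
    - [-0.004,-0.09,0]
    - [-0.006,-0.12,0]
    - [-0.008,-0.15,0]
    - [-0.01,-0.19,0]
    - [-0.013,-0.23,0]
    - [-0.016,-0.265,0]
  roll: [-0.12,-0.24,-0.36,-0.48,-0.6,-0.72,-0.84,-0.96]
  gripper: 1.0

```text
clock: 61.07
tool_pos: [0.4588, -0.0755, 0.281]
eef_rot: [-0.315, 0.949, -0.006, -0.008]
contact_force: [-0.2, -0.4, -0.4]
opening: 0.996
```

carry_out:
  linear:
    - [-0.002,-0.035,-0.02]
    - [-0.004,-0.07,-0.04]
    - [-0.006,-0.105,-0.06]
    - [-0.009,-0.14,-0.08]
    - [-0.012,-0.175,-0.1]
    - [-0.016,-0.21,-0.12]
    - [-0.02,-0.245,-0.14]
    - [-0.022,-0.267,-0.15]
  roll: [-0.12,-0.24,-0.36,-0.48,-0.6,-0.72,-0.84,-0.88]

```text
clock: 61.73
tool_pos: [0.4328, -0.3461, 0.127]
eef_rot: [0.124, 0.992, -0.003, -0.014]
contact_force: [-0.4, 0.7, 0.9]
opening: 0.995
```

carry_out:
  linear:
    - [0,0,0]
    - [0,0,0]
  roll: [0,0]

```text
clock: 61.9
tool_pos: [0.4302, -0.3468, 0.1245]
eef_rot: [0.125, 0.992, -0.002, -0.016]
contact_force: [0.3, 1.2, 0.1]
opening: 0.996
```

```bash
python3 st.py;python3 -c "
from h import *
rel();p=snapshot('wrist');save(p,'w30.png')"
```

```text
clock 61.9 pos [ 0.4302 -0.3468  0.1245] yaw 2.89 quat [ 0.125  0.992 -0.002 -0.016] F [0.3 1.2 0.1] open 0.996 q7 1.15
q [ 1.    0.86 -0.73  1.84  0.8   0.8   1.15]
box (0.4396, -0.3378, 120, 63, np.float64(-0.22)) pix [290, 161, 102, 176] move [0.0094 0.009 ] roll 0.032
tool [ 0.4302 -0.3468  0.1245] 2.89
```

View pics/w30.png

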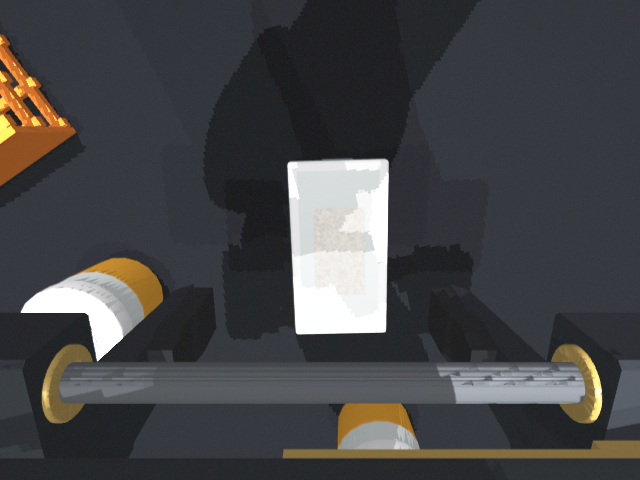

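carry_out:
  linear:
    - [0.005,0.005,-0.015]
    - [0.009,0.009,-0.035]
    - [0.009,0.009,-0.055]
    - [0.009,0.009,-0.075]
    - [0.009,0.009,-0.09]
    - [0.009,0.009,-0.09]
  roll: [0.03,0.03,0.03,0.03,0.03,0.03]

```text
clock: 62.5
tool_pos: [0.4416, -0.3322, 0.0352]
eef_rot: [0.106, 0.994, -0.0, -0.015]
contact_force: [0.0, 0.3, -0.1]
opening: 0.999
```

```bash
python3 st.py
```

```text
clock 62.5 pos [ 0.4416 -0.3322  0.0352] yaw 2.93 quat [ 0.106  0.994 -0.    -0.015] F [ 0.   0.3 -0.1] open 0.999 q7 1.02
q [ 0.91  0.99 -0.63  1.87  0.96  0.66  1.02]
```

carry_out:
  linear:
    - [-0.002,-0.005,-0.01]
    - [-0.002,-0.005,-0.02]
    - [-0.002,-0.005,-0.027]
    - [-0.002,-0.005,-0.027]
  roll: [-0.01,-0.01,-0.01,-0.01]

```text
clock: 62.83
tool_pos: [0.439, -0.3368, 0.0072]
eef_rot: [0.11, 0.994, -0.0, -0.016]
contact_force: [1.2, 0.2, -0.6]
opening: 0.998
```

carry_out:
  linear:
    - [0,0,0]
    - [0,0,0]
    - [0,0,0]
    - [0,0,0]
    - [0,0,0]
  roll: [0,0,0,0,0]
  gripper: 0.6
  grip_force: 40

```text
clock: 63.25
tool_pos: [0.4394, -0.3368, 0.0076]
eef_rot: [0.11, 0.994, -0.0, -0.015]
contact_force: [-0.3, -0.0, 1.2]
opening: 0.719
```

```bash
python3 st.py
```

```text
clock 63.25 pos [ 0.4394 -0.3368  0.0076] yaw 2.92 quat [ 0.11   0.994 -0.    -0.015] F [-0.3 -0.   1.2] open 0.719 q7 0.99
q [ 0.9   1.03 -0.59  1.87  1.01  0.61  0.99]
```

carry_out:
  linear:
    - [0,0,0.03]
    - [0,0,0.07]
    - [0,0,0.11]
    - [0,0.01,0.15]
    - [0.003,0.04,0.19]
    - [0.006,0.07,0.23]
    - [0.009,0.1,0.26]
    - [0.012,0.14,0.28]
  roll: [0,0,0.1,0.22,0.34,0.46,0.58,0.7]

```text
clock: 63.92
tool_pos: [0.4501, -0.2139, 0.2793]
eef_rot: [-0.238, 0.971, -0.007, -0.014]
contact_force: [0.8, 0.1, -1.7]
opening: 0.722
```

carry_out:
  linear:
    - [0.003,0.04,0]
    - [0.006,0.08,0]
    - [0.009,0.12,0]
    - [0.012,0.16,0]
    - [0.015,0.2,0]
    - [0.018,0.24,0]
    - [0.02,0.28,0]
    - [0.022,0.32,0]
  roll: [0.12,0.24,0.36,0.48,0.6,0.72,0.84,0.96]

```text
clock: 64.58
tool_pos: [0.4716, 0.1074, 0.2791]
eef_rot: [-0.662, 0.749, -0.013, -0.01]
contact_force: [0.7, -0.7, -1.4]
opening: 0.724
```

```bash
python3 st.py
```

```text
clock 64.58 pos [0.4716 0.1074 0.2791] yaw 4.589 quat [-0.662  0.749 -0.013 -0.01 ] F [ 0.7 -0.7 -1.4] open 0.724 q7 1.83
q [ 0.38  0.72 -1.27  1.89  0.78  1.16  1.83]
```

carry_out:
  linear:
    - [0.002,0.03,0]
    - [0.004,0.06,0]
    - [0.005,0.083,0]
    - [0.005,0.083,-0.03]
    - [0.005,0.083,-0.06]
    - [0.005,0.083,-0.08]
    - [0.005,0.083,-0.08]
    - [0.005,0.083,-0.08]
  roll: [0.1,0.158,0.158,0.158,0.158,0.158,0.158,0.158]

```text
clock: 65.25
tool_pos: [0.4761, 0.1899, 0.1986]
eef_rot: [0.719, -0.695, 0.013, 0.01]
contact_force: [0.4, -0.5, -1.6]
opening: 0.722
```

```bash
python3 st.py;python3 -c "
from h import *
save(hand(.0225),'w31.png')"
```

```text
clock 65.25 pos [0.4761 0.1899 0.1986] yaw -1.536 quat [ 0.719 -0.695  0.013  0.01 ] F [ 0.4 -0.5 -1.6] open 0.722 q7 1.74
q [ 0.16  0.86 -1.18  1.91  0.94  1.09  1.74]
front edge along tool x 59.4 lateral [-42.7  38.9] z 0.2209 tool [0.4761 0.1899 0.1986] -1.536
rect ang 1.9989086389541626 92.54918670654297 60.20121765136719
```

View pics/w31.png

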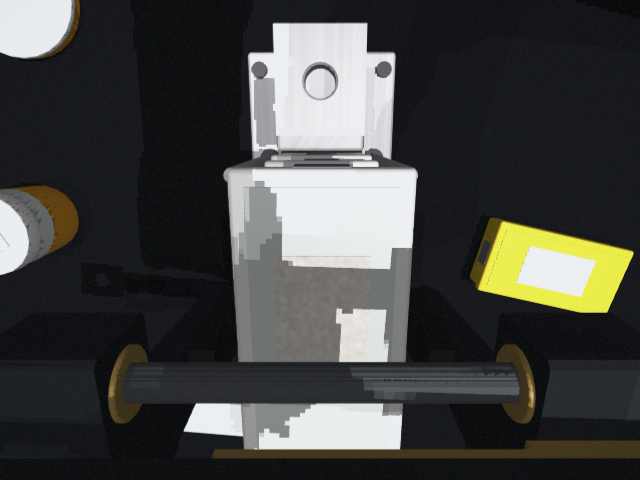

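```bash
python3 - <<'E'
import numpy as np
from scipy.spatial.transform import Rotation as R
from plant import status
q=status.get_state()["eef_rot"]
a=R.from_quat([.11,.994,-0.0,-.015]); n=R.from_quat(q)
v=(n*a.inv()).apply([0,0,1]); print(v, n.apply([0,0,1]), a.apply([0,0,1]))
E
```

```text
[-0.00310025  0.00104347  0.99999465] [ 0.00742577 -0.03072041 -0.99950043] [-0.02980924  0.00329881 -0.99955016]
```

carry_out:
  linear:
    - [0.0005,0.001,-0.012]
    - [0.0005,0.001,-0.025]
    - [0.0005,0.001,-0.038]
    - [0.0005,0.001,-0.045]
    - [0.0005,0.001,-0.045]
    - [0.0005,0.001,-0.045]
  roll: [0,0,0,0,0,0]

```text
clock: 65.8
tool_pos: [0.4775, 0.192, 0.1552]
eef_rot: [0.719, -0.695, 0.013, 0.008]
contact_force: [-1.6, -0.9, -2.6]
opening: 0.72
```

```bash
python3 st.py
```

```text
clock 65.8 pos [0.4775 0.192  0.1552] yaw -1.536 quat [ 0.719 -0.695  0.013  0.008] F [-1.6 -0.9 -2.6] open 0.72 q7 1.67
q [ 0.12  0.91 -1.13  1.94  1.03  1.03  1.67]
```

carry_out:
  linear:
    - [-0.001,0.001,-0.006]
    - [-0.001,0.001,-0.011]
    - [-0.001,0.001,-0.0145]
    - [-0.001,0.001,-0.015]
    - [-0.001,0.001,-0.015]
  roll: [0,0,0,0,0]

```text
clock: 66.22
tool_pos: [0.4764, 0.1929, 0.14]
eef_rot: [0.719, -0.695, 0.013, 0.008]
contact_force: [1.0, -0.8, -3.5]
opening: 0.722
```

```bash
python3 st.py
```

```text
clock 66.22 pos [0.4764 0.1929 0.14  ] yaw -1.536 quat [ 0.719 -0.695  0.013  0.008] F [ 1.  -0.8 -3.5] open 0.722 q7 1.64
q [ 0.11  0.93 -1.11  1.96  1.06  1.01  1.64]
```

carry_out:
  linear:
    - [0,0,0]
    - [0,0,0]
    - [0,0,0]
    - [0,0,0]
    - [0,0,0]
  roll: [0,0,0,0,0]
  gripper: 0.95

```text
clock: 66.63
tool_pos: [0.4765, 0.193, 0.1402]
eef_rot: [0.719, -0.695, 0.013, 0.008]
contact_force: [0.8, 0.2, -0.7]
opening: 0.95
```

carry_out:
  linear:
    - [0,0,0.01]
    - [0,0,0.03]
    - [0,0,0.06]
    - [0,0,0.09]
    - [0,0,0.12]
    - [0,0,0.14]
    - [0,0,0.14]
  roll: [0,0,0,0,0,0,0]

```text
clock: 67.22
tool_pos: [0.4776, 0.1954, 0.2851]
eef_rot: [0.719, -0.695, 0.014, 0.004]
contact_force: [-0.3, 0.6, -0.8]
opening: 0.945
```

```bash
python3 st.py; python3 - <<'E'
from h import *
p=snapshot("wrist"); save(p,"w32.png")
for b in tops(p,.152,.167,.162,500): print(b)
p=snapshot("side"); save(p,"d32.png",(230,180,420,350),3.2)
E
```

```text
clock 67.22 pos [0.4776 0.1954 0.2851] yaw -1.536 quat [ 0.719 -0.695  0.014  0.004] F [-0.3  0.6 -0.8] open 0.945 q7 1.86
q [ 0.2   0.75 -1.27  1.8   0.8   1.22  1.86]
(0.4752, 0.1924, 119, 63, np.float64(-1.536), [280, 145, 93, 161], [0.4753, 0.1894])
```

View pics/w32.png

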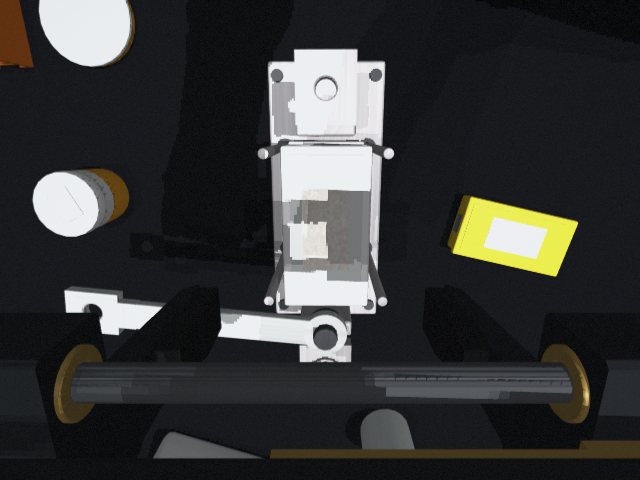

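View pics/d32.png

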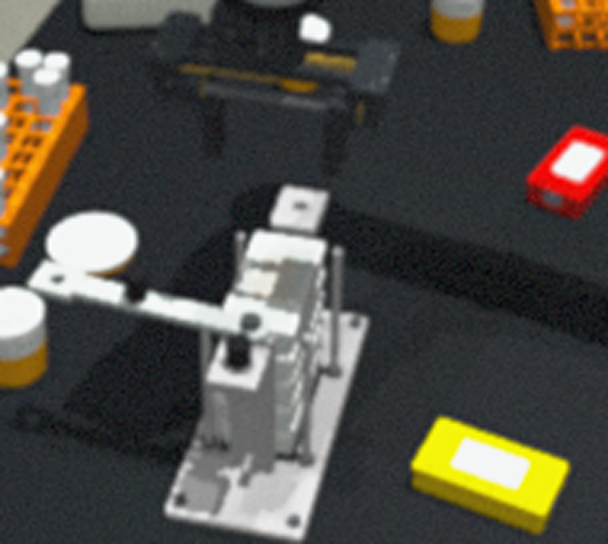

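carry_out:
  linear:
    - [0.03,0.02,0]
    - [0.06,0.045,0]
    - [0.09,0.065,0]
    - [0.096,0.068,-0.02]
    - [0.096,0.068,-0.045]
    - [0.096,0.068,-0.065]
    - [0.096,0.068,-0.065]
  roll: [0,0,0,0,0,0,0]
  gripper: 0.7

```text
clock: 67.9
tool_pos: [0.5706, 0.2585, 0.2102]
eef_rot: [0.719, -0.694, 0.013, 0.012]
contact_force: [0.3, -0.4, -1.4]
opening: 0.705
```

```bash
python3 st.py; python3 look.py w33
```

```text
clock 67.9 pos [0.5706 0.2585 0.2102] yaw -1.535 quat [ 0.719 -0.694  0.013  0.012] F [ 0.3 -0.4 -1.4] open 0.705 q7 1.91
q [ 0.02  0.95 -1.14  1.55  0.91  1.27  1.91]
{'clock': 67.9, 'q': [0.021, 0.952, -1.137, 1.547, 0.912, 1.27, 1.906], 'tool_pos': [0.571, 0.259, 0.21], 'eef_rot': [0.719, -0.694, 0.013, 0.012], 'contact_force': [0.262, -0.359, -1.437], 'opening': 0.705}
```

View pics/w33.png

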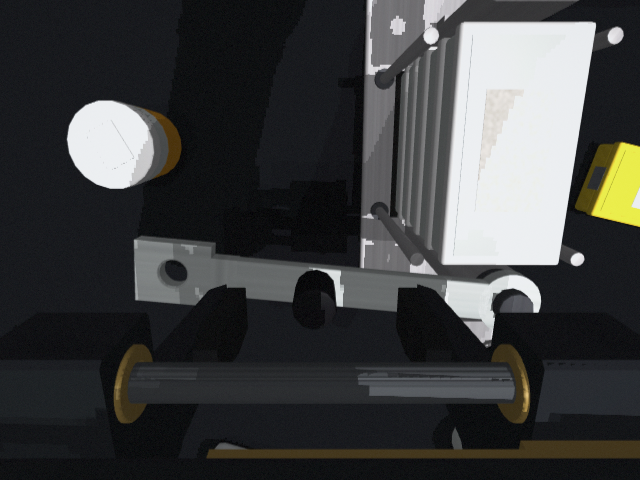

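```bash
python3 - <<'E'
from h import *
p=snapshot("wrist"); save(p,"w33c.png",(100,200,560,360),1.7)
for u,v,z in [(314,307,.205),(314,300,.205),(515,306,.185),(175,271,.177)]: print(u,v,ray(p,(u,v),z).round(4))
E
```

```text
314 307 [0.5733 0.2635 0.205 ]
314 300 [0.5734 0.2601 0.205 ]
515 306 [0.4734 0.2684 0.185 ]
175 271 [0.6449 0.2591 0.177 ]
```

View pics/w33c.png

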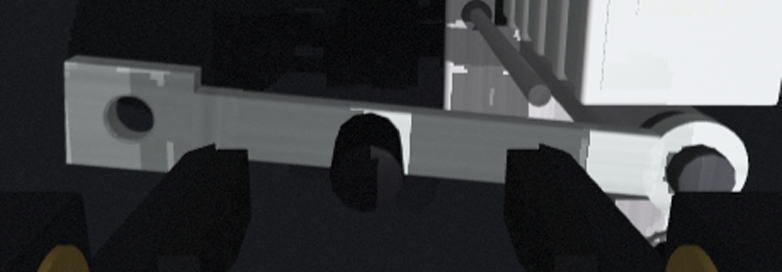

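carry_out:
  linear:
    - [0.0025,0.0045,0]
    - [0.0025,0.0045,-0.012]
    - [0.0025,0.0045,-0.025]
    - [0.0025,0.0045,-0.031]
    - [0.0025,0.0045,-0.031]
  roll: [0,0,0,0,0]

```text
clock: 68.42
tool_pos: [0.5738, 0.2639, 0.1817]
eef_rot: [0.719, -0.694, 0.013, 0.011]
contact_force: [-0.3, 0.7, 0.1]
opening: 0.7
```

carry_out:
  linear:
    - [0,0,0]
    - [0,0,0]
    - [0,0,0]
    - [0,0,0]
    - [0,0,0]
    - [0,0,0]
    - [0,0,0]
    - [0,0,0]
  roll: [0,0,0,0,0,0,0,0]
  gripper: 0.05
  grip_force: 10

```text
clock: 69.08
tool_pos: [0.5738, 0.264, 0.182]
eef_rot: [0.719, -0.694, 0.013, 0.01]
contact_force: [-0.1, 0.5, 1.3]
opening: 0.228
```

```bash
python3 st.py
```

```text
clock 69.08 pos [0.5738 0.264  0.182 ] yaw -1.536 quat [ 0.719 -0.694  0.013  0.01 ] F [-0.1  0.5  1.3] open 0.228 q7 1.88
q [ 0.01  0.99 -1.12  1.56  0.95  1.23  1.88]
```

carry_out:
  linear:
    - [-0.0019,-0.0149,0]
    - [-0.006,-0.0293,0]
    - [-0.0121,-0.0429,0]
    - [-0.0203,-0.0555,0]
    - [-0.0302,-0.0667,0]
    - [-0.0417,-0.0763,0]
    - [-0.0545,-0.0841,0]
    - [-0.0684,-0.0899,0]
  roll: [0,0,0,0,0,0,0,0]

```text
clock: 69.75
tool_pos: [0.5091, 0.1685, 0.1819]
eef_rot: [0.717, -0.697, 0.018, 0.011]
contact_force: [4.9, -6.4, 1.5]
opening: 0.222
```

```bash
python3 st.py; python3 look.py w34
```

```text
clock 69.75 pos [0.5091 0.1685 0.1819] yaw -1.543 quat [ 0.717 -0.697  0.018  0.011] F [ 4.9 -6.4  1.5] open 0.222 q7 1.8
q [ 0.18  0.9  -1.15  1.86  0.97  1.1   1.8 ]
{'clock': 69.75, 'q': [0.184, 0.897, -1.149, 1.859, 0.974, 1.104, 1.798], 'tool_pos': [0.509, 0.168, 0.182], 'eef_rot': [0.717, -0.697, 0.018, 0.011], 'contact_force': [4.882, -6.438, 1.5], 'opening': 0.222}
```

View pics/w34.png

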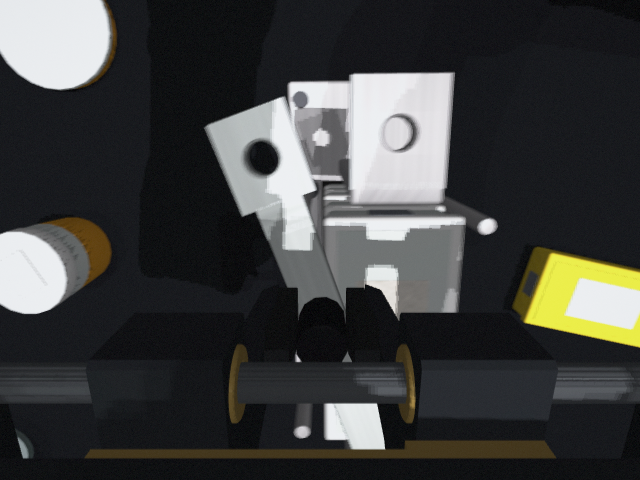

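carry_out:
  linear:
    - [-0.009,0.002,0]
    - [-0.018,0.002,0]
    - [-0.025,0.001,0]
    - [-0.0315,0.0005,0]
    - [-0.0315,0.0005,0]
    - [-0.0315,0.0005,0]
  roll: [0,0,0,0,0,0]

```text
clock: 70.3
tool_pos: [0.4735, 0.1656, 0.1818]
eef_rot: [0.717, -0.696, 0.019, 0.016]
contact_force: [-0.6, -5.5, 5.0]
opening: 0.219
```

```bash
python3 st.py; python3 look.py w35 eye
```

```text
clock 70.3 pos [0.4735 0.1656 0.1818] yaw -1.541 quat [ 0.717 -0.696  0.019  0.016] F [-0.6 -5.5  5. ] open 0.219 q7 1.73
q [ 0.18  0.87 -1.16  1.95  0.97  1.07  1.73]
{'clock': 70.3, 'q': [0.18, 0.866, -1.157, 1.951, 0.975, 1.067, 1.725], 'tool_pos': [0.474, 0.166, 0.182], 'eef_rot': [0.717, -0.696, 0.019, 0.016], 'contact_force': [-0.621, -5.455, 4.956], 'opening': 0.219}
eye 0.73 [329.8 139.6] [0.4711 0.097  0.177 ]
```

View pics/w35.png

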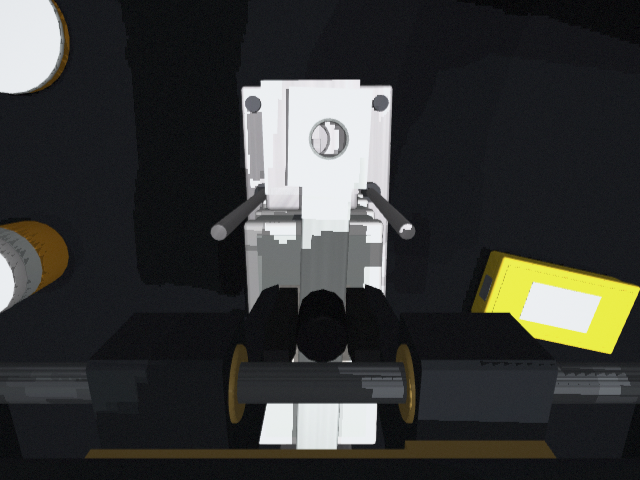

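```bash
python3 - <<'E'
from h import *
p=snapshot("wrist"); save(p,"w35c.png",(250,70,400,210),5)
E
```

```text
(no output)
```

View pics/w35c.png

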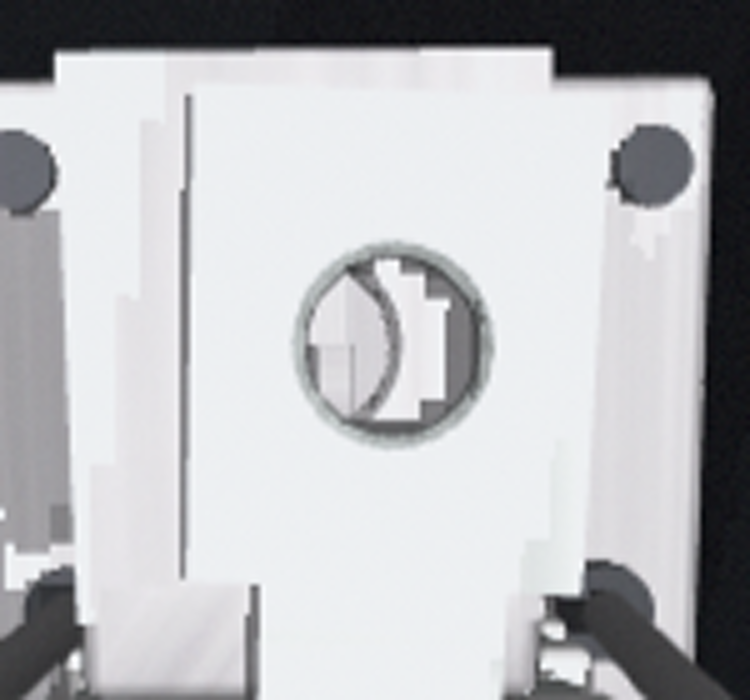

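carry_out:
  linear:
    - [0.002,0.001,0]
    - [0.0037,0.002,0]
    - [0.0037,0.002,0]
    - [0.0037,0.002,0]
  roll: [0,0,0,0]

```text
clock: 70.78
tool_pos: [0.4777, 0.1659, 0.1818]
eef_rot: [0.717, -0.697, 0.021, 0.017]
contact_force: [-0.2, -6.1, 5.6]
opening: 0.223
```

```bash
python3 st.py; python3 - <<'E'
from h import *
p=snapshot("wrist"); save(p,"w36c.png",(250,70,400,210),5)
E
```

```text
clock 70.78 pos [0.4777 0.1659 0.1818] yaw -1.542 quat [ 0.717 -0.697  0.021  0.017] F [-0.2 -6.1  5.6] open 0.223 q7 1.73
q [ 0.18  0.87 -1.15  1.94  0.97  1.08  1.73]
```

View pics/w36c.png

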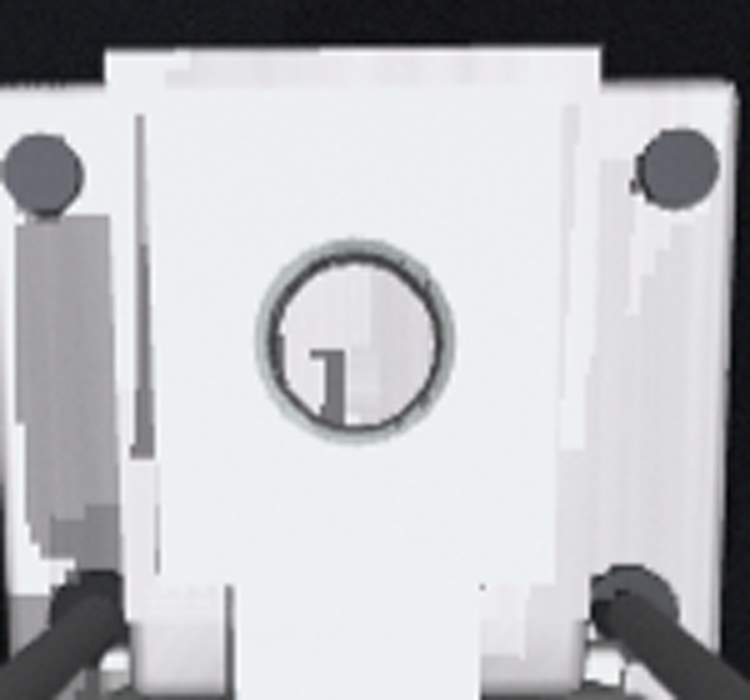

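carry_out:
  linear:
    - [0,0.002,0]
    - [0,0.002,0]
    - [0,0.002,0]
    - [0,0.002,0]
    - [0,0.002,0]
    - [0,0.002,0]
  roll: [0,0,0,0,0,0]
  gripper: 0.6

```text
clock: 71.33
tool_pos: [0.4777, 0.1681, 0.1818]
eef_rot: [0.717, -0.697, 0.021, 0.017]
contact_force: [0.0, 0.4, -0.2]
opening: 0.602
```

carry_out:
  linear:
    - [0,0,0.01]
    - [0,0,0.025]
    - [0,0,0.05]
    - [0,0,0.08]
    - [0,0,0.1]
    - [0,0,0.1]
  roll: [0,0,0,0,0,0]

```text
clock: 71.83
tool_pos: [0.4789, 0.1705, 0.2864]
eef_rot: [0.717, -0.697, 0.021, 0.013]
contact_force: [0.4, 0.4, -0.4]
opening: 0.6
```

```bash
python3 st.py; python3 look.py w37; python3 - <<'E'
from h import *
p=snapshot("wrist"); save(p,"w37c.png",(250,60,400,200),5)
E
```

```text
clock 71.83 pos [0.4789 0.1705 0.2864] yaw -1.542 quat [ 0.717 -0.697  0.021  0.013] F [ 0.4  0.4 -0.4] open 0.6 q7 1.89
q [ 0.24  0.74 -1.27  1.81  0.79  1.23  1.89]
{'clock': 71.833, 'q': [0.236, 0.74, -1.265, 1.812, 0.793, 1.231, 1.885], 'tool_pos': [0.479, 0.171, 0.286], 'eef_rot': [0.717, -0.697, 0.021, 0.013], 'contact_force': [0.404, 0.402, -0.388], 'opening': 0.6}
```

View pics/w37.png

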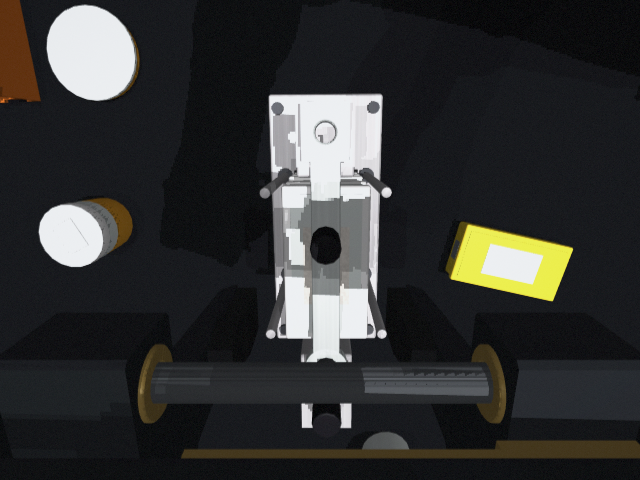

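View pics/w37c.png

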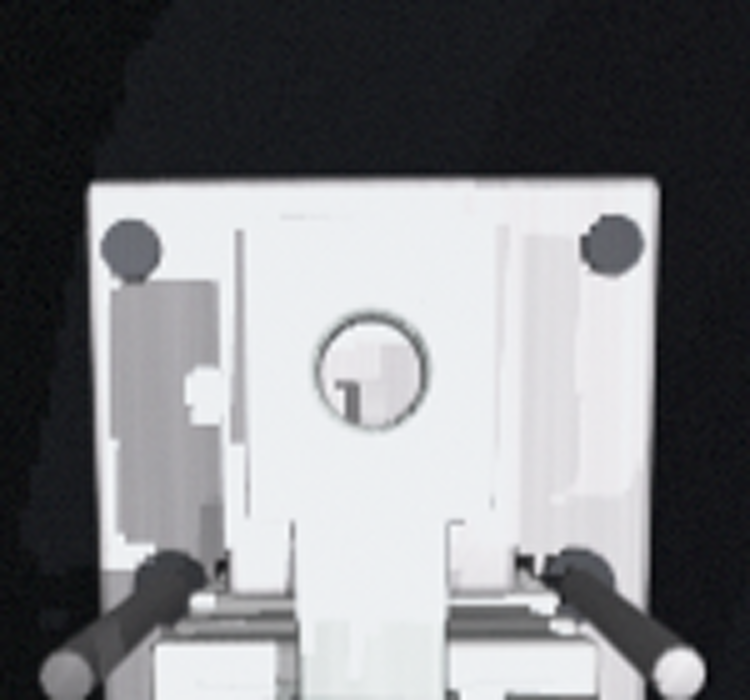

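carry_out:
  linear:
    - [-0.002,0.03,0]
    - [-0.003,0.06,0]
    - [-0.004,0.09,0]
    - [-0.005,0.115,-0.01]
    - [-0.006,0.13,-0.02]
    - [-0.006,0.135,-0.03]
    - [-0.006,0.135,-0.04]
    - [-0.006,0.135,-0.04]
  roll: [0.008,0.008,0.008,0.008,0.008,0.008,0.008,0.008]
  gripper: 0.7

```text
clock: 72.6
tool_pos: [0.4714, 0.3008, 0.2396]
eef_rot: [0.72, -0.694, 0.022, 0.019]
contact_force: [1.1, -1.2, -0.2]
opening: 0.694
```

```bash
python3 st.py; python3 look.py w38 pin_c; python3 -c "
from plant import status
from scipy.spatial.transform import Rotation as R
r=R.from_quat(status.get_state()['eef_rot']); print(r.as_matrix().round(3))"
```

```text
clock 72.6 pos [0.4714 0.3008 0.2396] yaw -1.534 quat [ 0.72  -0.694  0.022  0.019] F [ 1.1 -1.2 -0.2] open 0.694 q7 1.7
q [-0.07  0.84 -1.16  1.71  0.85  1.23  1.7 ]
{'clock': 72.6, 'q': [-0.074, 0.845, -1.164, 1.709, 0.85, 1.232, 1.701], 'tool_pos': [0.471, 0.301, 0.24], 'eef_rot': [0.72, -0.694, 0.022, 0.019], 'contact_force': [1.123, -1.194, -0.244], 'opening': 0.694}
pin_c 0.81 [316.9 272.4] [0.4728 0.3053 0.181 ]
[[ 0.035 -0.999  0.007]
 [-0.998 -0.035 -0.055]
 [ 0.055 -0.005 -0.998]]
```

View pics/w38.png

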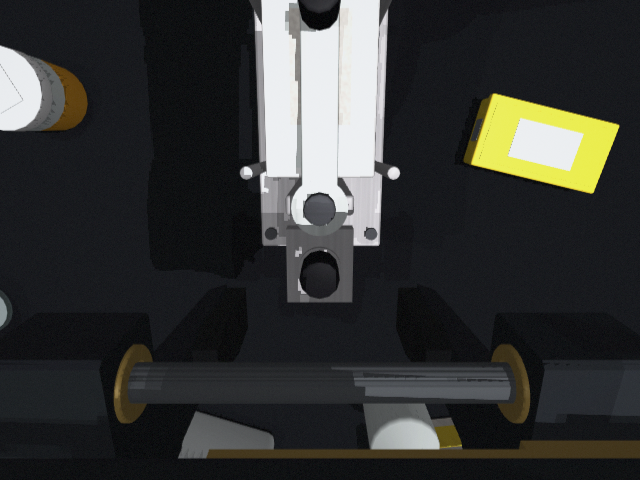

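```bash
python3 - <<'E'
from h import *
p=snapshot("wrist"); save(p,"w38c.png",(250,180,400,310),5)
for u,v,z in [(320,279,.194),(320,209,.185)]: print(ray(p,(u,v),z).round(4))
w=cloud(p); m=(w[...,2]>.190)&(w[...,2]<.198); m[:240]=0;m[300:]=0; P=w[m]; print(P.mean(0),P.min(0),P.max(0),m.sum())
E
```

```text
[0.4718 0.3061 0.194 ]
[0.4732 0.2691 0.185 ]
[0.47137146 0.30481331 0.19359397] [0.46080872 0.29454046 0.19016725] [0.4823179  0.31608039 0.19557984] 1166
```

View pics/w38c.png

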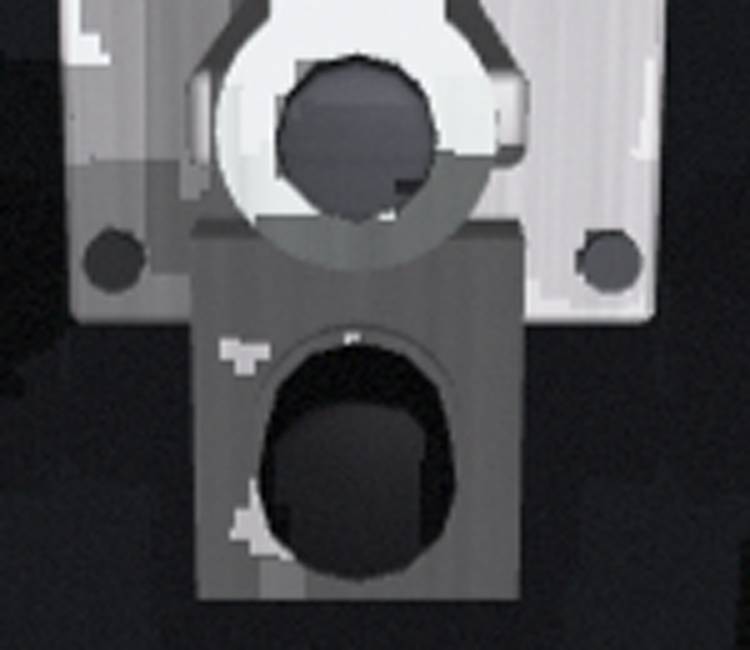

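carry_out:
  linear:
    - [0,0.004,0]
    - [0,0.004,-0.02]
    - [0,0.004,-0.04]
    - [0,0.004,-0.055]
    - [0,0.004,-0.055]
  roll: [0,0,0,0,0]

```text
clock: 73.17
tool_pos: [0.472, 0.3038, 0.1849]
eef_rot: [0.719, -0.695, 0.022, 0.019]
contact_force: [0.2, 0.0, 0.5]
opening: 0.698
```

```bash
python3 st.py
```

```text
clock 73.17 pos [0.472  0.3038 0.1849] yaw -1.536 quat [ 0.719 -0.695  0.022  0.019] F [0.2 0.  0.5] open 0.698 q7 1.63
q [-0.1   0.91 -1.11  1.76  0.93  1.15  1.63]
```

carry_out:
  linear:
    - [0,0.001,-0.008]
    - [0,0.001,-0.0155]
    - [0,0.001,-0.0155]
    - [0,0.001,-0.0155]
  roll: [0,0,0,0]

```text
clock: 73.5
tool_pos: [0.472, 0.3049, 0.1695]
eef_rot: [0.719, -0.694, 0.022, 0.019]
contact_force: [0.3, 0.2, -0.9]
opening: 0.702
```

carry_out:
  linear:
    - [0,0,0]
    - [0,0,0]
    - [0,0,0]
    - [0,0,0]
    - [0,0,0]
    - [0,0,0]
    - [0,0,0]
    - [0,0,0]
  roll: [0,0,0,0,0,0,0,0]
  gripper: 0.1
  grip_force: 20

```text
clock: 74.17
tool_pos: [0.4721, 0.305, 0.1696]
eef_rot: [0.719, -0.695, 0.022, 0.019]
contact_force: [0.2, -0.3, 1.3]
opening: 0.245
```

```bash
python3 st.py; python3 look.py w39
```

```text
clock 74.17 pos [0.4721 0.305  0.1696] yaw -1.536 quat [ 0.719 -0.695  0.022  0.019] F [ 0.2 -0.3  1.3] open 0.245 q7 1.61
q [-0.11  0.93 -1.1   1.77  0.95  1.13  1.61]
{'clock': 74.167, 'q': [-0.111, 0.931, -1.099, 1.771, 0.955, 1.131, 1.613], 'tool_pos': [0.472, 0.305, 0.17], 'eef_rot': [0.719, -0.695, 0.022, 0.019], 'contact_force': [0.233, -0.349, 1.284], 'opening': 0.245}
```

View pics/w39.png

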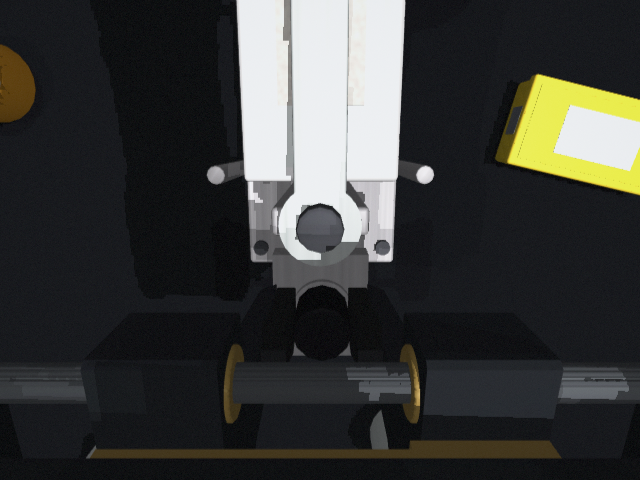

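carry_out:
  linear:
    - [0,0,0.015]
    - [0,0,0.03]
    - [0,0,0.05]
    - [0,0,0.07]
    - [0,0,0.09]
    - [0,0,0.1]
    - [0,0,0.1]
  roll: [0,0,0,0,0,0,0]

```text
clock: 74.8
tool_pos: [0.4725, 0.3065, 0.273]
eef_rot: [0.719, -0.695, 0.022, 0.016]
contact_force: [0.9, -0.1, -1.1]
opening: 0.24
```

carry_out:
  linear:
    - [0.001,-0.03,0]
    - [0.002,-0.06,0]
    - [0.003,-0.09,0]
    - [0.004,-0.12,0]
    - [0.005,-0.15,0]
    - [0.006,-0.18,0]
    - [0.007,-0.2,0]
    - [0.0075,-0.209,0]
  roll: [0,0,0,0,0,0,0,0]

```text
clock: 75.47
tool_pos: [0.4797, 0.0935, 0.2719]
eef_rot: [0.718, -0.696, 0.022, 0.018]
contact_force: [0.6, -0.3, -0.5]
opening: 0.243
```

carry_out:
  linear:
    - [0,0,0]
    - [0,0,0]
    - [0,0,0]
  roll: [0,0,0]

```text
clock: 75.72
tool_pos: [0.4795, 0.095, 0.2719]
eef_rot: [0.718, -0.695, 0.021, 0.017]
contact_force: [-0.3, 0.2, 0.2]
opening: 0.239
```

```bash
python3 st.py; python3 look.py w40; python3 - <<'E'
from h import *
p=snapshot("side"); save(p,"d40.png",(230,120,430,320),3.5)
p=snapshot("scene"); save(p,"s40.png",(270,180,450,340),3.8)
E
```

```text
clock 75.72 pos [0.4795 0.095  0.2719] yaw -1.539 quat [ 0.718 -0.695  0.021  0.017] F [-0.3  0.2  0.2] open 0.239 q7 1.98
q [ 0.39  0.74 -1.28  1.89  0.82  1.19  1.98]
{'clock': 75.717, 'q': [0.392, 0.741, -1.276, 1.886, 0.818, 1.192, 1.978], 'tool_pos': [0.48, 0.095, 0.272], 'eef_rot': [0.718, -0.695, 0.021, 0.017], 'contact_force': [-0.345, 0.219, 0.189], 'opening': 0.239}
```

View pics/w40.png

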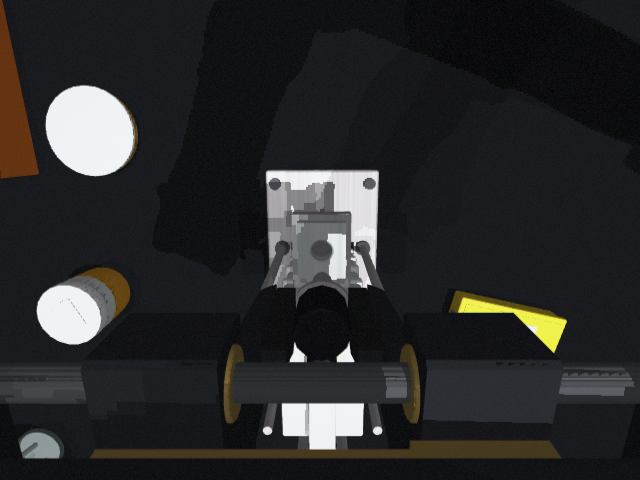

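View pics/d40.png

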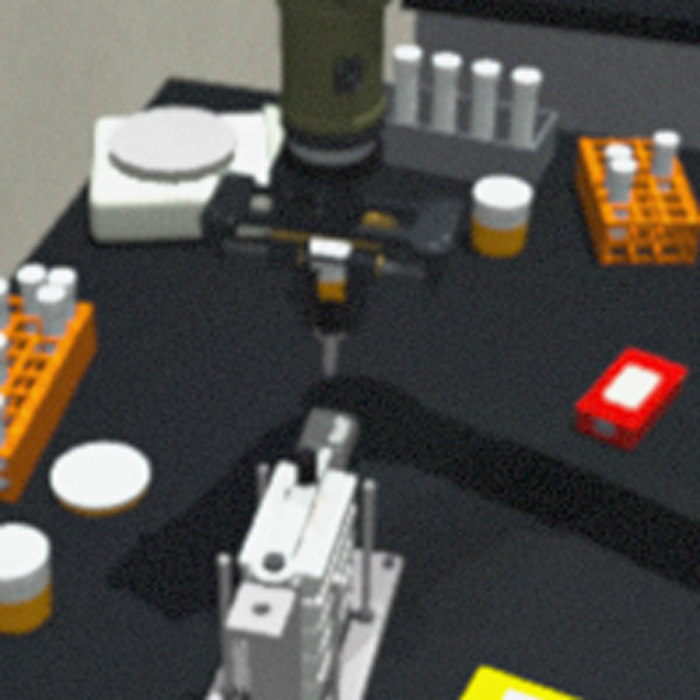

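View pics/s40.png

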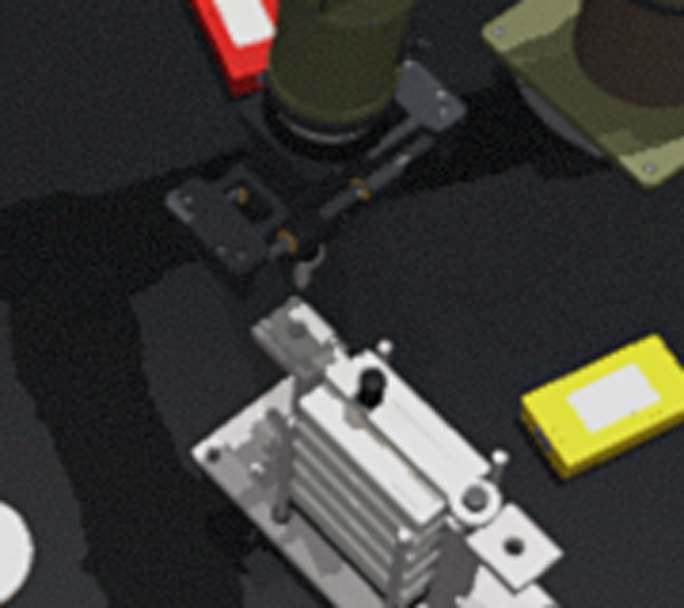

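```bash
python3 - <<'E'
from h import *
from scipy.spatial.transform import Rotation as R
s=status.get_state(); p=snapshot("wrist"); save(p,"w40c.png",(250,200,400,300),5)
print(ray(p,(321,249),.177).round(4))
w=cloud(p); print("eye rim pts",w[249,305],w[249,338])
print(R.from_quat(s["eef_rot"]).apply([0,0,1]).round(4), R.from_quat([.719,-.695,.022,.019]).apply([0,0,1]).round(4))
E
```

```text
[0.4792 0.0957 0.177 ]
eye rim pts [0.48967598 0.09589335 0.17761961] [0.46794296 0.09551653 0.1762236 ]
[ 0.0069 -0.0552 -0.9985] [ 0.0052 -0.0579 -0.9983]
```

View pics/w40c.png

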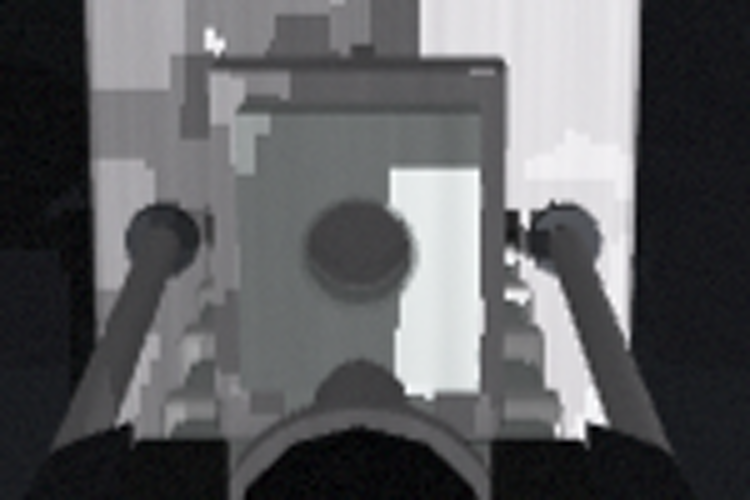

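carry_out:
  linear:
    - [0,0.0005,-0.012]
    - [0,0.0005,-0.025]
    - [0,0.0005,-0.038]
    - [0,0.0005,-0.043]
    - [0,0.0005,-0.043]
    - [0,0.0005,-0.043]
  roll: [0.003,0.003,0.003,0.003,0.003,0.003]

```text
clock: 76.42
tool_pos: [0.4793, 0.0954, 0.2285]
eef_rot: [0.719, -0.694, 0.021, 0.018]
contact_force: [-0.3, -0.1, -0.4]
opening: 0.244
```

```bash
python3 st.py; python3 - <<'E'
from h import *
p=snapshot("wrist"); save(p,"w41c.png",(240,170,400,310),5)
E
```

```text
clock 76.42 pos [0.4793 0.0954 0.2285] yaw -1.535 quat [ 0.719 -0.694  0.021  0.018] F [-0.3 -0.1 -0.4] open 0.244 q7 1.91
q [ 0.36  0.79 -1.23  1.94  0.9   1.12  1.91]
```

View pics/w41c.png

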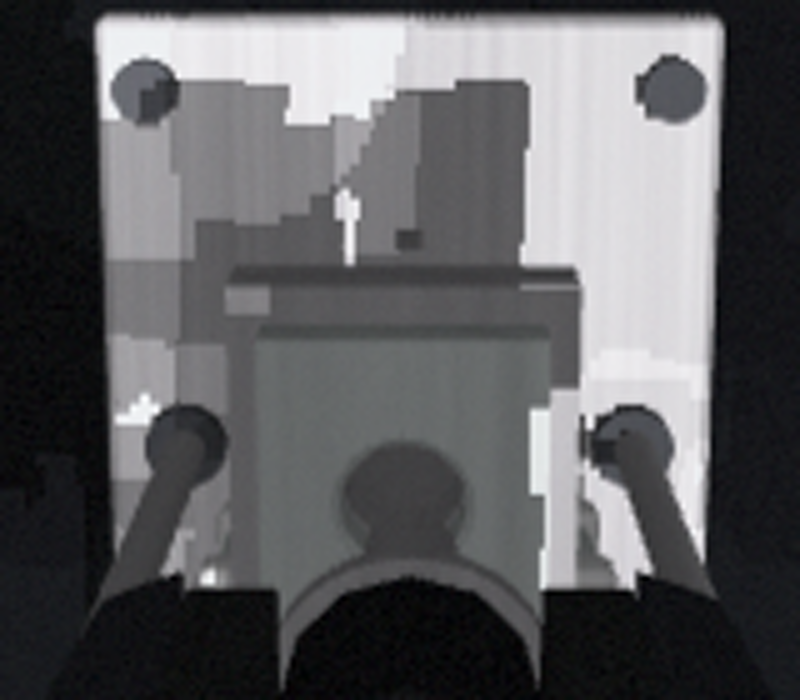

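carry_out:
  linear:
    - [0,0,-0.005]
    - [0,0,-0.01]
    - [0,0,-0.015]
    - [0,0,-0.02]
    - [0,0,-0.02]
  roll: [0,0,0,0,0]

```text
clock: 76.88
tool_pos: [0.4791, 0.0951, 0.2079]
eef_rot: [0.719, -0.694, 0.021, 0.018]
contact_force: [-0.1, -0.4, -0.4]
opening: 0.244
```

```bash
python3 st.py; python3 - <<'E'
from h import *
p=snapshot("wrist"); save(p,"w42c.png",(240,170,400,310),5)
E
```

```text
clock 76.88 pos [0.4791 0.0951 0.2079] yaw -1.535 quat [ 0.719 -0.694  0.021  0.018] F [-0.1 -0.4 -0.4] open 0.244 q7 1.88
q [ 0.34  0.82 -1.2   1.97  0.94  1.09  1.88]
```

View pics/w42c.png

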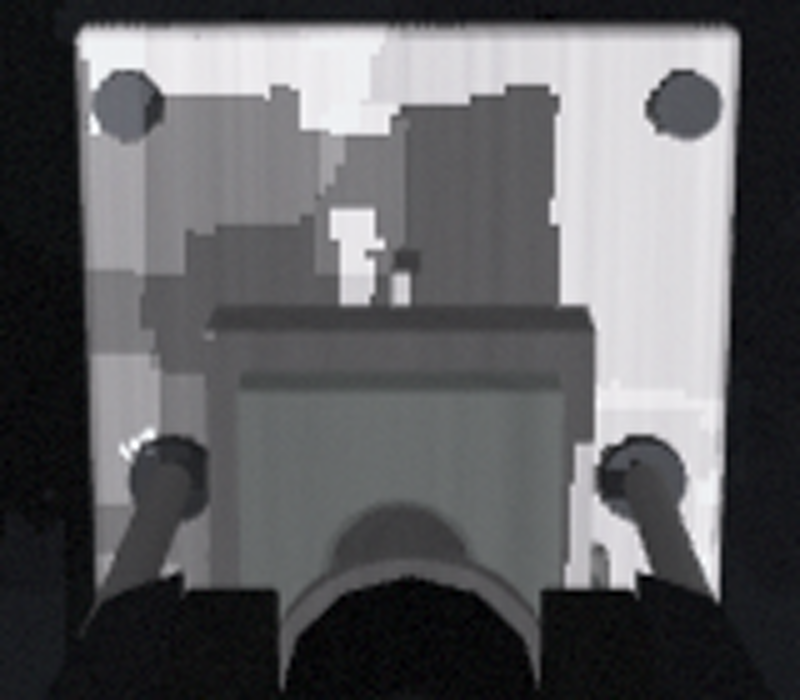

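carry_out:
  linear:
    - [0.0002,0.0003,-0.006]
    - [0.0003,0.0006,-0.012]
    - [0.0003,0.0006,-0.018]
    - [0.0003,0.0006,-0.024]
    - [0.0003,0.0006,-0.027]
    - [0.0003,0.0006,-0.027]
  roll: [0,0,0,0,0,0]

```text
clock: 77.43
tool_pos: [0.4792, 0.0957, 0.1805]
eef_rot: [0.72, -0.694, 0.021, 0.019]
contact_force: [-0.3, 0.6, -1.5]
opening: 0.243
```

```bash
python3 st.py; python3 - <<'E'
from h import *
p=snapshot("wrist"); save(p,"w43.png")
p=snapshot("side"); save(p,"d43.png",(250,150,400,300),4)
E
```

```text
clock 77.43 pos [0.4792 0.0957 0.1805] yaw -1.535 quat [ 0.72  -0.694  0.021  0.019] F [-0.3  0.6 -1.5] open 0.243 q7 1.83
q [ 0.32  0.86 -1.17  1.99  0.99  1.06  1.83]
```

View pics/w43.png

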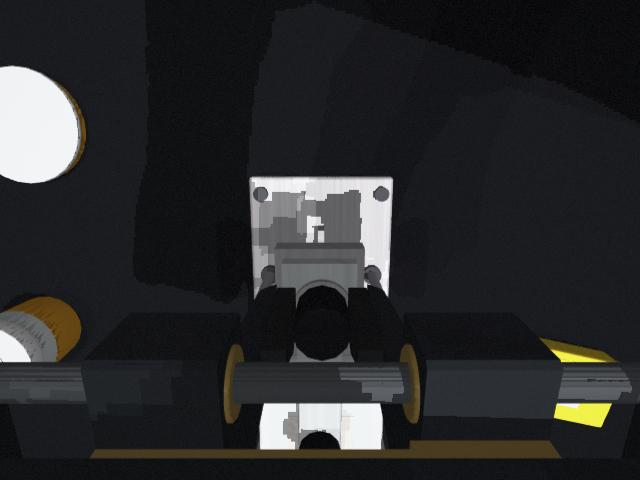

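View pics/d43.png

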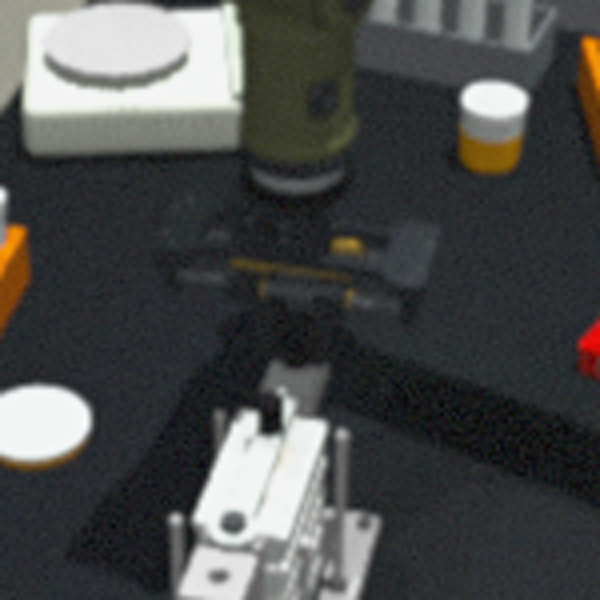

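carry_out:
  linear:
    - [0,0,-0.001]
    - [0,0,-0.002]
    - [0,0,-0.003]
    - [0,0,-0.003]
  roll: [0,0,0,0]

```text
clock: 77.87
tool_pos: [0.4797, 0.0962, 0.1785]
eef_rot: [0.719, -0.694, 0.021, 0.018]
contact_force: [1.0, -0.9, 0.3]
opening: 0.239
```

```bash
python3 st.py
```

```text
clock 77.87 pos [0.4797 0.0962 0.1785] yaw -1.535 quat [ 0.719 -0.694  0.021  0.018] F [ 1.  -0.9  0.3] open 0.239 q7 1.82
q [ 0.32  0.86 -1.17  1.99  1.    1.05  1.82]
```

carry_out:
  linear:
    - [0,0,0]
    - [0,0,0]
    - [0,0,0]
    - [0,0,0]
    - [0,0,0]
    - [0,0,0]
  roll: [0,0,0,0,0,0]
  gripper: 0.6

```text
clock: 78.37
tool_pos: [0.4797, 0.0962, 0.1785]
eef_rot: [0.719, -0.694, 0.021, 0.018]
contact_force: [0.1, 0.2, 0.3]
opening: 0.597
```

carry_out:
  linear:
    - [0,0,0.008]
    - [0,0,0.02]
    - [0,0,0.04]
    - [0,0,0.07]
    - [0,0.02,0.09]
    - [0,0.05,0.1]
    - [0,0.07,0.11]
    - [0,0.07,0.11]
  roll: [0,0,0,0,0,0,0,0]

```text
clock: 79.03
tool_pos: [0.4796, 0.172, 0.292]
eef_rot: [0.721, -0.692, 0.021, 0.014]
contact_force: [-0.8, 0.4, 0.6]
opening: 0.603
```

```bash
python3 st.py; python3 look.py w44 pin_c; python3 - <<'E'
from h import *
p=snapshot("wrist"); save(p,"w44c.png",(240,80,400,260),4)
w=cloud(p); m=(w[...,2]>.199)&(w[...,2]<.209)
n,l,st,_=cv2.connectedComponentsWithStats(m.astype(np.uint8))
for i in range(1,n):
    if st[i,4]>100: P=w[l==i]; print(st[i],P.mean(0).round(4),P.min(0).round(4),P.max(0).round(4),np.median(P[:,2]))
p=snapshot("side"); save(p,"d44.png",(230,170,400,330),4)
E
```

```text
clock 79.03 pos [0.4796 0.172  0.292 ] yaw -1.529 quat [ 0.721 -0.692  0.021  0.014] F [-0.8  0.4  0.6] open 0.603 q7 1.91
q [ 0.23  0.73 -1.27  1.8   0.78  1.24  1.91]
{'clock': 79.033, 'q': [0.234, 0.734, -1.265, 1.799, 0.782, 1.241, 1.908], 'tool_pos': [0.48, 0.172, 0.292], 'eef_rot': [0.721, -0.692, 0.021, 0.014], 'contact_force': [-0.758, 0.443, 0.577], 'opening': 0.603}
pin_c 0.8 [326.6 128.5] [0.4792 0.0962 0.181 ]
[ 309  120   36   38 1032] [0.4785 0.0969 0.2026] [0.4679 0.0861 0.1994] [0.4891 0.1076 0.2049] 0.20266008041099196
[310 239  31  32 746] [0.4764 0.1679 0.2045] [0.4669 0.1587 0.1991] [0.4862 0.1781 0.207 ] 0.20466890337763569
```

View pics/w44c.png

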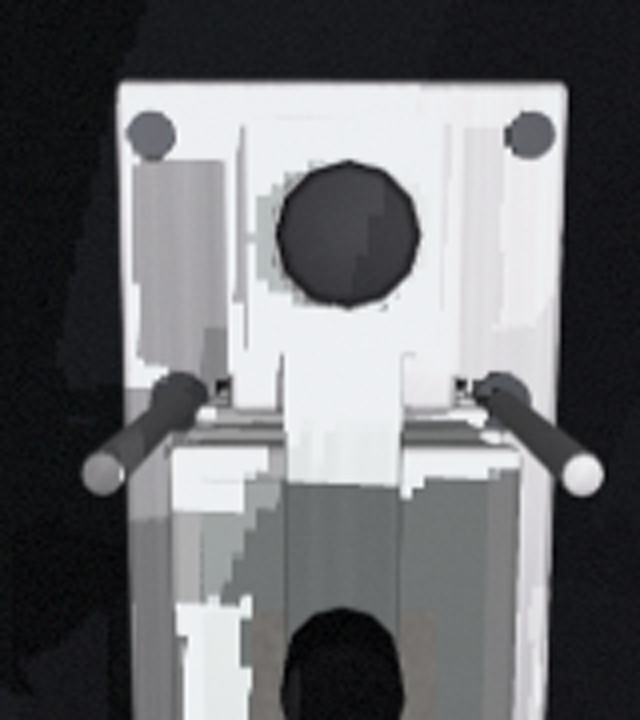

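View pics/d44.png

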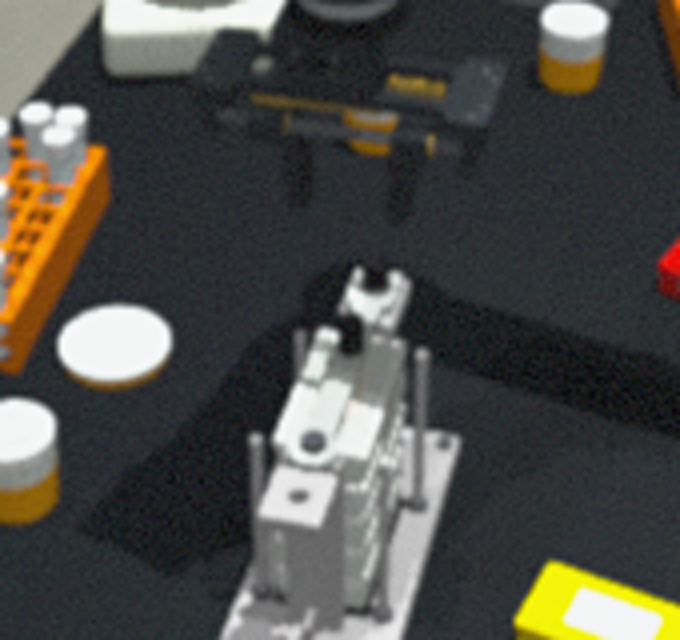

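```bash
python3 - <<'E'
from h import *
p=snapshot("scene"); save(p,"s45.png"); print(tops(p))
w=cloud(p); k=(w[...,2]>.14)&(w[...,2]<.165)&(abs(w[...,0]-.476)<.1)&(abs(w[...,1]-.19)<.09); print(w[k].min(0),w[k].max(0),np.median(w[k][:,2]))
E
```

```text
[]
[0.42581237 0.10067076 0.1401966 ] [0.52855898 0.27780422 0.16499006] 0.1605867363144211
```

View pics/s45.png

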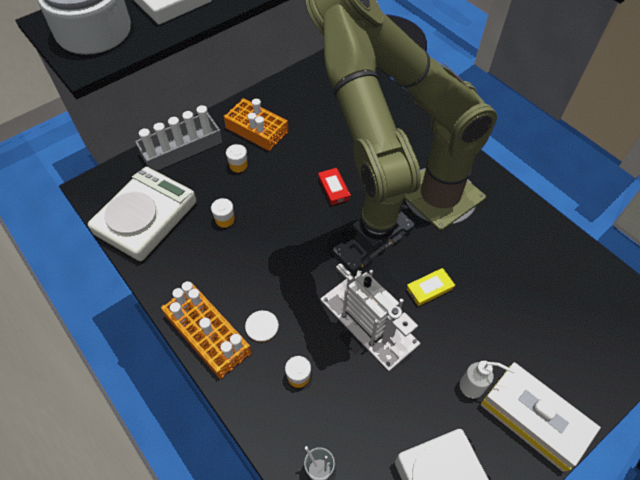

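The scene shows all five boxes in the column at about (365,315). No white boxes remain on the bench, the bystanders are in place and the arm is clear.

```bash
python3 -c "
from plant import finish_job
print(finish_job())"
```

```text
the job is handed in; nothing more can be done
None
```

I stacked all five white boxes on the pad, swung the locking bar over the column, and pushed the pin home through the bar and the lug. I handed the job in at about 79 s; `finish_job` gave no verdict.

**Last checks**
- **Boxes:** the top box is centred within about 3 mm of the pad and aligned to within 0.01 rad. Each lower box measured the same way when I placed it.
- **Bar:** its end hole looked concentric with the lug hole in a close-up just before I inserted the pin.
- **Pin:** the head top measured 202.6 mm above the bench, against 203 mm expected when fully home. It sits about 1–2 mm from the lug hole's axis, as near as the cameras can tell.
- **Bystanders:** the cups, dish, bottle and the red and yellow boxes were in place by eye in the final picture, and the arm stood clear.

**What disagreed or went wrong on the way**
- **Fingertip height:** the cameras showed the fingertips about 4 mm above the reported tool position, where the description says 19 mm below it. My first try at the knob missed because of this, and I corrected for it afterwards.
- **First box:** its end caught the bar's hinge ring and tipped in the grip. I took it out, levelled it on the bench and placed it again.
- **First box moved:** after I released it, it was pushed against the lock post. This may have been the announced knock, but I could not confirm that. I regripped and recentred it.
- **Tool tilt:** the gripper built up a pitch of about 0.05 rad, which did not affect the pin going in.

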